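# Clamp text blocks in the spine-gluing jig and open the glue

## Robot

A 6-joint arm with a two-finger parallel gripper is mounted at the origin on the work surface. World frame = base frame: x ahead of the robot, y to its left, z up, the work surface at z = 0. Lengths are in m, angles in rad, forces in N, time in s.
With the tool pointing down it reaches from about 0.325 to 0.85 m from the base axis. Payload 15.5 kg.
Tool frame: the origin (TCP) lies at the very end of the fingers, on their centre line; the grasp point (between the pads) lies 19 mm behind it; x points along the fingers, y is the direction in which the jaws open and shut, and the axes are right-handed (so a half turn about x gives the same grasp; the last joint's range is limited). The gripper opens to 91 mm and grips with 3 to 60 N. Pads are 32 mm wide; open, the fingers measure 118 mm over their backs; the gripper's body (76 mm by 178 mm) begins 60 mm behind the grasp point.
Start: joints at [-1.216, 0.494, 1.345, -0, 1.302, -0.096], TCP at [0.272, -0.563, 0.214] pointing down, gripper open.
Joint ranges: [-2.91, 2.91], [-0.82, 2.16], [0.22, 2.67], [-1.22, 4.37], [0.12, 2.79], [-3.08, 3.08]. Speed limits (rad/s): [1.89, 1.89, 2.57, 3.01, 3.01, 3.01].

## Interface

Orientations are given as a rotation vector (axis times angle).
In Python, from bench import manip gives the robot as it stands.
- The arm moves only by the tool jog_arm, never from a script. Its arguments are lists of equal length, an entry for each row: "slide": the shift along the tool's x, y, z in mm, a list of three; "turn": the turn, a rotation vector about the tool's x, y, z in degrees, a list of three; "grip": the finger opening in mm, from 0 to 91.2. In form: {"slide": [[x, y, z], ...], "turn": [[wx, wy, wz], ...], "grip": [grip, ...]}. A call has 1 to 10 rows; each row shifts and turns the commanded pose from where the row before left it, along the tool's axes as they then stand; what a row does not reach is not made up. A row lasts 1/10 s, in which the tool goes at most 50 mm and 8.59 degrees, less where a joint would pass 70% of its speed; a pose out of reach is approached as far as the arm can. A call is refused whole if a number of a shift passes 50 or a number of a turn 8.59, either way. A call with a gripper value outside its range is refused whole. The fingers move at their own pace and stop on an object; the grip force is fixed at half the most. Time passes only in rows, so rows that do not move let the fingers close. It gives the time, the measured TCP pose, the force and the opening at its end, in the units of the state.
- manip.get_obs(): the state, without advancing time (a new reading comes with each control period).
- manip.camera(name): name is "scene" or "top" or "wrist"; returns (picture, depth): 384x512x3 uint8, red, green, blue; 384x512 float32, m along the optical axis (not along the pixel's ray), 0 where there is no reading.
- manip.camera_info(name): a dict with "K" (3x3 intrinsics, pixels), "pose" (4x4, takes a point from camera to world coordinates); the wrist camera has in their place "T_tool_cam" (4x4, takes a point from camera to tool coordinates, whose origin is the TCP and whose axes are the tool frame's). Camera axes: x right, y down, z forward; pixel columns grow to the right and rows downward; lengths in m; the calibration is good to about 2 mm. The wrist camera is an equidistant fisheye: a pixel r from the principal point sees the ray r / f radians off the axis. A picture is of the moment at which its call begins: read the wrist's pose just before it. camera_info takes no time and is no camera call.
- manip.hand_in(): hands the job in, once; it reports no verdict.
Trained networks look in the newest picture that a camera, given by its name, has taken for a name from the list of things; names that differ only in an ending like _2 or _b are one class to them, and where a whole thing is asked for, a point or a joint stands for the part that bears it (a point fixed in the world has none). Each returns a list of dicts, best first, with "p" (0 to 1); they miss things now and then, are a little off and sometimes report something else, mostly with a low value. They report only what shows in the picture. A call takes as long as a camera call. They do not tell look-alikes from the thing itself.
- manip.find_in(camera, label): "extent" ([left, top, right, bottom] in pixels, round what is visible of it).
- manip.cut_out(camera, label): "region" (384x512 bool, what is visible of it) and "extent" ([left, top, right, bottom] in pixels, round what is visible of it).
- manip.spot_point(camera, label): "xy" ([column, row] in pixels: a listed point, or the origin of a listed thing).
The state is a dict: "clock": time; "joint_pos": joint angles; "dq": joint speeds; "joint_efforts": joint torques, N m; "tcp_pos": TCP position; "tcp_rot": TCP orientation; "contact_force": force on the tool from outside, world axes, zero at the start; "moment": the same for the moment, N m; "opening": finger opening in m.
Only numpy, scipy, OpenCV 4.12 (cv2) and the standard library are available. Lean on these libraries where they do the work, as an engineer would, in place of code of your own. Each camera call takes 0.05 s, during which the arm holds its last target. There are 200 camera calls.

## Task

Get the spine-gluing jig ready: stand every text block on it, spine up, square and centred across the board, in one tight stack against the cheek. Then drop one clamp stud into each of the two T-slots, slide both up against the last block and give each a quarter turn so its wing lies across the slot and it is locked. Only when the blocks are clamped, lift the cap off the glue pot and set it, open end down, in the round recess of the caddy; keep the pot upright and do not knock over the leather book or the toy frog.

Things in the scene. Friction and masses are not known exactly. Their poses are not given: they have to be found in the camera images.
- block1: sewn paper text block of a miniature book (red endpapers on its big faces), about 0.2 kg: 38 mm thick (its x), 108 mm long (y), 60 mm tall (z), standing on its fore-edge, the sewn spine upward; origin at the centre of its underside. Either big face may look to the cheek. Two or three of the three blocks are present; an absent one reads None from the start
- block2: sewn paper text block of a miniature book (blue endpapers on its big faces), about 0.2 kg: 38 mm thick (its x), 108 mm long (y), 60 mm tall (z), standing on its fore-edge, the sewn spine upward; origin at the centre of its underside. Either big face may look to the cheek. Two or three of the three blocks are present; an absent one reads None from the start
- block3: sewn paper text block of a miniature book (green endpapers on its big faces), about 0.2 kg: 38 mm thick (its x), 108 mm long (y), 60 mm tall (z), standing on its fore-edge, the sewn spine upward; origin at the centre of its underside. Either big face may look to the cheek. Two or three of the three blocks are present; an absent one reads None from the start
- stud1: clamp stud. Origin on its axis at the underside of its post. Above it: round post, 24 mm in diameter, 78 mm tall, then an orange wing 36 mm long (x), 12 mm thick (y), from 78 to 108 mm up. Below: neck 9 mm thick, 8 mm long, then a hammer head 26 mm long (x, parallel to the wing), 10 mm wide, its top 8 mm and its tip 16 mm below the origin
- stud2: second clamp stud, same as stud1. Both weigh about 0.15 kg and start upright in the rack, their wings side by side
- rack: dark wooden stud rack, fixed, 60 x 150 x 30 mm; origin at the centre of its underside, long along its y. The studs start at y = -40 and +40 mm, posts standing on its top (30 mm above the table), heads hanging in pockets 21 mm deep, wings along its x; they lift straight out
- jig_stop (a point): middle of the cheek's inner face at the height of the board's top, 26 mm above the table. The jig is a fixed plywood board 270 x 160 mm; its x runs along the board towards the cheek and away from the robot, y across it, z up. The cheek stands 50 mm above the board across its far end, 22 mm thick; the board reaches 248 mm back from this point. The blocks' 108 mm length goes along y
- slot_left (a point): where the T-slot at y = +40 mm of the jig meets the cheek, at the board's top; axes as jig_stop. The slot runs straight back along -x to the board's end: opening 14 mm wide, lips 6.5 mm thick, channel below 30 mm wide, floor 18 mm under the top. A head enters anywhere from above, wing along the slot; a quarter turn either way holds it under the lips, with 1.5 mm of play up and down
- slot_right (a point): the same for the T-slot at y = -40 mm of the jig
- glue_pot: white glue pot with a yellow band, 0.4 kg, loose on the table: 64 mm in diameter, shoulder at 66 to 72 mm, round neck 31 mm in diameter up to 97 mm; origin at the centre of its underside, z up
- cap: loose red cap, 30 g, sitting over the neck of the glue pot (no thread): 42 mm in diameter, 30 mm tall, 36 mm wide and 25 mm deep inside; origin at the centre of its open underside, z towards its closed top. On the pot its origin is 72 mm above the table, its top at 102 mm
- cap_rest (a point): centre of the floor of the round recess in the light wooden caddy: 52 mm wide, 10 mm deep, floor 12 mm and rim 22 mm above the table. The caddy is a fixed block reaching 36 mm to either side in its x, from -36 to +96 mm in its y; a brush lies across it at y = +66 mm, up to 32 mm above the table
- leather_book: finished brown leather miniature book standing upright, 55 x 40 x 75 mm; origin at the centre of its underside. To be left alone
- frog: small green toy frog, 50 mm tall, 34 mm wide; origin at the centre of its underside. To be left alone
Mind the look-alikes: they are no part of the job. Leave any yellow look-alike of the block2 alone.

How it is judged:
By the outcome, as a careful person would: the job done as asked, in the order asked, and still so for the second after the job is handed in, with the robot touching nothing.
Of block1, block2, block3 only 2 to 3 are there at a start; the rules pass over those that are not, and their reading is None.
At some moment in a run one of block1, block2, block3 may be knocked a few centimetres aside while the robot is not near it.
It also fails if it takes over 210 s, if anything falls off the work surface, if the arm or the gripper's body presses on something with over 40 N, if the wrist force passes 120 N, or if a joint passes its speed limit or range.

## Working session

There is one attempt and no reset: what is moved stays moved. The work goes in short steps, Python scripts to look and compute and a tool call to move; the robot and the scene stay as the last step left them, time stands still between calls to the robot, and variables do not carry over. Pictures are saved under pics/ and viewed, about 12 in all and at most 16, crops included, and the job is handed in when it is done.

Besides the shell and the picture viewer there is one more tool, called after "Request:" as name(argument=value, ...), one argument or row to a line, values as JSON. jog_arm: Moves the arm, as the interface text tells. Its arguments: {"type":"object","properties":{"slide":{"type":"array"},"turn":{"type":"array"},"grip":{"type":"array"}},"required":["slide","turn","grip"]}

```bash
ls; mkdir -p pics; cat > h.py <<'E'
import numpy as np, cv2
from scipy.spatial.transform import Rotation as R
from bench import manip
def save(n,im): cv2.imwrite('pics/%s.png'%n, im[:,:,::-1])
def cloud(name,depth):
    i=manip.camera_info(name);K=i['K'];P=i['pose']
    v,u=np.mgrid[:384,:512]
    X=np.stack([(u-K[0][2])/K[0][0]*depth,(v-K[1][2])/K[1][1]*depth,depth],-1)
    return X@np.array(P)[:3,:3].T+np.array(P)[:3,3]
E
python3 - <<'E'
from h import *
o=manip.get_obs();print(o)
for n in ['scene','top']:
    im,d=manip.camera(n);save(n,cv2.resize(im,(768,576),interpolation=cv2.INTER_CUBIC));np.savez(n,im=im,d=d)
    i=manip.camera_info(n);print(n,i)
    for l in ['block1','block2','block3','stud1','rack','jig_stop','slot_left','slot_right','glue_pot','cap','cap_rest','leather_book','frog']:
        c=cloud(n,d)
        for r in manip.spot_point(n,l)[:4]:
            x,y=map(int,np.round(r['xy']));print(l,round(r['p'],2),x,y,c[min(y,383),min(x,511)].round(3) )
print(manip.camera_info('wrist'))
E
```

```text
pics
{'clock': 0.0, 'joint_pos': array([-1.21551484e+00,  4.94177602e-01,  1.34611054e+00, -1.91245442e-05,
        1.30247927e+00, -9.54979640e-02]), 'dq': array([ 9.80642555e-05,  3.06898431e-04, -2.09303499e-03,  5.94640279e-04,
        1.53252045e-03,  1.18567831e-04]), 'joint_efforts': array([-2.13384592e-03, -8.78828430e+01, -3.81865454e+01,  7.05940579e-02,
        5.31419087e-02, -7.31902219e-05]), 'tcp_pos': array([ 0.27216353, -0.56222691,  0.2133487 ]), 'tcp_rot': array([ 1.97154818,  0.45326808, -1.97189297]), 'contact_force': array([ 0.03314849,  1.16129334, -0.35108597]), 'moment': array([-0.03553457,  0.0510755 ,  0.01746506]), 'opening': 0.09123292715513347}
scene {'K': array([[466.59727368,   0.        , 260.23546265],
       [  0.        , 466.59727368, 195.56267334],
       [  0.        ,   0.        ,   1.        ]]), 'pose': array([[-0.86323256,  0.26191711, -0.43154255,  1.18526729],
       [ 0.50475868,  0.45960263, -0.73074216,  1.09697579],
       [ 0.00694422, -0.84862527, -0.52894889,  0.88178774],
       [ 0.        ,  0.        ,  0.        ,  1.        ]
[... 2318 characters left out ...]
[0.481 0.32  0.067]
cap 0.56 135 223 [0.478 0.343 0.1  ]
cap_rest 0.6 189 167 [0.635 0.221 0.015]
leather_book 0.81 332 117 [ 0.761 -0.182  0.05 ]
frog 0.5 116 165 [0.645 0.426 0.02 ]
{'K': array([[297.31863964,   0.        , 261.59162989],
       [  0.        , 297.31863964, 189.32406204],
       [  0.        ,   0.        ,   1.        ]]), 'T_tool_cam': array([[ 1.57154252e-04, -2.37591432e-01,  9.71365167e-01,
        -1.70912938e-01],
       [ 9.99999845e-01, -4.80689223e-04, -2.79361333e-04,
        -4.99760307e-04],
       [ 5.33298626e-04,  9.71365060e-01,  2.37591319e-01,
        -6.69610205e-02],
       [ 0.00000000e+00,  0.00000000e+00,  0.00000000e+00,
         1.00000000e+00]])}
```

View pics/scene.png

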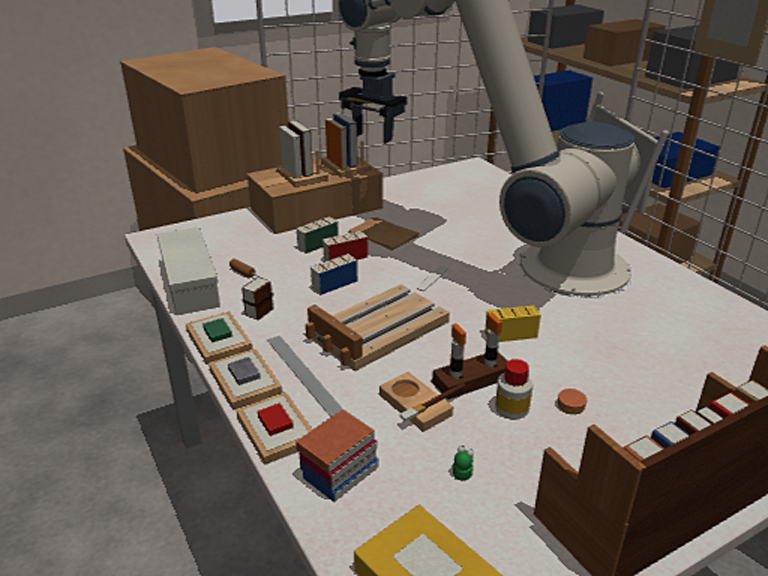

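View pics/top.png

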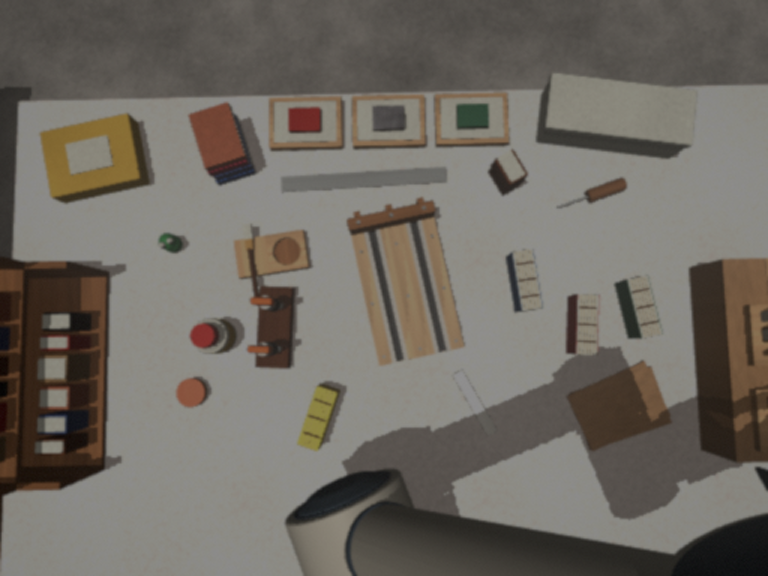

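The scene image shows three real blocks (blue, red, green) to the robot's right, a yellow look-alike block near the rack, the jig in the middle, and the rack, caddy and pot to the left. In the enlarged top image, blue is at (524,280), red at (583,324), green at (640,306), the jig cheek at (392,215), the studs at (268,300) and (265,348), the cap at (204,335) and the recess at (287,250). Next I'll fit poses from the depth.

```bash
cat >> h.py <<'E'
def rect(c,box,lo,hi,pr=True):
    # min-area rect in world xy of points in world box x0,x1,y0,y1 and z range
    m=(c[...,2]>lo)&(c[...,2]<hi)&(c[...,0]>box[0])&(c[...,0]<box[1])&(c[...,1]>box[2])&(c[...,1]<box[3])
    p=c[m]; 
    if len(p)<8: return None
    r=cv2.minAreaRect((p[:,:2]*1000).astype(np.float32))
    med=p.mean(0)
    return dict(c=np.round(r[0],1),s=np.round(r[1],1),a=round(r[2],1),mean=(p.mean(0)*1000).round(1),zmed=round(np.median(p[:,2])*1000,1),n=len(p))
E
python3 - <<'E'
from h import *
B=dict(blue=(.47,.63,-.26,-.16),red=(.42,.56,-.365,-.27),green=(.44,.6,-.46,-.365))
for n in ['top','scene']:
    z=np.load(n+'.npz');c=cloud(n,z['d']);print(n)
    tab=c[(abs(c[...,0]-.45)<.05)&(abs(c[...,1]+.15)<.03)];print('table z',np.median(tab[:,2]),tab[:,2].std())
    for k,b in B.items(): print(k,rect(c,b,.053,.07), 'all',rect(c,b,.015,.07))
    jb=(.38,.75,-.12,.12)
    print('board',rect(c,jb,.020,.032)); print('cheek',rect(c,jb,.066,.085))
    print('rack',rect(c,(.42,.58,.17,.29),.025,.034))
    print('wingA',rect(c,(.42,.48,.17,.3),.10,.2)); print('wingB',rect(c,(.49,.56,.17,.3),.10,.2))
    print('cap',rect(c,(.42,.54,.29,.41),.095,.12)); print('pot',rect(c,(.40,.56,.27,.43),.02,.12))
    print('caddy',rect(c,(.56,.72,.14,.33),.018,.026)); print('recess',rect(c,(.60,.68,.18,.26),.006,.016))
    print('book',rect(c,(.71,.82,-.24,-.12),.02,.09))
E
```

```text
top
table z 0.00014709924494482607 0.0019320968667906914
blue {'c': array([ 566.6, -224.4]), 's': array([107.7,  39.7]), 'a': 7.2, 'mean': array([ 566.4, -224.1,   60.2]), 'zmed': np.float64(60.3), 'n': 594} all {'c': array([ 566.6, -224.3]), 's': array([107.7,  39.9]), 'a': 7.2, 'mean': array([ 565.6, -221. ,   55.7]), 'zmed': np.float64(59.8), 'n': 724}
red {'c': array([ 484.1, -328.2]), 's': array([ 40.1, 107.6]), 'a': 87.1, 'mean': array([ 483.3, -327.6,   60.1]), 'zmed': np.float64(60.1), 'n': 620} all {'c': array([ 484.1, -327.7]), 's': array([ 41.4, 107.6]), 'a': 86.9, 'mean': array([ 483.8, -323.6,   54.5]), 'zmed': np.float64(59.5), 'n': 793}
green {'c': array([ 513.8, -432. ]), 's': array([107.7,  41.4]), 'a': 11.4, 'mean': array([ 513.4, -430.4,   60.1]), 'zmed': np.float64(60.4), 'n': 630} all {'c': array([ 513.8, -431.9]), 's': array([107.7,  41.8]), 'a': 11.1, 'mean': array([ 512.3, -425.9,   53.2]), 'zmed': np.float64(59.4), 'n': 856}
board {'c': array([571.9,  -5.5]), 's': array([284.8, 160.2]), 'a': 11.4, 'mean': array([553.1,  -9.3,  26.1]), 'zmed': np.float64(26.1)
[... 3071 characters left out ...]
s': array([43.7, 41.3]), 'a': 36.0, 'mean': array([478.5, 351. , 102.5]), 'zmed': np.float64(102.9), 'n': 154}
pot {'c': array([497.5, 326.3]), 's': array([112.5, 122. ]), 'a': 89.5, 'mean': array([487.9, 350.4,  62.7]), 'zmed': np.float64(64.9), 'n': 781}
caddy {'c': array([620.1, 247.9]), 's': array([144.5, 115.9]), 'a': 83.0, 'mean': array([625.6, 252.2,  23. ]), 'zmed': np.float64(23.2), 'n': 590}
recess {'c': array([637.4, 219.9]), 's': array([65.9, 71.4]), 'a': 6.0, 'mean': array([637.9, 215. ,  12.9]), 'zmed': np.float64(13.3), 'n': 162}
book {'c': array([ 769.1, -196.3]), 's': array([59.6, 46.6]), 'a': 30.3, 'mean': array([ 770.9, -186. ,   55.8]), 'zmed': np.float64(58.3), 'n': 379}
```

```bash
cat >> h.py <<'E'
JS=np.array([675.0,15.0]); JY=11.5   # jig stop mm, yaw deg
def jig(x,y): 
    a=np.radians(JY); return JS+np.array([x*np.cos(a)-y*np.sin(a),x*np.sin(a)+y*np.cos(a)])
def injig(p):
    a=np.radians(JY); d=np.array(p)[:2]-JS; return np.array([d@[np.cos(a),np.sin(a)],d@[-np.sin(a),np.cos(a)]])
def now():
    o=manip.get_obs(); M=R.from_rotvec(o['tcp_rot']).as_matrix()
    return o,o['tcp_pos']*1000,M,np.degrees(np.arctan2(M[1,1],M[0,1]))
def go(t,head=None):
    """print tool-axis deltas from present pose to xyz mm & jaw heading: turn about tool x first, then slide"""
    o,p,M,h=now()
    out=[]
    for hd in ([h] if head is None else [head,head+180]):
        dt=(h-hd+180)%360-180   # + turn about tool x lowers heading
        a=np.radians(hd); y=np.array([np.cos(a),np.sin(a)]); z=np.array([y[1],-y[0]])*-1
        d=np.array(t)-p
        z=np.array([M[0,2],M[1,2]]) if head is None else np.cross([0,0,-1],[y[0],y[1],0])[:2]
        q6=np.degrees(o['joint_pos'][5]-o['joint_pos'][0]+np.arctan2(t[1],t[0]))+dt
        out.append(('turn',round(dt,1),'slide x,y,z',(-d[2]).round(1),(d[:2]@y).round(1),(d[:2]@z).round(1),'q6~',round(q6)))
    print('at',p.round(1),'head',round(h,1),'tilt',np.degrees(np.arccos(-M[2,0])).round(2),'open',round(o['opening']*1000,1),'t',round(o['clock'],2)); [print(' ',x) for x in out]
E
python3 - <<'E'
from h import *
o,p,M,h=now();print(M.round(3))
go((566.5,-224.3,150),97.2)
print(jig(-38,0),jig(-96,0),jig(-154,0))
E
```

```text
[[-0.     0.436 -0.9  ]
 [ 0.    -0.9   -0.436]
 [-1.    -0.     0.   ]]
at [ 272.3 -562.6  213.9] head -64.2 tilt 0.0 open 91.0 t 1.4
  ('turn', np.float64(-161.4), 'slide x,y,z', np.float64(63.9), np.float64(298.7), np.float64(334.3), 'q6~', -119)
  ('turn', np.float64(18.6), 'slide x,y,z', np.float64(63.9), np.float64(-298.7), np.float64(-334.3), 'q6~', 61)
[637.76286122   7.42401849] [580.92722836  -4.1393217 ] [524.09159549 -15.7026619 ]
```

Request:
jog_arm(
  slide=[
    [0,0,0],
    [0,0,0],
    [0,0,0],
  ],
  turn=[
    [6.2,0,0],
    [6.2,0,0],
    [6.2,0,0],
  ],
  grip=[75,75,75],
)

```text
clock: 1.7
tcp_pos: [0.2723, -0.5626, 0.2139]
tcp_rot: [2.159, 0.132, -2.159]
contact_force: [0.6, 0.3, -0.3]
opening: 0.0753
```

Request:
jog_arm(
  slide=[
    [3,-30,-33.4],
    [3,-30,-33.4],
    [3,-30,-33.4],
    [3,-30,-33.4],
    [3,-30,-33.4],
    [3,-30,-33.4],
    [3,-30,-33.4],
    [3,-30,-33.4],
    [3,-30,-33.4],
    [3,-28.7,-33.7],
  ],
  turn=[
    [0,0,0],
    [0,0,0],
    [0,0,0],
    [0,0,0],
    [0,0,0],
    [0,0,0],
    [0,0,0],
    [0,0,0],
    [0,0,0],
    [0,0,0],
  ],
  grip=[75,75,75,75,75,75,75,75,75,75],
)

```text
clock: 2.7
tcp_pos: [0.5674, -0.2225, 0.1839]
tcp_rot: [2.156, 0.136, -2.156]
contact_force: [1.0, -0.4, -0.4]
opening: 0.075
```

```bash
python3 - <<'E'
from h import *
go((566.5,-224.3,18),97.2)
im,d=manip.camera('wrist');save('w1',im);print(d[d>0].min(),d.max())
np.savez('w1',im=im,d=d)
E
```

```text
at [ 567.4 -222.5  183.9] head -82.8 tilt 0.01 open 75.0 t 2.7
  ('turn', np.float64(-180.0), 'slide x,y,z', np.float64(165.9), np.float64(-1.7), np.float64(-1.1), 'q6~', -119)
  ('turn', np.float64(0.0), 'slide x,y,z', np.float64(165.9), np.float64(1.7), np.float64(1.1), 'q6~', 61)
0.050001938 0.50889945
```

View pics/w1.png

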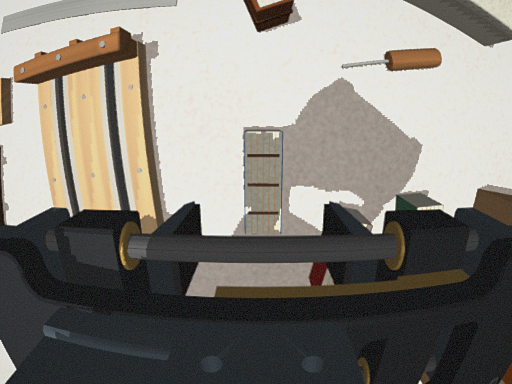

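Wrist image: the blue block is centred between the fingers at about (264,180), with the jig on the left and slots at (62,130) and (117,130). I'll cross-check block and jig against this view.

```bash
cat >> h.py <<'E'
def wcloud(d,p,M):
    i=manip.camera_info('wrist');K=np.array(i['K']);T=np.array(i['T_tool_cam'])
    v,u=np.mgrid[:384,:512]; x=(u-K[0,2])/K[0,0]; y=(v-K[1,2])/K[1,1]; r=np.hypot(x,y)+1e-9
    t=np.tan(np.minimum(r,1.4)); X=np.stack([t*x/r*d,t*y/r*d,d],-1)
    X=X@T[:3,:3].T+T[:3,3]; c=X@M.T+np.array(p)/1000
    c[(d<=0)]=9; return c
def wlook(name):
    o,p,M,h=now(); im,d=manip.camera('wrist'); np.savez(name,im=im,d=d,p=p,M=M); return im,d,wcloud(d,p,M)
E
python3 - <<'E'
from h import *
o,p,M,h=now(); z=np.load('w1.npz'); c=wcloud(z['d'],p,M)
print('blue',rect(c,(.47,.63,-.26,-.16),.053,.07))
jb=(.38,.75,-.12,.12)
print('cheek',rect(c,jb,.066,.085)); print('board',rect(c,jb,.02,.032))
print('wingcad',rect(c,(.56,.72,.14,.33),.018,.026))
# slots: points below board top within the jig, lines in jig frame, using board frame
for n in ['w','top']:
    if n=='top': zz=np.load('top.npz'); cc=cloud('top',zz['d'])
    else: cc=c
    m=(cc[...,2]<.021)&(cc[...,2]>.0)&(cc[...,0]<.68)&(cc[...,0]>.42)
    J=np.array([injig(q*1000) for q in cc[m]]); zc=cc[m][:,2]
    for s in (40,-40):
        k=(abs(J[:,1]-s)<14)&(J[:,0]<-10)&(J[:,0]>-235)
        if k.sum()>20:
            f=np.polyfit(J[k][:,0],J[k][:,1],1); print(n,s,k.sum(),f.round(4),np.polyval(f,-130), zc[k].mean())
    # side edges of the board top
    m=(cc[...,2]<.032)&(cc[...,2]>.022); J=np.array([injig(q*1000) for q in cc[m]])
    for x0 in (-220,-130,-40):
        k=(abs(J[:,0]-x0)<20)&(abs(J[:,1])<95)
        if k.sum()>20: print(n,x0,'y range',np.percentile(J[k][:,1],[0.5,99.5]).round(1))
E
```

```text
blue {'c': array([ 570.9, -218.1]), 's': array([106.8,  39.1]), 'a': 7.3, 'mean': array([ 573.4, -217.9,   59.8]), 'zmed': np.float64(59.8), 'n': 3855}
cheek {'c': array([689.4,  23.6]), 's': array([ 22.5, 160.8]), 'a': 11.5, 'mean': array([690.5,  11.6,  75.4]), 'zmed': np.float64(76.0), 'n': 2225}
board {'c': array([594.3,   4.9]), 's': array([250.1, 162.4]), 'a': 11.3, 'mean': array([592.9,  -7.3,  25.9]), 'zmed': np.float64(26.1), 'n': 13227}
wingcad {'c': array([642.3, 187. ]), 's': array([71.6,  8.4]), 'a': 5.7, 'mean': array([640.4, 186.7,  21.2]), 'zmed': np.float64(21.5), 'n': 161}
w 40 168 [-6.00000e-04  5.30635e+01] 53.143958502877034 0.013125529164928852
w -40 583 [-7.00000e-04 -2.88026e+01] -28.7114194638552 0.01016253374823558
w -220 y range [-72.9 -50.8]
w -130 y range [-74.3  85.3]
w -40 y range [-74.2  85.4]
top 40 399 [-4.70000e-03  3.99004e+01] 40.51468193531575 0.00903176123383404
top -40 384 [-2.80000e-03 -4.10339e+01] -40.67227426364467 0.009111392843328155
top -220 y range [-78.5  80.1]
top -130 y range [-78.6  79.8]
top -40 y range [-78.9  79.6]
```

Request:
jog_arm(
  slide=[
    [40,0.5,1],
    [40,0,0],
    [40,0,0],
    [34,0,0],
    [12,0,0],
    [0,0,0],
    [0,0,0],
    [0,0,0],
    [0,0,0],
  ],
  turn=[
    [0,0,0],
    [0,0,0],
    [0,0,0],
    [0,0,0],
    [0,0,0],
    [0,0,0],
    [0,0,0],
    [0,0,0],
    [0,0,0],
  ],
  grip=[75,75,75,75,75,30,30,30,30],
)

```text
clock: 3.65
tcp_pos: [0.5663, -0.2252, 0.0194]
tcp_rot: [2.158, 0.135, -2.153]
contact_force: [0.2, -0.4, 0.1]
opening: 0.0459
```

Request:
jog_arm(
  slide=[
    [0,0,0],
    [0,0,0],
    [0,0,0],
    [0,0,0],
  ],
  turn=[
    [0,0,0],
    [0,0,0],
    [0,0,0],
    [0,0,0],
  ],
  grip=[30,30,30,30],
)

```text
clock: 4.05
tcp_pos: [0.5659, -0.225, 0.0189]
tcp_rot: [2.157, 0.135, -2.155]
contact_force: [-1.3, 1.3, 10.3]
opening: 0.038
```

Request:
jog_arm(
  slide=[
    [-20,0,0],
    [-40,0,0],
    [-40,0,0],
    [-20,0,0],
    [0,0,0],
    [0,0,0],
    [0,0,0],
  ],
  turn=[
    [0,0,0],
    [0,0,0],
    [0,0,0],
    [0,0,0],
    [0,0,0],
    [0,0,0],
    [0,0,0],
  ],
  grip=[30,30,30,30,30,30,30],
)

```text
clock: 4.75
tcp_pos: [0.5647, -0.2244, 0.1366]
tcp_rot: [2.155, 0.137, -2.159]
contact_force: [0.6, -0.7, -2.7]
opening: 0.0376
```

```bash
python3 - <<'E'
from h import *
im,d,c=wlook('w2'); save('w2',im)
jb=(.38,.75,-.12,.12)
print('held',rect(c,(.47,.67,-.28,-.16),.14,.20))
print('cheek',rect(c,jb,.066,.085)); print('board',rect(c,jb,.02,.032))
print('red',rect(c,(.42,.56,-.365,-.27),.053,.07))
print(now()[1])
go((*jig(-38,0),140),JY)
E
```

```text
held {'c': array([ 584.4, -221.3]), 's': array([72.5, 61.3]), 'a': 8.1, 'mean': array([ 589.9, -220.6,  177.7]), 'zmed': np.float64(177.9), 'n': 11794}
cheek {'c': array([688. ,   8.9]), 's': array([ 22.3, 142.3]), 'a': 11.3, 'mean': array([689.3,  -5.6,  75. ]), 'zmed': np.float64(75.8), 'n': 2337}
board {'c': array([572.8,  -3.7]), 's': array([286.4, 162.1]), 'a': 11.2, 'mean': array([588.4, -12.9,  26. ]), 'zmed': np.float64(26.1), 'n': 15906}
red None
[ 564.67339889 -224.40607194  136.52279191]
at [ 564.7 -224.4  136.5] head -82.8 tilt 0.14 open 37.8 t 4.8
  ('turn', np.float64(-94.3), 'slide x,y,z', np.float64(-3.5), np.float64(117.8), np.float64(-212.6), 'q6~', -11)
  ('turn', np.float64(85.7), 'slide x,y,z', np.float64(-3.5), np.float64(-117.8), np.float64(212.6), 'q6~', 169)
```

View pics/w2.png

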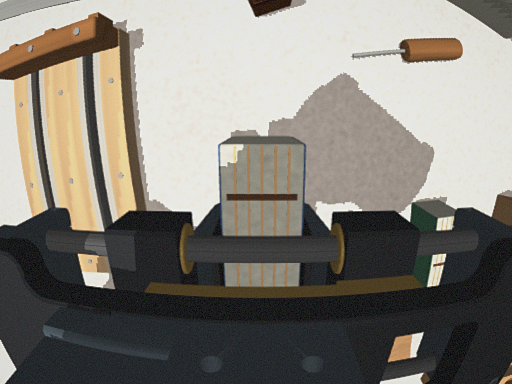

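Wrist image: the blue block is held, its front end at row ~140 and centred in column at ~262. Now I'll use the settled view to check the jig and the block's offset along its length.

```bash
cat >> h.py <<'E'
def heldend(c,p,M,lo,hi):
    t=(c*1000-p)@M; m=(c[...,2]>lo)&(c[...,2]<hi)&(abs(t[...,1])<23)&(t[...,2]<-18)&(t[...,2]>-90)
    q=t[m]; return 'block end along tool z: %s  y range %s'%(np.percentile(q[:,2],[.3,1,3]).round(1),np.percentile(q[:,1],[1,99]).round(1))
def jigcheck(cc):
    J=cc*1000; a=np.radians(JY); d=J[...,:2]-JS; x=d@[np.cos(a),np.sin(a)]; y=d@[-np.sin(a),np.cos(a)]; z=J[...,2]
    k=(z>22)&(z<31)&(abs(y)<95)&(x>-250)&(x<5)
    for x0 in (-210,-170,-130,-80,-40):
        q=y[k&(abs(x-x0)<20)]
        if len(q)>20: print(' x',x0,'edges',np.percentile(q,[.5,99.5]).round(1))
    k=(z>35)&(z<85)&(abs(y)<75)&(abs(x)<40)&(abs(y)<70)
    for y0 in (-50,0,50):
        q=x[k&(abs(y-y0)<20)]
        if len(q)>20: print(' y',y0,'cheek x',np.percentile(q,[1,5,99]).round(1))
    for s in (40,-40):
        k=(z<20)&(abs(y-s)<11)&(x>-235)&(x<-10)
        if k.sum()>30: f=np.polyfit(x[k],y[k],1); print(' slot',s,'y(-130)',np.polyval(f,-130).round(1),'slope',f[0].round(4),'yr',np.percentile(y[k]-np.polyval(f,x[k]),[3,97]).round(1))
E
python3 - <<'E'
from h import *
z=np.load('w2.npz'); c=wcloud(z['d'],z['p'],z['M']); print(heldend(c,z['p'],z['M'],.14,.2))
print('w2');jigcheck(c)
t=np.load('top.npz');print('top');jigcheck(cloud('top',t['d']))
t=np.load('scene.npz');print('scene');jigcheck(cloud('scene',t['d']))
E
```

```text
block end along tool z: [-55.9 -55.9 -55.8]  y range [-19.7  18.5]
w2
 x -210 edges [-30.5  18.4]
 x -170 edges [-77.8  80.7]
 x -130 edges [-78.3  81. ]
 x -80 edges [-78.5  81.4]
 x -40 edges [-78.6  80.6]
 y -50 cheek x [ 0.5  0.7 38.3]
 y 0 cheek x [ 0.7  0.9 38.3]
 y 50 cheek x [ 0.8  1.  38.5]
 slot 40 y(-130) 50.2 slope -0.001 yr [-1.2  0.8]
 slot -40 y(-130) -31.6 slope -0.0023 yr [-2.8  2.4]
top
 x -210 edges [-78.5  80.3]
 x -170 edges [-78.4  80. ]
 x -130 edges [-78.6  79.8]
 x -80 edges [-79.   79.9]
 x -40 edges [-78.9  79.6]
 y -50 cheek x [-0.5 -0.1 36.5]
 y 0 cheek x [-0.3  0.  37.4]
 y 50 cheek x [-0.1  0.3 37.8]
 slot 40 y(-130) 40.6 slope -0.0042 yr [-6.6  6.6]
 slot -40 y(-130) -40.6 slope -0.0031 yr [-6.4  6.5]
scene
 x -210 edges [-76.6  86.6]
 x -170 edges [-77.4  86.4]
 x -130 edges [-77.2  85.4]
 x -80 edges [-77.3  85.8]
 x -40 edges [-77.4  86.1]
 y -50 cheek x [ 0.6  3.1 36.9]
 y 0 cheek x [-0.2  3.6 37. ]
 y 50 cheek x [ 0.2  3.6 37.7]
 slot 40 y(-130) 31.0 slope -0.0006 yr [-1.9  3.1]
```

Request:
jog_arm(
  slide=[
    [0,0,0],
    [0,0,0],
    [0,0,0],
    [0,0,0],
    [0,0,0],
    [0,0,0],
    [0,0,0],
    [0,0,0],
    [0,0,0],
    [0,0,0],
  ],
  turn=[
    [-8.5,0,0],
    [-8.5,0,0],
    [-8.5,0,0],
    [-8.5,0,0],
    [-8.5,0,0],
    [-8.5,0,0],
    [-8.5,0,0],
    [-8.5,0,0],
    [-8.5,0,0],
    [-8.5,0,0],
  ],
  grip=[30,30,30,30,30,30,30,30,30,30],
)

```text
clock: 5.8
tcp_pos: [0.5649, -0.2245, 0.1366]
tcp_rot: [1.176, 1.232, -1.177]
contact_force: [-0.2, -0.6, -1.9]
opening: 0.0377
```

Request:
jog_arm(
  slide=[
    [0,0,0],
    [0,0,0],
    [0,15,-30],
    [0,17,-31],
    [0,17,-31],
    [0,17,-31],
    [0,17,-31],
    [0,17,-31],
    [0,17,-25],
    [0,0,0],
  ],
  turn=[
    [-5,0,0],
    [-4.2,0,0],
    [0,0,0],
    [0,0,0],
    [0,0,0],
    [0,0,0],
    [0,0,0],
    [0,0,0],
    [0,0,0],
    [0,0,0],
  ],
  grip=[30,30,30,30,30,30,30,30,30,30],
)

```text
clock: 6.8
tcp_pos: [0.639, 0.0077, 0.1366]
tcp_rot: [1.059, 1.3, -1.059]
contact_force: [0.3, -0.2, -1.8]
opening: 0.0379
```

Request:
jog_arm(
  slide=[
    [0,0,0],
    [0,0,0],
  ],
  turn=[
    [0,0,0],
    [0,0,0],
  ],
  grip=[30,30],
)

```text
clock: 7.0
tcp_pos: [0.6379, 0.0036, 0.1372]
tcp_rot: [1.061, 1.298, -1.062]
contact_force: [-0.2, -0.4, -1.4]
opening: 0.0378
```

```bash
sed -i 's/^JS=.*/JS=np.array([675.3,16.0]); JY=11.35/' h.py; python3 - <<'E'
from h import *
im,d,c=wlook('w3')
z=np.load('w3.npz');print(heldend(c,z['p'],z['M'],.14,.2))
print(injig(z['p'])); jigcheck(c)
go((*jig(-38,-2),45.5),JY)
E
```

```text
block end along tool z: [-56.3 -56.3 -56.2]  y range [-19.1  19.5]
[-39.09099657  -4.79884982]
 x -210 edges [-52.9  80.5]
 x -170 edges [-29.3  80.6]
 x -130 edges [-28.5  80.5]
 x -80 edges [-29.4  80.8]
 x -40 edges [48.1 80.5]
 y 0 cheek x [ 0.8  0.9 38.1]
 y 50 cheek x [ 0.3  0.5 37.5]
 slot 40 y(-130) 40.7 slope 0.0168 yr [-7.6  6.6]
 slot -40 y(-130) -42.9 slope 0.0089 yr [-6.1  5.1]
at [638.    3.4 137.3] head 11.4 tilt 0.07 open 37.7 t 7.05
  ('turn', np.float64(0.0), 'slide x,y,z', np.float64(91.8), np.float64(1.1), np.float64(-3.0), 'q6~', -11)
  ('turn', np.float64(-180.0), 'slide x,y,z', np.float64(91.8), np.float64(-1.1), np.float64(3.0), 'q6~', -191)
```

Request:
jog_arm(
  slide=[
    [35,1.1,-2.7],
    [35,0,0],
    [16,0,0],
    [5,0,0],
    [1,0,0],
    [0,0,0],
    [0,0,0],
    [0,0,0],
    [0,0,0],
  ],
  turn=[
    [0,0,0],
    [0,0,0],
    [0,0,0],
    [0,0,0],
    [0,0,0],
    [0,0,0],
    [0,0,0],
    [0,0,0],
    [0,0,0],
  ],
  grip=[30,30,30,30,30,30,45,45,45],
)

```text
clock: 7.95
tcp_pos: [0.6394, 0.0071, 0.0465]
tcp_rot: [1.061, 1.296, -1.06]
contact_force: [-1.2, 0.2, 0.7]
opening: 0.0449
```

```bash
python3 - <<'E'
from h import *
print(injig(now()[1]),now()[1],now()[0]['contact_force'],now()[0]['opening'])
E
```

```text
[-36.94887968  -1.69789151] [639.40786698   7.06370699  46.51182234] [-1.18305513  0.21283733  0.69015938] 0.044905529741808184
```

Request:
jog_arm(
  slide=[
    [-20,0,0],
    [-35,0,0],
    [-35,0,0],
    [0,0,0],
  ],
  turn=[
    [0,0,0],
    [0,0,0],
    [0,0,0],
    [0,0,0],
  ],
  grip=[45,45,60,75],
)

```text
clock: 8.35
tcp_pos: [0.6417, 0.007, 0.1409]
tcp_rot: [1.064, 1.29, -1.056]
contact_force: [0.2, 0.8, -0.2]
opening: 0.0587
```

```bash
python3 - <<'E'
from h import *
go((484.1,-328,130),87.1)
E
```

```text
at [641.7   7.  140.9] head 11.4 tilt 0.44 open 58.7 t 8.35
  ('turn', np.float64(-75.7), 'slide x,y,z', np.float64(10.9), np.float64(-342.5), np.float64(-140.5), 'q6~', -121)
  ('turn', np.float64(104.3), 'slide x,y,z', np.float64(10.9), np.float64(342.5), np.float64(140.5), 'q6~', 59)
```

Request:
jog_arm(
  slide=[
    [0,0,0],
    [0,0,0],
    [0,0,0],
    [0,0,0],
    [0,0,0],
    [0,0,0],
    [0,0,0],
    [0,0,0],
    [0,0,0],
    [0,0,0],
  ],
  turn=[
    [8.5,0,0],
    [8.5,0,0],
    [8.5,0,0],
    [8.5,0,0],
    [8.5,0,0],
    [8.5,0,0],
    [8.5,0,0],
    [8.5,0,0],
    [8.5,0,0],
    [8.5,0,0],
  ],
  grip=[75,75,75,75,75,75,75,75,75,75],
)

```text
clock: 9.35
tcp_pos: [0.6389, 0.0071, 0.1356]
tcp_rot: [2.071, 0.293, -2.071]
contact_force: [0.5, 0.2, 0.2]
opening: 0.0752
```

Request:
jog_arm(
  slide=[
    [0,0,0],
    [0,0,0],
    [0,0,0],
    [0,38,15],
    [0,38,16],
    [0,38,16],
    [0,38,16],
    [0,38,16],
    [0,38,16],
    [0,38,16],
  ],
  turn=[
    [8.5,0,0],
    [8.5,0,0],
    [2.3,0,0],
    [0,0,0],
    [0,0,0],
    [0,0,0],
    [0,0,0],
    [0,0,0],
    [0,0,0],
    [0,0,0],
  ],
  grip=[75,75,75,75,75,75,75,75,75,75],
)

```text
clock: 10.35
tcp_pos: [0.5139, -0.2543, 0.1358]
tcp_rot: [-2.196, 0.055, 2.196]
contact_force: [1.2, -0.4, 0.1]
opening: 0.0753
```

Request:
jog_arm(
  slide=[
    [0,38,16],
    [0,38,14],
    [0,0,0],
    [0,0,0],
    [0,0,0],
  ],
  turn=[
    [0,0,0],
    [0,0,0],
    [0,0,0],
    [0,0,0],
    [0,0,0],
  ],
  grip=[75,75,75,75,75],
)

```text
clock: 10.85
tcp_pos: [0.4812, -0.3267, 0.1358]
tcp_rot: [-2.196, 0.054, 2.196]
contact_force: [0.2, 0.2, 0.7]
opening: 0.0752
```

```bash
python3 - <<'E'
from h import *
go((484.1,-328,18),87.1)
im,d,c=wlook('w4'); o,p,M,h=now()
t=(c*1000-p)@M; m=(c[...,2]>.053)&(c[...,2]<.07)&(abs(t[...,1])<37)&(t[...,2]>-90); q=t[m]
print('red rel y',np.percentile(q[:,1],[1,99]).round(1),'end',np.percentile(q[:,2],[.5]), len(q))
for k in (-50,-40,-30,-22):
    qq=q[abs(q[:,2]-k)<4]; print(k,np.percentile(qq[:,1],[1,99]).round(1) if len(qq)>10 else None)
im,d=manip.camera('top'); c=cloud('top',d); np.savez('top2',im=im,d=d)
print('blue on jig',rect(c,(.57,.70,-.07,.09),.078,.092)); print(jig(-37,0))
print('red',rect(c,(.42,.56,-.365,-.27),.053,.07));print('green',rect(c,(.44,.6,-.48,-.365),.053,.07))
E
```

```text
at [ 481.2 -326.7  135.8] head -92.8 tilt 0.03 open 75.2 t 10.85
  ('turn', np.float64(-179.9), 'slide x,y,z', np.float64(117.8), np.float64(-1.2), np.float64(2.9), 'q6~', -121)
  ('turn', np.float64(0.1), 'slide x,y,z', np.float64(117.8), np.float64(1.2), np.float64(-2.9), 'q6~', 59)
red rel y [-18.9  19.8] end [-56.56412354] 4805
-50 [-17.6  20.6]
-40 [-18.5  19.9]
-30 [-18.6  20.1]
-22 [-18.7  19.4]
blue on jig {'c': array([658. ,   6.6]), 's': array([ 77. , 144.6]), 'a': 11.1, 'mean': array([641.4,   7.9,  85.5]), 'zmed': np.float64(85.9), 'n': 657}
[639.02359827   8.71833276]
red {'c': array([ 484.1, -325.9]), 's': array([ 39.8, 106.9]), 'a': 88.9, 'mean': array([ 440.4, -324.8,   59.8]), 'zmed': np.float64(59.9), 'n': 84}
green {'c': array([ 555.1, -422.4]), 's': array([22.7, 40.1]), 'a': 9.4, 'mean': array([ 555.7, -419.4,   60.4]), 'zmed': np.float64(60.7), 'n': 108}
```

Request:
jog_arm(
  slide=[
    [40,0.6,-2.4],
    [40,0,0],
    [26,0,0],
    [9,0,0],
    [2,0,0],
    [0,0,0],
    [0,0,0],
    [0,0,0],
    [0,0,0],
    [0,0,0],
  ],
  turn=[
    [0,0,0],
    [0,0,0],
    [0,0,0],
    [0,0,0],
    [0,0,0],
    [0,0,0],
    [0,0,0],
    [0,0,0],
    [0,0,0],
    [0,0,0],
  ],
  grip=[75,75,75,75,75,30,30,30,30,30],
)

```text
clock: 11.95
tcp_pos: [0.4836, -0.3283, 0.0194]
tcp_rot: [-2.197, 0.056, 2.196]
contact_force: [0.3, -0.0, 6.2]
opening: 0.0381
```

Request:
jog_arm(
  slide=[
    [0,0,0],
    [0,0,0],
    [0,0,0],
    [-20,0,0],
    [-40,0,0],
    [-40,0,0],
    [-17,0,0],
    [0,0,0],
    [0,0,0],
  ],
  turn=[
    [0,0,0],
    [0,0,0],
    [0,0,0],
    [0,0,0],
    [0,0,0],
    [0,0,0],
    [0,0,0],
    [0,0,0],
    [0,0,0],
  ],
  grip=[30,30,30,30,30,30,30,30,30],
)

```text
clock: 12.85
tcp_pos: [0.4832, -0.328, 0.1355]
tcp_rot: [-2.196, 0.055, 2.196]
contact_force: [-0.8, -0.0, -2.5]
opening: 0.0378
```

```bash
python3 - <<'E'
from h import *
go((*jig(-96,-1),135),JY)
E
```

```text
at [ 483.2 -328.   135.5] head -92.9 tilt 0.01 open 37.8 t 12.85
  ('turn', np.float64(-104.2), 'slide x,y,z', np.float64(0.5), np.float64(160.0), np.float64(-298.4), 'q6~', -12)
  ('turn', np.float64(75.8), 'slide x,y,z', np.float64(0.5), np.float64(-160.0), np.float64(298.4), 'q6~', 168)
```

Request:
jog_arm(
  slide=[
    [0,0,0],
    [0,0,0],
    [0,0,0],
    [0,0,0],
    [0,0,0],
    [0,0,0],
    [0,0,0],
    [0,0,0],
    [0,0,0],
    [0,0,0],
  ],
  turn=[
    [-8.5,0,0],
    [-8.5,0,0],
    [-8.5,0,0],
    [-8.5,0,0],
    [-8.5,0,0],
    [-8.5,0,0],
    [-8.5,0,0],
    [-8.5,0,0],
    [-8.5,0,0],
    [-8.5,0,0],
  ],
  grip=[30,30,30,30,30,30,30,30,30,30],
)

```text
clock: 13.85
tcp_pos: [0.4827, -0.3275, 0.134]
tcp_rot: [1.306, 1.147, -1.306]
contact_force: [-0.3, -0.0, -1.8]
opening: 0.038
```

Request:
jog_arm(
  slide=[
    [0,0,0],
    [0,0,0],
    [0,0,0],
    [0,20,-37],
    [0,20,-37],
    [0,20,-37],
    [0,20,-37],
    [0,20,-37],
    [0,20,-37],
    [0,20,-37],
  ],
  turn=[
    [-8.5,0,0],
    [-8.5,0,0],
    [-2.2,0,0],
    [0,0,0],
    [0,0,0],
    [0,0,0],
    [0,0,0],
    [0,0,0],
    [0,0,0],
    [0,0,0],
  ],
  grip=[30,30,30,30,30,30,30,30,30,30],
)

```text
clock: 14.85
tcp_pos: [0.5692, -0.0448, 0.1342]
tcp_rot: [1.062, 1.299, -1.064]
contact_force: [-0.0, -0.4, -1.7]
opening: 0.0382
```

Request:
jog_arm(
  slide=[
    [0,20,-39],
    [0,0,0],
    [0,0,0],
    [0,0,0],
    [0,0,0],
  ],
  turn=[
    [0,0,0],
    [0,0,0],
    [0,0,0],
    [0,0,0],
    [0,0,0],
  ],
  grip=[30,30,30,30,30],
)

```text
clock: 15.35
tcp_pos: [0.5813, -0.0056, 0.1354]
tcp_rot: [1.063, 1.297, -1.064]
contact_force: [0.7, 0.5, -1.2]
opening: 0.0378
```

```bash
python3 - <<'E'
from h import *
im,d,c=wlook('w5'); z=np.load('w5.npz');print(heldend(c,z['p'],z['M'],.14,.2)); print(injig(z['p']))
go((*jig(-96,-1),45.5),JY)
# blue block on jig: top points
J=c*1000;a=np.radians(JY);dd=J[...,:2]-JS;x=dd@[np.cos(a),np.sin(a)];y=dd@[-np.sin(a),np.cos(a)]
k=(J[...,2]>80)&(J[...,2]<92)&(x<-10)&(x>-75)&(abs(y)<70);print('blue jig x',np.percentile(x[k],[1,99]),'y',np.percentile(y[k],[1,99]),k.sum())
E
```

```text
block end along tool z: [-55.8 -55.7 -55.6]  y range [-18.8  19.8]
[-96.39197799  -2.65924429]
at [581.4  -5.6 135.6] head 11.2 tilt 0.04 open 38.1 t 15.4
  ('turn', np.float64(-0.1), 'slide x,y,z', np.float64(90.1), np.float64(0.3), np.float64(-1.7), 'q6~', -12)
  ('turn', np.float64(179.9), 'slide x,y,z', np.float64(90.1), np.float64(-0.3), np.float64(1.7), 'q6~', 168)
blue jig x [-56.19864381 -17.76743089] y [-15.25341703  53.34006825] 3939
```

Request:
jog_arm(
  slide=[
    [35,0.3,-0.7],
    [35,0,0],
    [14,0,0],
    [5,0,0],
    [1,0,0],
    [0,0,0],
    [0,0,0],
    [0,0,0],
    [0,0,0],
  ],
  turn=[
    [0,0,0],
    [0,0,0],
    [0,0,0],
    [0,0,0],
    [0,0,0],
    [0,0,0],
    [0,0,0],
    [0,0,0],
    [0,0,0],
  ],
  grip=[30,30,30,30,30,30,44,44,44],
)

```text
clock: 16.3
tcp_pos: [0.5823, -0.0038, 0.0466]
tcp_rot: [1.063, 1.295, -1.062]
contact_force: [0.3, 0.1, 0.2]
opening: 0.0442
```

Request:
jog_arm(
  slide=[
    [-20,0,0],
    [-35,0,0],
    [-35,0,0],
    [0,0,0],
    [0,0,0],
  ],
  turn=[
    [0,0,0],
    [0,0,0],
    [0,0,0],
    [0,0,0],
    [0,0,0],
  ],
  grip=[44,44,75,75,75],
)

```text
clock: 16.8
tcp_pos: [0.5824, -0.0038, 0.1368]
tcp_rot: [1.063, 1.295, -1.061]
contact_force: [-0.2, 0.4, -1.0]
opening: 0.0652
```

```bash
python3 - <<'E'
from h import *
im,d=manip.camera('top'); c=cloud('top',d); np.savez('top2',im=im,d=d)
print('green',rect(c,(.44,.6,-.48,-.365),.053,.07))
go((513.8,-432,130),101.4)
E
```

```text
green {'c': array([ 514. , -432.2]), 's': array([107.4,  41.6]), 'a': 11.2, 'mean': array([ 513.3, -430.6,   60. ]), 'zmed': np.float64(60.2), 'n': 628}
at [581.7  -3.7 135.8] head 11.3 tilt 0.0 open 69.2 t 16.85
  ('turn', np.float64(-90.1), 'slide x,y,z', np.float64(5.8), np.float64(-406.4), np.float64(-151.3), 'q6~', -141)
  ('turn', np.float64(89.9), 'slide x,y,z', np.float64(5.8), np.float64(406.4), np.float64(151.3), 'q6~', 39)
```

Request:
jog_arm(
  slide=[
    [0,0,0],
    [0,0,0],
    [0,0,0],
    [0,0,0],
    [0,0,0],
    [0,0,0],
    [0,0,0],
    [0,0,0],
    [0,0,0],
    [0,0,0],
  ],
  turn=[
    [8.5,0,0],
    [8.5,0,0],
    [8.5,0,0],
    [8.5,0,0],
    [8.5,0,0],
    [8.5,0,0],
    [8.5,0,0],
    [8.5,0,0],
    [8.5,0,0],
    [8.5,0,0],
  ],
  grip=[75,75,75,75,75,75,75,75,75,75],
)

```text
clock: 17.85
tcp_pos: [0.5812, -0.0037, 0.1346]
tcp_rot: [2.07, 0.291, -2.075]
contact_force: [0.8, 0.6, -0.2]
opening: 0.0752
```

Request:
jog_arm(
  slide=[
    [0,0,0],
    [0,40,15],
    [0,40,15],
    [0,40,15],
    [0,40,15],
    [0,40,15],
    [0,40,15],
    [0,40,15],
    [0,40,15],
    [0,40,15],
  ],
  turn=[
    [4.9,0,0],
    [0,0,0],
    [0,0,0],
    [0,0,0],
    [0,0,0],
    [0,0,0],
    [0,0,0],
    [0,0,0],
    [0,0,0],
    [0,0,0],
  ],
  grip=[75,75,75,75,75,75,75,75,75,75],
)

```text
clock: 18.85
tcp_pos: [0.5199, -0.3846, 0.1344]
tcp_rot: [2.116, 0.214, -2.119]
contact_force: [0.7, -0.6, 0.5]
opening: 0.075
```

Request:
jog_arm(
  slide=[
    [0,40,15],
    [0,6.4,1.3],
    [0,0,0],
    [0,0,0],
    [0,0,0],
  ],
  turn=[
    [0,0,0],
    [0,0,0],
    [0,0,0],
    [0,0,0],
    [0,0,0],
  ],
  grip=[75,75,75,75,75],
)

```text
clock: 19.35
tcp_pos: [0.5144, -0.4304, 0.1356]
tcp_rot: [2.116, 0.214, -2.117]
contact_force: [-0.1, 0.6, 1.2]
opening: 0.0752
```

```bash
python3 - <<'E'
from h import *
go((513.8,-432,18),101.4)
im,d,c=wlook('w6'); o,p,M,h=now()
t=(c*1000-p)@M; m=(c[...,2]>.053)&(c[...,2]<.07)&(abs(t[...,1])<37)&(t[...,2]>-90); q=t[m]
print('green rel y',np.percentile(q[:,1],[1,99]).round(1),'end',np.percentile(q[:,2],[.5]), len(q))
for k in (-50,-40,-30,-22):
    qq=q[abs(q[:,2]-k)<4]; print(k,np.percentile(qq[:,1],[1,99]).round(1) if len(qq)>10 else None)
im,d=manip.camera('top'); c=cloud('top',d); save('top3',im[100:320,100:420])
J=c*1000;a=np.radians(JY);dd=J[...,:2]-JS;x=dd@[np.cos(a),np.sin(a)];y=dd@[-np.sin(a),np.cos(a)]
for lo,hi in((-75,-10),(-125,-75)):
    k=(J[...,2]>80)&(J[...,2]<92)&(x<hi)&(x>lo)&(abs(y)<70);print('jig x',np.percentile(x[k],[1,99]),'y',np.percentile(y[k],[1,99]),k.sum(), rect(c,(.5,.7,-.1,.1),.08,.09) and cv2.minAreaRect(np.stack([x[k],y[k]],-1).astype(np.float32)))
E
```

```text
at [ 514.4 -430.4  135.6] head -78.5 tilt 0.06 open 75.2 t 19.35
  ('turn', np.float64(-179.9), 'slide x,y,z', np.float64(117.6), np.float64(-1.4), np.float64(-0.9), 'q6~', -141)
  ('turn', np.float64(0.1), 'slide x,y,z', np.float64(117.6), np.float64(1.4), np.float64(0.9), 'q6~', 39)
green rel y [-19.3  18.9] end [-53.46430634] 4594
-50 [-18.7  19.4]
-40 [-18.8  19.5]
-30 [-19.   18.7]
-22 [-19.1  18.9]
jig x [-57.29509645 -18.62460774] y [-54.55725328  50.91028407] 604 ((-37.413047790527344, -1.9498138427734375), (40.224754333496094, 107.91942596435547), 0.0863092765212059)
jig x [-114.76647031  -76.3128163 ] y [-54.45510763  51.10038597] 606 ((-95.18135833740234, -1.8571014404296875), (107.75768280029297, 39.12509536743164), 89.06803894042969)
```

Request:
jog_arm(
  slide=[
    [40,0,1.5],
    [40,0,0],
    [26,0,0],
    [9,0,0],
    [2,0,0],
    [0,0,0],
    [0,0,0],
    [0,0,0],
    [0,0,0],
    [0,0,0],
  ],
  turn=[
    [0,0,0],
    [0,0,0],
    [0,0,0],
    [0,0,0],
    [0,0,0],
    [0,0,0],
    [0,0,0],
    [0,0,0],
    [0,0,0],
    [0,0,0],
  ],
  grip=[75,75,75,75,75,30,30,30,30,30],
)

```text
clock: 20.45
tcp_pos: [0.5128, -0.4324, 0.0194]
tcp_rot: [2.117, 0.211, -2.116]
contact_force: [0.0, 0.7, 3.1]
opening: 0.0379
```

Request:
jog_arm(
  slide=[
    [0,0,0],
    [0,0,0],
    [0,0,0],
    [-20,0,0],
    [-40,0,0],
    [-40,0,0],
    [-17,0,0],
    [0,0,0],
    [0,0,0],
  ],
  turn=[
    [0,0,0],
    [0,0,0],
    [0,0,0],
    [0,0,0],
    [0,0,0],
    [0,0,0],
    [0,0,0],
    [0,0,0],
    [0,0,0],
  ],
  grip=[30,30,30,30,30,30,30,30,30],
)

```text
clock: 21.35
tcp_pos: [0.5124, -0.4321, 0.1352]
tcp_rot: [2.116, 0.212, -2.117]
contact_force: [-0.7, 0.5, -2.1]
opening: 0.0378
```

```bash
python3 - <<'E'
from h import *
go((*jig(-155,0),136),JY)
E
```

```text
at [ 512.4 -432.1  135.2] head -78.6 tilt 0.04 open 37.8 t 21.35
  ('turn', np.float64(-89.9), 'slide x,y,z', np.float64(-0.8), np.float64(92.9), np.float64(-407.3), 'q6~', -13)
  ('turn', np.float64(90.1), 'slide x,y,z', np.float64(-0.8), np.float64(-92.9), np.float64(407.3), 'q6~', 167)
```

View pics/top3.png

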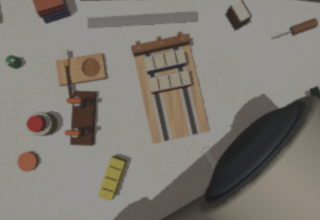

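Top crop: blue and red blocks stand parallel on the jig at about (167,60) and (172,80). Now green.

Request:
jog_arm(
  slide=[
    [0,0,0],
    [0,0,0],
    [0,0,0],
    [0,0,0],
    [0,0,0],
    [0,0,0],
    [0,0,0],
    [0,0,0],
    [0,0,0],
    [0,0,0],
  ],
  turn=[
    [-8.5,0,0],
    [-8.5,0,0],
    [-8.5,0,0],
    [-8.5,0,0],
    [-8.5,0,0],
    [-8.5,0,0],
    [-8.5,0,0],
    [-8.5,0,0],
    [-8.5,0,0],
    [-8.5,0,0],
  ],
  grip=[30,30,30,30,30,30,30,30,30,30],
)

```text
clock: 22.35
tcp_pos: [0.5119, -0.4316, 0.1336]
tcp_rot: [1.122, 1.266, -1.122]
contact_force: [0.7, -0.6, -2.2]
opening: 0.0379
```

Request:
jog_arm(
  slide=[
    [0,0,0],
    [0,9,-40],
    [0,9,-40],
    [0,9,-40],
    [0,9,-40],
    [0,9,-40],
    [0,9,-40],
    [0,9,-40],
    [0,9,-40],
    [0,9,-40],
  ],
  turn=[
    [-4.9,0,0],
    [0,0,0],
    [0,0,0],
    [0,0,0],
    [0,0,0],
    [0,0,0],
    [0,0,0],
    [0,0,0],
    [0,0,0],
    [0,0,0],
  ],
  grip=[30,30,30,30,30,30,30,30,30,30],
)

```text
clock: 23.35
tcp_pos: [0.5202, -0.0617, 0.1343]
tcp_rot: [1.062, 1.299, -1.064]
contact_force: [1.4, 0.6, -1.6]
opening: 0.0379
```

Request:
jog_arm(
  slide=[
    [0,9,-40],
    [0,2.9,-7.3],
    [0,0,0],
    [0,0,0],
    [0,0,0],
  ],
  turn=[
    [0,0,0],
    [0,0,0],
    [0,0,0],
    [0,0,0],
    [0,0,0],
  ],
  grip=[30,30,30,30,30],
)

```text
clock: 23.85
tcp_pos: [0.5236, -0.0159, 0.1354]
tcp_rot: [1.063, 1.296, -1.064]
contact_force: [0.4, -0.9, -1.4]
opening: 0.0379
```

```bash
python3 - <<'E'
from h import *
im,d,c=wlook('w7'); z=np.load('w7.npz');print(heldend(c,z['p'],z['M'],.14,.2)); print(injig(z['p']))
go((*jig(-155,0),45.5),JY)
J=c*1000;a=np.radians(JY);dd=J[...,:2]-JS;x=dd@[np.cos(a),np.sin(a)];y=dd@[-np.sin(a),np.cos(a)]
for lo,hi in((-75,-10),(-125,-75)):
    k=(J[...,2]>80)&(J[...,2]<92)&(x<hi)&(x>lo)&(abs(y)<70);print('jig x',np.percentile(x[k],[1,99]),'y',np.percentile(y[k],[1,99]),k.sum())
jigcheck(c)
E
```

```text
block end along tool z: [-56.5 -56.4 -56.4]  y range [-19.2  19.5]
[-155.03169587   -1.41587218]
at [523.7 -15.9 135.6] head 11.2 tilt 0.03 open 37.9 t 23.9
  ('turn', np.float64(-0.1), 'slide x,y,z', np.float64(90.1), np.float64(-0.1), np.float64(-1.4), 'q6~', -13)
  ('turn', np.float64(179.9), 'slide x,y,z', np.float64(90.1), np.float64(0.1), np.float64(1.4), 'q6~', 167)
jig x [-74.54435526 -17.54060504] y [-16.66512863  53.54723349] 3401
jig x [-113.40882969  -75.46935756] y [-13.85844284  53.73314467] 3838
 x -210 edges [-30.3  80.7]
 x -170 edges [49.  80.9]
 x -130 edges [11.1 80.8]
 x -80 edges [53.1 80.6]
 x -40 edges [51.5 80.5]
 y -50 cheek x [-0.4  0.1 21.1]
 y 0 cheek x [-30.9  -0.1  21.1]
 y 50 cheek x [-36.6 -18.   20.9]
 slot 40 y(-130) 43.1 slope 0.0331 yr [-6.6  6.3]
 slot -40 y(-130) 9.7 slope 0.5482 yr [-5.5  4.7]
```

Request:
jog_arm(
  slide=[
    [35,0,-0.7],
    [35,0,0],
    [14,0,0],
    [5,0,0],
    [1,0,0],
    [0,0,0],
    [0,0,0],
    [0,0,0],
    [0,0,0],
  ],
  turn=[
    [0,0,0],
    [0,0,0],
    [0,0,0],
    [0,0,0],
    [0,0,0],
    [0,0,0],
    [0,0,0],
    [0,0,0],
    [0,0,0],
  ],
  grip=[30,30,30,30,30,30,44,44,44],
)

```text
clock: 24.8
tcp_pos: [0.524, -0.0141, 0.0464]
tcp_rot: [1.063, 1.295, -1.062]
contact_force: [0.5, -0.4, -0.8]
opening: 0.0439
```

Request:
jog_arm(
  slide=[
    [-20,0,0],
    [-35,0,0],
    [-20,0,0],
    [0,-20,0],
    [0,-20,0],
    [0,-20,0],
  ],
  turn=[
    [0,0,0],
    [0,0,0],
    [0,0,0],
    [0,0,0],
    [0,0,0],
    [0,0,0],
  ],
  grip=[44,44,70,70,70,70],
)

```text
clock: 25.4
tcp_pos: [0.4643, -0.0259, 0.1213]
tcp_rot: [1.062, 1.296, -1.062]
contact_force: [0.3, -0.3, -0.3]
opening: 0.0697
```

```bash
python3 - <<'E'
from h import *
print(injig(now()[1]))
go((*jig(-205,-1),52),JY+90)
E
```

```text
[-215.15161583    0.44017157]
at [464.3 -25.9 121.3] head 11.3 tilt 0.05 open 69.7 t 25.4
  ('turn', np.float64(-90.0), 'slide x,y,z', np.float64(69.3), np.float64(-1.4), np.float64(10.2), 'q6~', -104)
  ('turn', np.float64(90.0), 'slide x,y,z', np.float64(69.3), np.float64(1.4), np.float64(-10.2), 'q6~', 76)
```

Request:
jog_arm(
  slide=[
    [0,0,0],
    [0,0,0],
    [0,0,0],
    [0,0,0],
    [0,0,0],
    [0,0,0],
    [0,0,0],
    [0,0,0],
    [0,0,0],
    [0,0,0],
  ],
  turn=[
    [8.5,0,0],
    [8.5,0,0],
    [8.5,0,0],
    [8.5,0,0],
    [8.5,0,0],
    [8.5,0,0],
    [8.5,0,0],
    [8.5,0,0],
    [8.5,0,0],
    [8.5,0,0],
  ],
  grip=[70,70,70,70,70,70,70,70,70,70],
)

```text
clock: 26.4
tcp_pos: [0.4649, -0.0258, 0.1212]
tcp_rot: [2.072, 0.291, -2.071]
contact_force: [0.1, -0.4, 0.0]
opening: 0.0701
```

Request:
jog_arm(
  slide=[
    [20,1.4,0],
    [30,0,0],
    [19,0,0],
    [0,0,-5],
    [0,0,-10],
    [0,0,-10],
    [0,0,-10],
    [0,0,-10],
    [0,0,-10],
    [0,0,0],
  ],
  turn=[
    [5,0,0],
    [0,0,0],
    [0,0,0],
    [0,0,0],
    [0,0,0],
    [0,0,0],
    [0,0,0],
    [0,0,0],
    [0,0,0],
    [0,0,0],
  ],
  grip=[70,70,70,70,70,70,70,70,70,70],
)

```text
clock: 27.4
tcp_pos: [0.521, -0.0162, 0.0522]
tcp_rot: [2.119, 0.21, -2.115]
contact_force: [-0.1, 0.5, -0.2]
opening: 0.0698
```

```bash
python3 - <<'E'
from h import *
o,p,M,h=now();print(injig(p),p,h,o['contact_force'])
im,d,c=wlook('w8'); save('w8',im)
E
```

```text
[-157.62310365   -1.23860996] [521.00324639 -16.23490006  52.15310125] -78.65253375424068 [-0.1179964   0.50395349 -0.15470235]
```

View pics/w8.png

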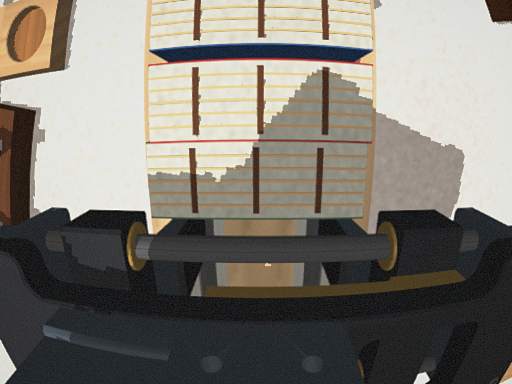

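Wrist image: green and red are touching (rows 143–215), and the gap to blue at row 52 is nearly closed. I'll keep pushing gently.

Request:
jog_arm(
  slide=[
    [0,0,-6],
    [0,0,-6],
    [0,0,-5],
    [0,0,-4],
    [0,0,-2],
    [0,0,-1],
    [0,0,0],
    [0,0,0],
  ],
  turn=[
    [0,0,0],
    [0,0,0],
    [0,0,0],
    [0,0,0],
    [0,0,0],
    [0,0,0],
    [0,0,0],
    [0,0,0],
  ],
  grip=[70,70,70,70,70,70,70,70],
)

```text
clock: 28.25
tcp_pos: [0.5428, -0.0117, 0.052]
tcp_rot: [2.118, 0.21, -2.117]
contact_force: [-0.6, 0.2, -0.6]
opening: 0.0701
```

```bash
cat >> h.py <<'E'
def jxy(c):
    J=c*1000;a=np.radians(JY);dd=J[...,:2]-JS;return dd@[np.cos(a),np.sin(a)],dd@[-np.sin(a),np.cos(a)],J[...,2]
E
python3 - <<'E'
from h import *
o,p,M,h=now();print(injig(p),p,h,o['contact_force'])
im,d,c=wlook('w9'); x,y,z=jxy(c)
for y0 in (-40,0,40):
    k=(abs(y-y0)<8)&(x>-160)&(x<30); 
    t=k&(z>79)&(z<93); s=x[k&(z>68)&(z<79)]
    print(y0,'block top x range',np.percentile(x[t],[.5,99.5]).round(1),'cheek top x',np.percentile(s,[1,99]).round(1) if len(s)>5 else 0)
for x0 in range(-135,0,10):
    t=(abs(x-x0)<4)&(z>79)&(z<93)&(abs(y)<70)
    if t.sum()>9: print(x0,np.percentile(y[t],[.5,99.5]).round(1),end=' ')
jigcheck(c)
E
```

```text
[-135.35596908   -1.07691908] [542.803088   -11.69415877  51.95627109] -78.67183608228301 [-0.6256891   0.18491781 -0.62909071]
-40 block top x range [-147.5   -9. ] cheek top x [-151.3 -121.5]
0 block top x range [-117.6  -11.6] cheek top x 0
40 block top x range [-147.4   -8.9] cheek top x [-151.  -121.8]
-125 [-35.8  34.8] -115 [-51.1  54.8] -105 [-51.2  54.8] -95 [-51.1  55.2] -85 [-51.  55.] -75 [-52.9  52.7] -65 [-52.9  52.9] -55 [-53.  53.] -45 [-53.1  52.9] -35 [-53.1  52.9] -25 [-53.5  52.6] -15 [-53.3  52.8] -5 [-54.1  53. ]  x -210 edges [-52.1  55.1]
 x -170 edges [-49.4  48.6]
 x -130 edges [-79.1  80.9]
 x -80 edges [-79.3  81.1]
 x -40 edges [-79.5  80.8]
 y -50 cheek x [-39.  -36.1   1.4]
 y 0 cheek x [-39.3 -37.9 -10.6]
 y 50 cheek x [-39.4 -36.6   1.5]
 slot 40 y(-130) 38.2 slope -0.0911 yr [-6.6  5.4]
 slot -40 y(-130) -38.9 slope 0.0438 yr [-6.3  6.3]
```

Request:
jog_arm(
  slide=[
    [0,0,-1],
    [0,0,-1],
    [0,0,-1],
    [0,0,-0.5],
    [0,0,-0.5],
    [0,0,0],
    [0,0,0],
  ],
  turn=[
    [0,0,0],
    [0,0,0],
    [0,0,0],
    [0,0,0],
    [0,0,0],
    [0,0,0],
    [0,0,0],
  ],
  grip=[70,70,70,70,70,70,70],
)

```text
clock: 29.0
tcp_pos: [0.5463, -0.0109, 0.052]
tcp_rot: [2.117, 0.21, -2.118]
contact_force: [-5.4, -0.6, 3.9]
opening: 0.07
```

Request:
jog_arm(
  slide=[
    [0,0,-0.5],
    [0,0,-0.5],
    [0,0,-0.5],
    [0,0,0],
    [0,0,0],
  ],
  turn=[
    [0,0,0],
    [0,0,0],
    [0,0,0],
    [0,0,0],
    [0,0,0],
  ],
  grip=[70,70,70,70,70],
)

```text
clock: 29.5
tcp_pos: [0.5469, -0.0107, 0.0519]
tcp_rot: [2.115, 0.21, -2.12]
contact_force: [-10.1, -2.5, 6.6]
opening: 0.0698
```

```bash
python3 - <<'E'
from h import *
o,p,M,h=now();print(injig(p),p,h,o['contact_force'])
E
```

```text
[-131.12986536   -0.95897432] [546.92333129 -10.74681574  51.9233012 ] -78.66672549082824 [-10.14066209  -2.50424565   6.64961309]
```

Request:
jog_arm(
  slide=[
    [0,0,8],
    [-30,0,12],
    [-40,0,0],
    [-40,0,0],
    [-30,0,0],
    [0,0,0],
  ],
  turn=[
    [0,0,0],
    [0,0,0],
    [0,0,0],
    [0,0,0],
    [0,0,0],
    [0,0,0],
  ],
  grip=[70,70,70,70,70,70],
)

```text
clock: 30.1
tcp_pos: [0.5308, -0.0149, 0.196]
tcp_rot: [2.125, 0.208, -2.108]
contact_force: [0.3, 0.5, -0.4]
opening: 0.0701
```

```bash
python3 - <<'E'
from h import *
t=np.load('top.npz'); c=cloud('top',t['d'])
for b in ((.42,.48,.17,.3),(.49,.56,.17,.3)): print(rect(c,b,.132,.145))
s=np.load('scene.npz'); c=cloud('scene',s['d'])
for b in ((.42,.48,.17,.3),(.49,.56,.17,.3)): print('s',rect(c,b,.134,.145))
go((452.5,238,180),2.5)
go((532,234,180),2.5)
E
```

```text
{'c': array([452. , 239.1]), 's': array([35.1, 11.2]), 'a': 82.9, 'mean': array([452. , 238.5, 137.3]), 'zmed': np.float64(137.4), 'n': 70}
{'c': array([532.5, 234.8]), 's': array([33.2, 10.4]), 'a': 88.8, 'mean': array([532.2, 235.5, 137.5]), 'zmed': np.float64(137.8), 'n': 67}
s {'c': array([450.8, 245.3]), 's': array([33.3, 14.3]), 'a': 89.8, 'mean': array([452.2, 246.6, 138.3]), 'zmed': np.float64(138.8), 'n': 41}
s {'c': array([531.4, 241.3]), 's': array([32.3, 12.3]), 'a': 81.6, 'mean': array([531.3, 241.4, 138.3]), 'zmed': np.float64(138.7), 'n': 40}
at [530.8 -14.9 196. ] head -78.7 tilt 0.45 open 70.1 t 30.1
  ('turn', np.float64(-81.2), 'slide x,y,z', np.float64(16.0), np.float64(-67.2), np.float64(-256.0), 'q6~', 25)
  ('turn', np.float64(98.8), 'slide x,y,z', np.float64(16.0), np.float64(67.2), np.float64(256.0), 'q6~', 205)
at [530.8 -14.9 196. ] head -78.7 tilt 0.45 open 70.1 t 30.1
  ('turn', np.float64(-81.2), 'slide x,y,z', np.float64(16.0), np.float64(12.1), np.float64(-248.6), 'q6~', 21)
  ('turn', np.float64(98.8), 'slide x,y,z', np.float64(16.0), np.float64(-12.1), np.float64(248.6), 'q6~', 201)
```

Request:
jog_arm(
  slide=[
    [0,0,0],
    [0,0,0],
    [0,0,0],
    [0,0,0],
    [0,0,0],
    [0,0,0],
    [0,0,0],
    [0,0,0],
    [0,0,0],
    [8,-5,-32],
  ],
  turn=[
    [-8.4,0,0],
    [-8.4,0,0],
    [-8.4,0,0],
    [-8.4,0,0],
    [-8.4,0,0],
    [-8.4,0,0],
    [-8.4,0,0],
    [-8.4,0,0],
    [-8.6,0,0],
    [0,0,0],
  ],
  grip=[70,70,70,70,70,70,70,70,70,70],
)

```text
out of range: a turn must lie within [-8.59, 8.59]
```

Request:
jog_arm(
  slide=[
    [8,-6,-35],
    [0,0,-35],
    [0,0,-35],
    [0,0,-35],
    [0,0,-35],
    [0,0,-30],
    [0,0,-13],
    [0,0,0],
    [0,0,0],
    [0,0,0],
  ],
  turn=[
    [0,0,0],
    [0,0,0],
    [0,0,0],
    [0,0,0],
    [0,0,0],
    [0,0,0],
    [0,0,0],
    [0,0,0],
    [0,0,0],
    [0,0,0],
  ],
  grip=[60,60,60,60,60,60,60,60,60,60],
)

```text
clock: 31.1
tcp_pos: [0.7402, 0.034, 0.1837]
tcp_rot: [2.117, 0.21, -2.118]
contact_force: [0.6, -0.1, -0.3]
opening: 0.06
```

```bash
python3 - <<'E'
from h import *
go((532.3,235.1,113),-2.9)
im,d,c=wlook('w10'); save('w10',im); o,p,M,h=now()
for b in ((.42,.48,.17,.3),(.49,.56,.17,.3)): print(rect(c,b,.130,.145))
print('caddy',rect(c,(.56,.72,.14,.33),.018,.026)); print('recess',rect(c,(.59,.69,.17,.27),.006,.016)); print('cap',rect(c,(.42,.54,.29,.41),.095,.12))
E
```

```text
at [740.2  34.  183.7] head -78.7 tilt 0.03 open 60.0 t 31.1
  ('turn', np.float64(-75.8), 'slide x,y,z', np.float64(70.7), np.float64(-217.8), np.float64(-190.4), 'q6~', 27)
  ('turn', np.float64(104.2), 'slide x,y,z', np.float64(70.7), np.float64(217.8), np.float64(190.4), 'q6~', 207)
None
None
caddy {'c': array([651. , 251.6]), 's': array([128.7,  64.4]), 'a': 83.2, 'mean': array([656.6, 251.4,  22.2]), 'zmed': np.float64(22.2), 'n': 901}
recess {'c': array([669.4, 227.3]), 's': array([10.8, 84.9]), 'a': 1.0, 'mean': array([669.7, 220.7,  10.6]), 'zmed': np.float64(10.4), 'n': 153}
cap None
```

View pics/w10.png

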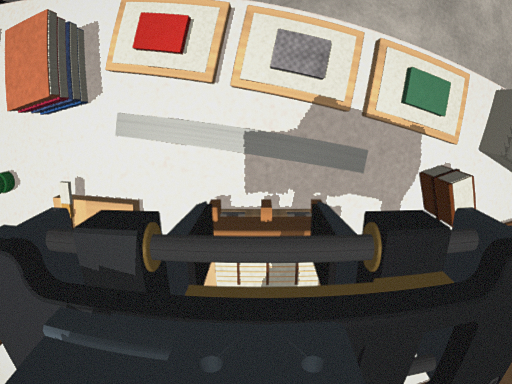

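The first call was refused (8.6 > 8.59), so the slide ran without the turn. The arm sat high over the jig and touched nothing. Correcting.

Request:
jog_arm(
  slide=[
    [0,0,0],
    [0,0,0],
    [0,0,0],
    [0,0,0],
    [0,0,0],
    [0,0,0],
    [0,0,0],
    [0,0,0],
    [0,0,0],
    [0,-18,-16],
  ],
  turn=[
    [-8.4,0,0],
    [-8.4,0,0],
    [-8.4,0,0],
    [-8.4,0,0],
    [-8.4,0,0],
    [-8.4,0,0],
    [-8.4,0,0],
    [-8.4,0,0],
    [-8.5,0,0],
    [0,0,0],
  ],
  grip=[60,60,60,60,60,60,60,60,60,60],
)

```text
clock: 32.15
tcp_pos: [0.7245, 0.0493, 0.1839]
tcp_rot: [1.244, 1.185, -1.243]
contact_force: [0.0, -0.5, -0.2]
opening: 0.0601
```

Request:
jog_arm(
  slide=[
    [0,-30,-26],
    [0,-30,-26],
    [0,-30,-26],
    [0,-30,-26],
    [0,-30,-26],
    [0,-30,-26],
    [0,-19.8,-18],
    [0,0,0],
    [0,0,0],
    [0,0,0],
  ],
  turn=[
    [0,0,0],
    [0,0,0],
    [0,0,0],
    [0,0,0],
    [0,0,0],
    [0,0,0],
    [0,0,0],
    [0,0,0],
    [0,0,0],
    [0,0,0],
  ],
  grip=[60,60,60,60,60,60,60,60,60,60],
)

```text
clock: 33.15
tcp_pos: [0.5339, 0.2345, 0.1841]
tcp_rot: [1.248, 1.183, -1.247]
contact_force: [0.5, 0.3, 0.0]
opening: 0.0603
```

```bash
python3 - <<'E'
from h import *
go((532.3,235.1,113),-2.9)
im,d,c=wlook('w11'); save('w11',im); o,p,M,h=now()
for b in ((.42,.48,.17,.3),(.49,.56,.17,.3)): print(rect(c,b,.130,.145))
print('caddy',rect(c,(.56,.72,.14,.33),.018,.026)); print('cap',rect(c,(.42,.54,.29,.41),.095,.12))
E
```

```text
at [533.9 234.5 184.1] head -3.0 tilt 0.04 open 60.3 t 33.15
  ('turn', np.float64(-0.1), 'slide x,y,z', np.float64(71.1), np.float64(-1.6), np.float64(-0.5), 'q6~', 27)
  ('turn', np.float64(179.9), 'slide x,y,z', np.float64(71.1), np.float64(1.6), np.float64(0.5), 'q6~', 207)
{'c': array([452.7, 242.5]), 's': array([35.6, 12.9]), 'a': 86.5, 'mean': array([454.6, 244.8, 136.9]), 'zmed': np.float64(137.5), 'n': 605}
{'c': array([532.6, 237.2]), 's': array([36.2, 11.7]), 'a': 86.7, 'mean': array([532.6, 238.7, 137.5]), 'zmed': np.float64(137.7), 'n': 718}
caddy {'c': array([619.3, 249.8]), 's': array([137.5, 118.7]), 'a': 86.4, 'mean': array([628.7, 257.1,  22.1]), 'zmed': np.float64(22.1), 'n': 4382}
cap {'c': array([478.3, 345.8]), 's': array([42.1, 41.2]), 'a': 88.3, 'mean': array([479.1, 345.8, 102. ]), 'zmed': np.float64(102.1), 'n': 1754}
```

View pics/w11.png

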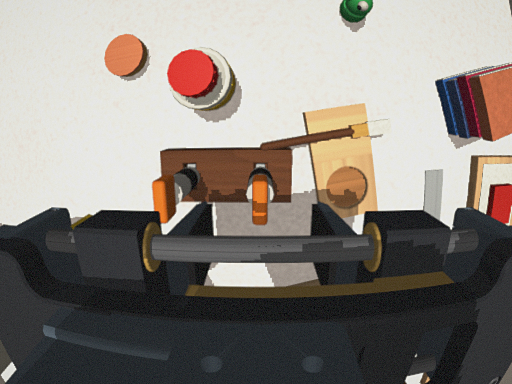

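Wrist image: the orange wing of the far stud is at (260,200), centred between the fingers. The second is at (162,198), the recess at (348,187) and the cap at (193,72).

Request:
jog_arm(
  slide=[
    [30,-1.3,-2],
    [25,0,0],
    [12,0,0],
    [4,0,0],
    [0,0,0],
    [0,0,0],
    [0,0,0],
    [0,0,0],
    [0,0,0],
    [0,0,0],
  ],
  turn=[
    [0.4,0,0],
    [0,0,0],
    [0,0,0],
    [0,0,0],
    [0,0,0],
    [0,0,0],
    [0,0,0],
    [0,0,0],
    [0,0,0],
    [0,0,0],
  ],
  grip=[60,60,60,60,60,5,5,5,5,5],
)

```text
clock: 34.2
tcp_pos: [0.5323, 0.2373, 0.1131]
tcp_rot: [1.253, 1.181, -1.252]
contact_force: [0.0, 0.4, -0.3]
opening: 0.0229
```

Request:
jog_arm(
  slide=[
    [0,0,0],
    [0,0,0],
    [0,0,0],
    [0,0,0],
  ],
  turn=[
    [0,0,0],
    [0,0,0],
    [0,0,0],
    [0,0,0],
  ],
  grip=[5,5,5,5],
)

```text
clock: 34.6
tcp_pos: [0.5322, 0.2373, 0.113]
tcp_rot: [1.252, 1.181, -1.252]
contact_force: [-0.6, 0.5, 2.2]
opening: 0.012
```

Request:
jog_arm(
  slide=[
    [-5,0,0],
    [-15,0,0],
    [-25,0,0],
    [-25,0,0],
    [0,0,0],
    [0,0,0],
    [0,0,0],
  ],
  turn=[
    [0,0,0],
    [0,0,0],
    [0,0,0],
    [0,0,0],
    [0,0,0],
    [0,0,0],
    [0,0,0],
  ],
  grip=[5,5,5,5,5,5,5],
)

```text
clock: 35.3
tcp_pos: [0.5316, 0.2371, 0.1821]
tcp_rot: [1.251, 1.182, -1.254]
contact_force: [0.3, 0.5, -2.5]
opening: 0.0118
```

```bash
python3 - <<'E'
from h import *
go((*jig(-145,-40),183),JY+90)
im,d,c=wlook('w12'); save('w12',im); o,p,M,h=now()
t=(c*1000-p)@M; m=(abs(t[...,1])<25)&(abs(t[...,2])<40)&(t[...,0]>-30)&(t[...,0]<120); q=t[m]
for x0 in range(-25,115,10):
    k=abs(q[:,0]-x0)<5
    if k.sum()>8: print(x0,'y',np.percentile(q[k][:,1],[2,98]).round(1),'z',np.percentile(q[k][:,2],[2,98]).round(1),k.sum())
E
```

```text
at [531.6 237.1 182.1] head -3.4 tilt 0.09 open 11.8 t 35.3
  ('turn', np.float64(-104.7), 'slide x,y,z', np.float64(-0.9), np.float64(-285.0), np.float64(-47.6), 'q6~', -107)
  ('turn', np.float64(75.3), 'slide x,y,z', np.float64(-0.9), np.float64(285.0), np.float64(47.6), 'q6~', 73)
-25 y [-13.6  13.4] z [-18.3  16.3] 977
-15 y [-14.7  14.8] z [-18.4 -15.8] 297
-5 y [-13.5  13.1] z [-18.4 -15.7] 237
5 y [-4.2  4.4] z [-18.1 -17.2] 13
25 y [-7.3  7.4] z [-12.   -8.7] 49
35 y [-9.9  9.9] z [-12.2  -6.1] 119
45 y [-10.5  10.8] z [-12.3  -5.3] 92
55 y [-10.6  11. ] z [-12.3  -4.8] 85
65 y [-11.1  11.2] z [-12.4  -3.8] 63
75 y [-9.8  9.1] z [-11.8  -6.6] 50
85 y [-6.9 10.7] z [-11.9  -4.6] 15
95 y [-4.9  5. ] z [-13.1  -9.1] 54
```

View pics/w12.png

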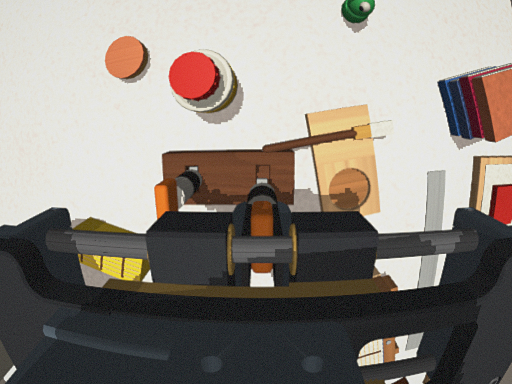

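Wrist image: stud held upright on the tool axis. The second stud and rack are untouched.

Request:
jog_arm(
  slide=[
    [-5,0,0],
    [-5,0,0],
    [0,0,0],
    [0,0,0],
    [0,0,0],
    [0,0,0],
    [0,0,0],
    [0,0,0],
    [0,0,0],
    [0,0,0],
  ],
  turn=[
    [-8.5,0,0],
    [-8.5,0,0],
    [-8.5,0,0],
    [-8.5,0,0],
    [-8.5,0,0],
    [-8.5,0,0],
    [-8.5,0,0],
    [-8.5,0,0],
    [-8.5,0,0],
    [-8.5,0,0],
  ],
  grip=[5,5,5,5,5,5,5,5,5,5],
)

```text
clock: 36.35
tcp_pos: [0.5317, 0.2371, 0.1919]
tcp_rot: [0.109, 1.57, -0.11]
contact_force: [0.1, -0.4, -1.5]
opening: 0.0116
```

Request:
jog_arm(
  slide=[
    [0,0,0],
    [0,0,0],
    [0,0,0],
    [0,-30,-12],
    [0,-36,-12],
    [0,-36,-12],
    [0,-36,-11.6],
    [0,-36,0],
    [0,-36,0],
    [0,-36,0],
  ],
  turn=[
    [-8.5,0,0],
    [-8.5,0,0],
    [-2.7,0,0],
    [0,0,0],
    [0,0,0],
    [0,0,0],
    [0,0,0],
    [0,0,0],
    [0,0,0],
    [0,0,0],
  ],
  grip=[5,5,5,5,5,5,5,5,5,5],
)

```text
clock: 37.35
tcp_pos: [0.5335, -0.0147, 0.1922]
tcp_rot: [-0.155, 1.566, 0.156]
contact_force: [0.5, 1.2, -2.0]
opening: 0.0117
```

Request:
jog_arm(
  slide=[
    [0,-27,0],
    [20,-12,0],
    [12,0,0],
    [0,0,0],
    [0,0,0],
    [0,0,0],
    [0,0,0],
  ],
  turn=[
    [0,0,0],
    [0,0,0],
    [0,0,0],
    [0,0,0],
    [0,0,0],
    [0,0,0],
    [0,0,0],
  ],
  grip=[5,5,5,5,5,5,5],
)

```text
clock: 38.05
tcp_pos: [0.5418, -0.051, 0.1615]
tcp_rot: [-0.156, 1.564, 0.156]
contact_force: [-0.5, -0.4, -2.0]
opening: 0.0117
```

```bash
python3 - <<'E'
from h import *
im,d,c=wlook('w13'); save('w13',im); o,p,M,h=now(); print(injig(p),p,h)
t=(c*1000-p)@M; x,y,z=jxy(c)
jigcheck(c)
for x0 in (-240,-220,-200,-180,-170,-160):
    k=(abs(x-x0)<6)&(z<20)&(z>2)&(abs(y)<70)
    for s in (-40,40):
        q=y[k&(abs(y-s)<12)]
        if len(q)>8: print(x0,s,np.percentile(q,[2,50,98]).round(1),len(q),end=' | ')
# block rear face
k=(z>40)&(z<78)&(x<-90)&(x>-135)&(abs(y)<52)
for y0 in(-45,-20,0,20,45):
    q=x[k&(abs(y-y0)<6)]; print('rear',y0,np.percentile(q,[5,50]).round(1) if len(q)>5 else None)
m=(abs(t[...,1])<25)&(abs(t[...,2])<40)&(t[...,0]>20)&(t[...,0]<85); q=t[m];print('post',np.percentile(q[:,1],[2,98]).round(1),np.percentile(q[:,2],[2]).round(1))
E
```

```text
[-144.15416947  -39.49989746] [541.73866343 -51.09721193 161.45607256] 101.3714845286556
 x -210 edges [-78.5  80. ]
 x -170 edges [-78.5  80.2]
 x -130 edges [-78.9  80.1]
 slot 40 y(-130) 44.4 slope -0.0 yr [-6.   5.9]
 slot -40 y(-130) -40.0 slope -0.0132 yr [-6.8  6.9]
-240 -40 [-45.9 -39.5 -32. ] 153 | -240 40 [38.1 44.9 50.8] 126 | -220 -40 [-45.9 -38.4 -32. ] 153 | -220 40 [38.3 44.9 50.9] 124 | -200 -40 [-46.  -39.  -31.9] 154 | -200 40 [38.5 44.6 50.6] 119 | -180 -40 [-46.1 -39.5 -32.1] 146 | -180 40 [37.9 44.2 50.9] 117 | -170 -40 [-46.1 -39.5 -32.9] 142 | -170 40 [38.4 44.5 51.3] 115 | -160 -40 [-46.1 -39.5 -32.9] 140 | -160 40 [38.9 44.6 50.8] 117 | rear -45 None
rear -20 None
rear 0 None
rear 20 None
rear 45 None
post [-9.9 11.3] [-11.3]
```

View pics/w13.png

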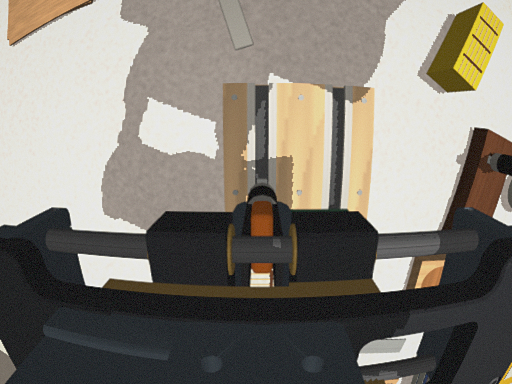

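Wrist image: the held stud is over the right slot (column ~262), wing along the slot, and both slots run clear back. Lowering with force checks.

Request:
jog_arm(
  slide=[
    [15,0,0],
    [12,0,0],
    [5,0,0],
    [4,0,0],
    [4,0,0],
    [4,0,0],
    [0,0,0],
    [0,0,0],
  ],
  turn=[
    [0,0,0],
    [0,0,0],
    [0,0,0],
    [0,0,0],
    [0,0,0],
    [0,0,0],
    [0,0,0],
    [0,0,0],
  ],
  grip=[5,5,5,5,5,5,5,5],
)

```text
clock: 38.9
tcp_pos: [0.5416, -0.0516, 0.117]
tcp_rot: [-0.155, 1.565, 0.155]
contact_force: [-0.7, 0.4, -3.0]
opening: 0.0118
```

```bash
python3 - <<'E'
from h import *
im,d,c=wlook('w14'); o,p,M,h=now(); print(injig(p),p,h,o['contact_force'],o['moment'])
E
```

```text
[-144.37000668  -39.9410476 ] [541.61386644 -51.57221178 117.09578927] 101.32833228289104 [ 0.20296792 -0.31940988 -1.38386095] [ 0.15188507 -0.14486237  0.0412263 ]
```

Request:
jog_arm(
  slide=[
    [4,0,0],
    [2,0,0],
    [1,0,0],
    [0.5,0,0],
    [0,0,0],
    [0,0,0],
  ],
  turn=[
    [0,0,0],
    [0,0,0],
    [0,0,0],
    [0,0,0],
    [0,0,0],
    [0,0,0],
  ],
  grip=[5,5,5,5,5,5],
)

```text
clock: 39.55
tcp_pos: [0.5415, -0.0516, 0.1095]
tcp_rot: [-0.155, 1.565, 0.155]
contact_force: [0.5, -0.2, -2.3]
opening: 0.0118
```

Request:
jog_arm(
  slide=[
    [0,0,5],
    [0,0,5],
    [0,0,3],
    [0,0,1],
    [0,0,1],
    [0,0,0],
    [0,0,0],
  ],
  turn=[
    [0,0,0],
    [0,0,0],
    [0,0,0],
    [0,0,0],
    [0,0,0],
    [0,0,0],
    [0,0,0],
  ],
  grip=[5,5,5,5,5,5,5],
)

```text
clock: 40.25
tcp_pos: [0.5561, -0.0486, 0.1094]
tcp_rot: [-0.155, 1.565, 0.155]
contact_force: [-0.9, -0.2, -1.4]
opening: 0.0116
```

```bash
python3 - <<'E'
from h import *
o,p,M,h=now(); print(injig(p),p,h,o['contact_force'],o['moment'])
E
```

```text
[-129.61164178  -39.84101314] [556.0639193  -48.56966063 109.40007055] 101.3294878754381 [-0.93904565 -0.16726642 -1.40360966] [ 0.14199136 -0.08087369  0.03853376]
```

Request:
jog_arm(
  slide=[
    [0,0,0.7],
    [0,0,0.7],
    [0,0,0.6],
    [0,0,0],
    [0,0,0],
  ],
  turn=[
    [0,0,0],
    [0,0,0],
    [0,0,0],
    [0,0,0],
    [0,0,0],
  ],
  grip=[5,5,5,5,5],
)

```text
clock: 40.75
tcp_pos: [0.5582, -0.0482, 0.1094]
tcp_rot: [-0.155, 1.565, 0.155]
contact_force: [-0.1, 0.8, -1.7]
opening: 0.0119
```

Request:
jog_arm(
  slide=[
    [0,0,0.5],
    [0,0,0.5],
    [0,0,0],
    [0,0,0],
  ],
  turn=[
    [0,0,0],
    [0,0,0],
    [0,0,0],
    [0,0,0],
  ],
  grip=[5,5,5,5],
)

```text
clock: 41.15
tcp_pos: [0.5592, -0.048, 0.1094]
tcp_rot: [-0.155, 1.565, 0.155]
contact_force: [0.6, -0.6, -1.9]
opening: 0.0118
```

```bash
python3 - <<'E'
from h import *
o,p,M,h=now(); print(injig(p),p,h,o['contact_force'],o['moment'])
E
```

```text
[-126.46928492  -39.89124508] [559.15470775 -48.00048867 109.42006819] 101.33246484382911 [ 0.64627643 -0.6161982  -1.89426729] [ 0.09271811 -0.11423666  0.00405044]
```

Request:
jog_arm(
  slide=[
    [0,0,0.5],
    [0,0,0.5],
    [0,0,0],
    [0,0,0],
  ],
  turn=[
    [0,0,0],
    [0,0,0],
    [0,0,0],
    [0,0,0],
  ],
  grip=[5,5,5,5],
)

```text
clock: 41.55
tcp_pos: [0.5596, -0.0478, 0.1093]
tcp_rot: [-0.155, 1.566, 0.155]
contact_force: [-5.1, -2.0, 1.1]
opening: 0.0122
```

Request:
jog_arm(
  slide=[
    [0,0,0.5],
    [0,0,0],
    [0,0,0],
  ],
  turn=[
    [0,0,0],
    [0,0,0],
    [0,0,0],
  ],
  grip=[5,5,5],
)

```text
clock: 41.85
tcp_pos: [0.5597, -0.0478, 0.1093]
tcp_rot: [-0.155, 1.567, 0.155]
contact_force: [-7.7, -3.2, 2.2]
opening: 0.0121
```

Request:
jog_arm(
  slide=[
    [0,0,0.5],
    [0,0,0],
    [0,0,0],
  ],
  turn=[
    [0,0,0],
    [0,0,0],
    [0,0,0],
  ],
  grip=[5,5,5],
)

```text
clock: 42.15
tcp_pos: [0.5598, -0.0478, 0.1092]
tcp_rot: [-0.155, 1.568, 0.155]
contact_force: [-9.5, -4.3, 3.9]
opening: 0.0119
```

Request:
jog_arm(
  slide=[
    [0,0,-0.5],
    [0,0,0],
    [0,0,0],
    [0,0,0],
    [0,0,0],
    [0,0,0],
    [0,0,0],
    [0,0,0],
    [0,0,0],
    [0,0,0],
  ],
  turn=[
    [0,0,0],
    [7.5,0,0],
    [7.5,0,0],
    [7.5,0,0],
    [7.5,0,0],
    [7.5,0,0],
    [7.5,0,0],
    [7.5,0,0],
    [7.5,0,0],
    [7.5,0,0],
  ],
  grip=[5,5,5,5,5,5,5,5,5,5],
)

```text
clock: 43.15
tcp_pos: [0.5579, -0.047, 0.109]
tcp_rot: [0.768, 1.436, -0.77]
contact_force: [-15.1, 2.1, 10.0]
opening: 0.0113
```

Request:
jog_arm(
  slide=[
    [0,0,0],
    [0,0,0],
    [0,0,0],
    [0,0,0],
    [0,0,0],
  ],
  turn=[
    [7.5,0,0],
    [7.5,0,0],
    [7.5,0,0],
    [0,0,0],
    [0,0,0],
  ],
  grip=[5,5,5,5,5],
)

```text
clock: 43.65
tcp_pos: [0.5573, -0.047, 0.1089]
tcp_rot: [1.061, 1.302, -1.066]
contact_force: [-17.8, 0.5, 11.4]
opening: 0.0119
```

```bash
python3 - <<'E'
from h import *
o,p,M,h=now(); print(injig(p),p,h,o['contact_force'],o['moment'])
E
```

```text
[-128.14052286  -38.58297041] [557.25868289 -47.04670221 108.94733375] 11.321912922348393 [-17.77913264   0.52693317  11.44074204] [0.32835148 3.91395144 0.02935895]
```

Request:
jog_arm(
  slide=[
    [-0.3,-0.5,0],
    [0,-0.5,0],
    [0,0,0],
    [0,0,0],
  ],
  turn=[
    [0,0,0],
    [0,0,0],
    [0,0,0],
    [0,0,0],
  ],
  grip=[5,5,5,5],
)

```text
clock: 44.05
tcp_pos: [0.557, -0.0472, 0.109]
tcp_rot: [1.061, 1.301, -1.065]
contact_force: [-13.4, 2.0, 2.8]
opening: 0.0117
```

Request:
jog_arm(
  slide=[
    [0,0,0],
    [0,0,0],
    [0,0,0],
    [0,0,0],
  ],
  turn=[
    [0,0,0],
    [0,0,0],
    [0,0,0],
    [0,0,0],
  ],
  grip=[20,30,40,40],
)

```text
clock: 44.45
tcp_pos: [0.5601, -0.048, 0.1099]
tcp_rot: [1.063, 1.295, -1.062]
contact_force: [0.7, -0.4, 0.3]
opening: 0.039
```

Request:
jog_arm(
  slide=[
    [-25,0,0],
    [-35,0,0],
    [-25,0,0],
    [0,0,0],
    [0,0,0],
  ],
  turn=[
    [0,0,0],
    [0,0,0],
    [0,0,0],
    [0,0,0],
    [0,0,0],
  ],
  grip=[40,40,40,50,60],
)

```text
clock: 44.95
tcp_pos: [0.5599, -0.0479, 0.195]
tcp_rot: [1.063, 1.295, -1.062]
contact_force: [-0.6, 0.2, -0.7]
opening: 0.0531
```

```bash
python3 - <<'E'
from h import *
go((452.5,241,183),-3.4)
im,d=manip.camera('top'); np.savez('top4',im=im,d=d); c=cloud('top',d); x,y,z=jxy(c)
k=(z>125)&(z<142)&(abs(x+127)<40)&(abs(y+40)<40); print(k.sum(), cv2.minAreaRect(np.stack([x[k],y[k]],-1).astype(np.float32)) if k.sum()>5 else 0)
im,d=manip.camera('scene'); save('s4',cv2.resize(im[140:300,140:380],(720,480),interpolation=cv2.INTER_CUBIC))
E
```

```text
at [559.9 -47.9 195. ] head 11.3 tilt 0.07 open 53.1 t 44.95
  ('turn', np.float64(14.7), 'slide x,y,z', np.float64(12.0), np.float64(-124.3), np.float64(-282.0), 'q6~', 31)
  ('turn', np.float64(-165.3), 'slide x,y,z', np.float64(12.0), np.float64(124.3), np.float64(282.0), 'q6~', -149)
0 0
```

View pics/s4.png

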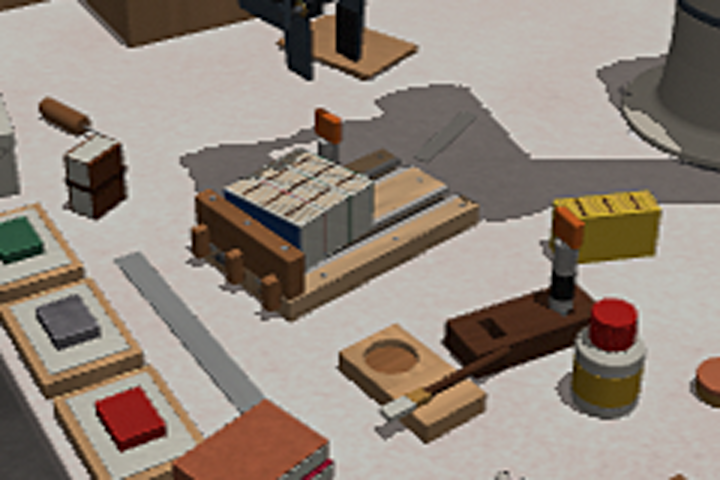

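Scene crop: three blocks tight at the cheek, with the first stud behind them at (328,130) and its wing crosswise. Now the second stud.

Request:
jog_arm(
  slide=[
    [0,0,0],
    [0,0,0],
    [0,-14,-32],
    [0,-16,-36],
    [0,-16,-36],
    [0,-16,-36],
    [0,-16,-36],
    [0,-16,-36],
    [0,-16,-36],
    [12,-14.3,-34],
  ],
  turn=[
    [7.4,0,0],
    [7.3,0,0],
    [0,0,0],
    [0,0,0],
    [0,0,0],
    [0,0,0],
    [0,0,0],
    [0,0,0],
    [0,0,0],
    [0,0,0],
  ],
  grip=[60,60,60,60,60,60,60,60,60,60],
)

```text
clock: 46.05
tcp_pos: [0.4515, 0.2425, 0.1827]
tcp_rot: [1.253, 1.181, -1.252]
contact_force: [0.1, -0.2, -1.5]
opening: 0.0598
```

Request:
jog_arm(
  slide=[
    [0,0,0],
    [0,0,0],
    [0,0,0],
    [0,0,0],
  ],
  turn=[
    [0,0,0],
    [0,0,0],
    [0,0,0],
    [0,0,0],
  ],
  grip=[60,60,60,60],
)

```text
clock: 46.45
tcp_pos: [0.4525, 0.2401, 0.1826]
tcp_rot: [1.253, 1.18, -1.253]
contact_force: [0.4, -0.0, -0.3]
opening: 0.06
```

```bash
python3 - <<'E'
from h import *
im,d,c=wlook('w15'); print(rect(c,(.42,.48,.17,.3),.130,.145))
print('caddy',rect(c,(.56,.72,.14,.33),.018,.026)); print('cap',rect(c,(.42,.54,.29,.41),.095,.12))
go((452.4,241,113),-3.4)
im,d=manip.camera('top'); np.savez('top4',im=im,d=d); c=cloud('top',d); x,y,z=jxy(c)
k=(z>128)&(z<142)&(abs(x+127)<40)&(abs(y+40)<40); print(k.sum(), cv2.minAreaRect(np.stack([x[k],y[k]],-1).astype(np.float32)) if k.sum()>5 else 0)
E
```

```text
{'c': array([452.7, 242.4]), 's': array([35.3, 11.7]), 'a': 86.6, 'mean': array([452.7, 243.3, 137.4]), 'zmed': np.float64(137.7), 'n': 718}
caddy {'c': array([620. , 253.8]), 's': array([130. , 119.9]), 'a': 85.7, 'mean': array([627.3, 257.9,  22. ]), 'zmed': np.float64(22.1), 'n': 3603}
cap {'c': array([477.9, 346.3]), 's': array([41.9, 42.7]), 'a': 75.7, 'mean': array([477.7, 346.1, 102. ]), 'zmed': np.float64(102.1), 'n': 1861}
at [452.5 240.1 182.7] head -3.4 tilt 0.0 open 59.7 t 46.5
  ('turn', np.float64(-0.0), 'slide x,y,z', np.float64(69.7), np.float64(-0.2), np.float64(-0.9), 'q6~', 31)
  ('turn', np.float64(180.0), 'slide x,y,z', np.float64(69.7), np.float64(0.2), np.float64(0.9), 'q6~', 211)
69 ((-130.51034545898438, -39.9958381652832), (11.621224403381348, 35.02057647705078), 0.05146641284227371)
```

```bash
python3 - <<'E'
from h import *
t=np.load('top4.npz'); x,y,z=jxy(cloud('top',t['d']))
for y0 in(-45,-20,0,20,45):
    k=(z>80)&(z<92)&(x<0)&(x>-150)&(abs(y-y0)<6); print(y0,np.percentile(x[k],[1,50,99]).round(1))
for x0 in(-100,-90,-57,-20):
    k=(z>80)&(z<92)&(abs(x-x0)<8)&(abs(y)<70); print(x0,np.percentile(y[k],[.5,99.5]).round(1))
jigcheck(cloud('top',t['d']))
cv2.imwrite('pics/t4.png',cv2.resize(t['im'][120:250,220:330],(660,780//1),interpolation=cv2.INTER_CUBIC)[:600,:,::-1])
im,d=manip.camera('scene'); x,y,z=jxy(cloud('scene',d))
k=(z>128)&(z<142)&(abs(x+127)<40)&(abs(y+40)<40); print('scene wing',k.sum(), x[k].mean(),y[k].mean())
for lo,hi in ((88,100),(100,112),(112,120),(120,130),(130,140)):
    k=(z>lo)&(z<hi)&(abs(x+127)<40)&(abs(y+40)<30); print(lo,k.sum(),np.percentile(x[k],[2,98]).round(1),np.percentile(y[k],[2,98]).round(1)) if k.sum()>4 else 0
for y0 in(-20,0,20,45):
    k=(z>80)&(z<92)&(x<0)&(x>-150)&(abs(y-y0)<6); print('scene rear',y0,np.percentile(x[k],[1,99]).round(1))
E
```

```text
-45 [-116.5  -61.    -3.2]
-20 [-120.5  -64.7   -6.9]
0 [-123.4  -66.4   -9.7]
20 [-125.7  -69.3  -11.9]
45 [-101.8  -41.9  -15.6]
-100 [-67.5  40.9]
-90 [-65.9  41. ]
-57 [-63.1  44.5]
-20 [-57.5  49.4]
 x -210 edges [-79.8  78.8]
 x -170 edges [-80.1  78.5]
 x -130 edges [-79.9  78.8]
 x -80 edges [-80.5  79.1]
 x -40 edges [-80.4  78.9]
 y -50 cheek x [-38.5 -26.8  36. ]
 y 0 cheek x [-35.8 -29.7  35.7]
 y 50 cheek x [-38.  -27.   36.7]
 slot 40 y(-130) 41.1 slope 0.0278 yr [-7.2  6.5]
 slot -40 y(-130) -41.6 slope 0.0023 yr [-6.3  6.3]
scene wing 34 -130.51378950882102 -34.27764385720297
88 56 [-136.4  -89. ] [-59.9 -14. ]
100 28 [-133.1 -119.6] [-51.4 -19. ]
112 18 [-133.9 -124.9] [-50.1 -16.4]
120 24 [-134.5 -124. ] [-51.1 -18.3]
130 29 [-138. -125.] [-52.8 -18.2]
scene rear -20 [-131.5   -4.8]
scene rear 0 [-123.1   -8.1]
scene rear 20 [-127.3  -10.4]
scene rear 45 [-128.3  -15.5]
```

View pics/t4.png

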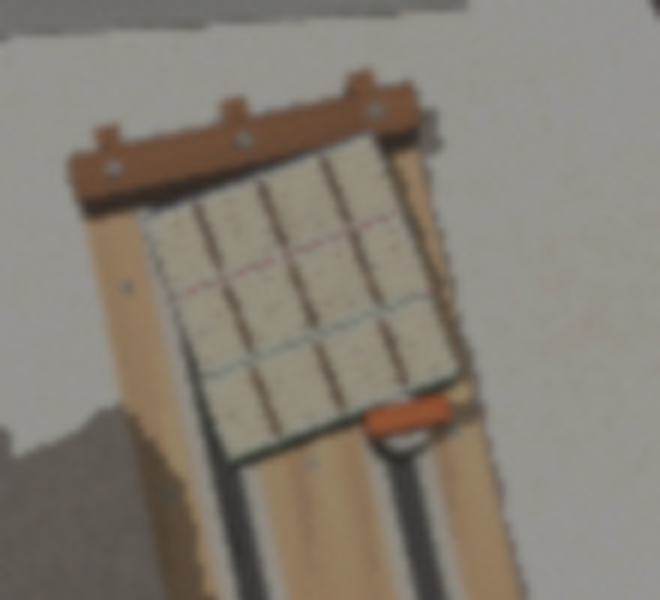

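The top crop shows a problem: turning the pressed stud dragged the stack about 6° round and sideways (front-left corner away from the cheek). I'll slide that stud back, still locked, and square the stack again. Then I'll lock both studs with a gap and push both forward together.

```bash
python3 - <<'E'
from h import *
go((*jig(-130,-39.5),175),JY)
E
```

```text
at [452.5 240.3 182.8] head -3.4 tilt 0.01 open 60.2 t 46.6
  ('turn', np.float64(-14.8), 'slide x,y,z', np.float64(7.8), np.float64(44.3), np.float64(303.3), 'q6~', -16)
  ('turn', np.float64(165.2), 'slide x,y,z', np.float64(7.8), np.float64(-44.3), np.float64(-303.3), 'q6~', 164)
```

Request:
jog_arm(
  slide=[
    [0,0,0],
    [0,0,0],
    [0,5,35],
    [0,5,38],
    [0,5,38],
    [0,5,38],
    [0,6,38],
    [0,6,38],
    [0,6,38],
    [0,6.3,40.3],
  ],
  turn=[
    [-7.4,0,0],
    [-7.4,0,0],
    [0,0,0],
    [0,0,0],
    [0,0,0],
    [0,0,0],
    [0,0,0],
    [0,0,0],
    [0,0,0],
    [0,0,0],
  ],
  grip=[50,50,50,50,50,50,50,50,50,50],
)

```text
clock: 47.6
tcp_pos: [0.5559, -0.0495, 0.1829]
tcp_rot: [1.062, 1.297, -1.061]
contact_force: [0.3, 0.2, 0.4]
opening: 0.0499
```

Request:
jog_arm(
  slide=[
    [0,0,0],
    [0,0,0],
    [0,0,0],
    [0,0,0],
  ],
  turn=[
    [0,0,0],
    [0,0,0],
    [0,0,0],
    [0,0,0],
  ],
  grip=[50,50,50,50],
)

```text
clock: 48.0
tcp_pos: [0.5553, -0.0467, 0.1828]
tcp_rot: [1.06, 1.298, -1.06]
contact_force: [0.7, -0.4, 0.8]
opening: 0.0497
```

```bash
python3 - <<'E'
from h import *
im,d,c=wlook('w16'); x,y,z=jxy(c)
k=(z>128)&(z<142)&(abs(x+127)<40)&(abs(y+40)<40); print(k.sum(), cv2.minAreaRect(np.stack([x[k],y[k]],-1).astype(np.float32)) if k.sum()>5 else 0)
go((*jig(-130,-39.5),111),JY)
E
```

```text
663 ((-129.74937438964844, -37.90485382080078), (11.614890098571777, 35.43595504760742), 0.5246646404266357)
at [555.4 -46.8 182.8] head 11.5 tilt 0.01 open 50.1 t 48.05
  ('turn', np.float64(0.1), 'slide x,y,z', np.float64(71.8), np.float64(-0.1), np.float64(1.6), 'q6~', -16)
  ('turn', np.float64(-179.9), 'slide x,y,z', np.float64(71.8), np.float64(0.1), np.float64(-1.6), 'q6~', -196)
```

Request:
jog_arm(
  slide=[
    [30,0,0],
    [27,0,0],
    [12,0,0],
    [3,0,0],
    [0,0,0],
    [0,0,0],
    [0,0,0],
    [0,0,0],
    [0,0,0],
    [0,0,0],
  ],
  turn=[
    [0,0,0],
    [0,0,0],
    [0,0,0],
    [0,0,0],
    [0,0,0],
    [0,0,0],
    [0,0,0],
    [0,0,0],
    [0,0,0],
    [0,0,0],
  ],
  grip=[50,50,50,50,5,5,5,5,5,5],
)

```text
clock: 49.05
tcp_pos: [0.5558, -0.0477, 0.1111]
tcp_rot: [1.061, 1.296, -1.061]
contact_force: [0.4, -0.3, 5.4]
opening: 0.0117
```

Request:
jog_arm(
  slide=[
    [0,0,0],
    [0,-4,0],
    [0,-10,0],
    [0,-12,0],
    [0,-12,0],
    [0,-12,0],
    [0,-12,0],
    [0,-8,0],
    [0,0,0],
    [0,0,0],
  ],
  turn=[
    [0,0,0],
    [0,0,0],
    [0,0,0],
    [0,0,0],
    [0,0,0],
    [0,0,0],
    [0,0,0],
    [0,0,0],
    [0,0,0],
    [0,0,0],
  ],
  grip=[5,5,5,5,5,5,5,5,5,5],
)

```text
clock: 50.05
tcp_pos: [0.4857, -0.0618, 0.111]
tcp_rot: [1.061, 1.297, -1.062]
contact_force: [-2.8, -1.4, 11.7]
opening: 0.012
```

```bash
python3 - <<'E'
from h import *
o,p,M,h=now(); print(injig(p),p,h,o['contact_force'],o['moment'],o['opening'])
E
```

```text
[-201.24336178  -38.93176632] [485.65413867 -61.77544836 111.01534116] 11.418629028844222 [-2.79412729 -1.39354436 11.67503107] [-0.36093883  0.5483364  -0.00977326] 0.011985970449069317
```

Request:
jog_arm(
  slide=[
    [0,0,0],
    [0,0,0],
    [-30,0,0],
    [-40,0,0],
    [-20,0,0],
    [0,0,0],
    [0,0,0],
  ],
  turn=[
    [0,0,0],
    [0,0,0],
    [0,0,0],
    [0,0,0],
    [0,0,0],
    [0,0,0],
    [0,0,0],
  ],
  grip=[30,40,40,50,60,70,70],
)

```text
clock: 50.75
tcp_pos: [0.4866, -0.0614, 0.2005]
tcp_rot: [1.061, 1.297, -1.061]
contact_force: [0.3, -0.6, -0.7]
opening: 0.0648
```

```bash
sed -i 's/^JS=.*/JS=np.array([675.1,17.0]); JY=11.35/' h.py; python3 - <<'E'
from h import *
go((*jig(-158,0),62),JY+90)
E
```

```text
at [486.6 -61.4 200.5] head 11.4 tilt 0.01 open 64.8 t 50.75
  ('turn', np.float64(-89.9), 'slide x,y,z', np.float64(138.5), np.float64(39.8), np.float64(42.3), 'q6~', -103)
  ('turn', np.float64(90.1), 'slide x,y,z', np.float64(138.5), np.float64(-39.8), np.float64(-42.3), 'q6~', 77)
```

Request:
jog_arm(
  slide=[
    [0,0,0],
    [0,0,0],
    [0,0,0],
    [0,0,0],
    [0,0,0],
    [0,0,0],
    [0,0,0],
    [0,0,0],
    [0,0,0],
    [0,0,0],
  ],
  turn=[
    [8.5,0,0],
    [8.5,0,0],
    [8.5,0,0],
    [8.5,0,0],
    [8.5,0,0],
    [8.5,0,0],
    [8.5,0,0],
    [8.5,0,0],
    [8.5,0,0],
    [8.5,0,0],
  ],
  grip=[70,70,70,70,70,70,70,70,70,70],
)

```text
clock: 51.75
tcp_pos: [0.486, -0.0613, 0.1992]
tcp_rot: [2.069, 0.294, -2.074]
contact_force: [1.2, -0.0, 0.5]
opening: 0.0701
```

Request:
jog_arm(
  slide=[
    [0,-20,-21],
    [0,-19.8,-21],
    [0,0,0],
    [35,0,0],
    [40,0,0],
    [40,0,0],
    [23,0,0],
    [0,0,0],
    [0,0,0],
  ],
  turn=[
    [5.1,0,0],
    [0,0,0],
    [0,0,0],
    [0,0,0],
    [0,0,0],
    [0,0,0],
    [0,0,0],
    [0,0,0],
    [0,0,0],
  ],
  grip=[70,70,70,70,70,70,70,70,70],
)

```text
clock: 52.65
tcp_pos: [0.5175, -0.013, 0.0625]
tcp_rot: [2.116, 0.21, -2.12]
contact_force: [0.2, 1.0, 0.6]
opening: 0.0702
```

```bash
cat >> h.py <<'E'
def stack(c):
    x,y,z=jxy(c)
    for x0 in range(-125,0,10):
        t=(abs(x-x0)<4)&(z>79)&(z<93)&(abs(y)<75)
        if t.sum()>9: print(x0,np.percentile(y[t],[.5,99.5]).round(1),end=' ')
    print()
    for y0 in (-45,-20,0,20,45):
        t=(abs(y-y0)<6)&(x>-150)&(x<8)&(z>79)&(z<93)
        if t.sum()>9: print('y',y0,'x',np.percentile(x[t],[.5,99.5]).round(1),end=' ')
    print()
E
python3 - <<'E'
from h import *
o,p,M,h=now(); print(injig(p),p,h,o['contact_force'])
im,d,c=wlook('w17'); stack(c); jigcheck(c)
E
```

```text
[-160.36732811    1.64265423] [517.54565189 -12.95005228  62.51593358] -78.67033708412298 [0.16258078 0.95539188 0.57891077]
-125 [-10.3  37.7] -115 [-66.8  38.3] -105 [-67.3  39.8] -95 [-66.   41.3] -85 [-64.4  40.8] -75 [-64.3  42.3] -65 [-63.5  43.7] -55 [-62.   45.2] -45 [-60.6  46.4] -35 [-59.4  48. ] -25 [-58.9  49.3] 
y -45 x [-142.5  -28.8] y -20 x [-119.6  -31.4] y 0 x [-122.6  -32.3] y 20 x [-125.5  -31.8] y 45 x [-143.9  -28.9] 
 x -210 edges [-30.9  57.3]
 x -170 edges [-79.6  79.3]
 x -130 edges [-79.6  79.4]
 x -80 edges [57.6 79.9]
 x -40 edges [61.4 79.9]
 y -50 cheek x [-39.8 -39.4 -27.3]
 y 0 cheek x [-39.8 -39.4 -30.8]
 y 50 cheek x [-39.9 -39.7 -28.7]
 slot 40 y(-130) 41.9 slope -0.0056 yr [-6.2  6.3]
 slot -40 y(-130) -44.3 slope -0.0913 yr [-6.1  5.9]
```

Request:
jog_arm(
  slide=[
    [0,0,0],
    [0,0,-6],
    [0,0,-6],
    [0,0,-6],
    [0,0,-4],
    [0,0,-3],
    [0,0,-2],
    [0,0,-1],
    [0,0,0],
    [0,0,0],
  ],
  turn=[
    [0,0,0],
    [0,0,0],
    [0,0,0],
    [0,0,0],
    [0,0,0],
    [0,0,0],
    [0,0,0],
    [0,0,0],
    [0,0,0],
    [0,0,0],
  ],
  grip=[50,50,50,50,50,50,50,50,50,50],
)

```text
clock: 53.7
tcp_pos: [0.5456, -0.0073, 0.0626]
tcp_rot: [2.117, 0.21, -2.118]
contact_force: [-3.6, 0.9, -0.0]
opening: 0.05
```

```bash
python3 - <<'E'
from h import *
o,p,M,h=now(); print(injig(p),p,h,o['contact_force'])
im,d,c=wlook('w18'); stack(c)
E
```

```text
[-131.73897824    1.62054925] [545.61847573  -7.33761369  62.63882676] -78.67369657678456 [-3.61389551  0.90558283 -0.00923538]
-125 [-23.1  27.5] -115 [-67.  38.] -105 [-68.1  38.2] -95 [-68.3  38. ] -85 [-68.  38.] -75 [-67.5  42.4] -65 [-63.1  42.9] -55 [-63.3  42.9] -45 [-63.  43.] -35 [-61.2  48.2] -25 [-58.1  48.1] -15 [-57.9  48.1] -5 [-58.1  48.2] 
y -45 x [-112.7   -0.2] y -20 x [-141.2   -2.8] y 0 x [-113.4   -3.7] y 20 x [-114.    -2.9] y 45 x [-75.7  -0.5]
```

Request:
jog_arm(
  slide=[
    [0,0,8],
    [-20,0,0],
    [-30,15,0],
    [0,40,-10],
    [0,42,-20],
    [0,0,-15],
    [0,0,0],
  ],
  turn=[
    [0,0,0],
    [0,0,0],
    [0,0,0],
    [0,0,0],
    [0,0,0],
    [0,0,0],
    [0,0,0],
  ],
  grip=[50,50,50,0,0,0,0],
)

```text
clock: 54.45
tcp_pos: [0.6027, -0.0964, 0.1129]
tcp_rot: [2.121, 0.208, -2.115]
contact_force: [-0.5, 0.5, 0.3]
opening: 0.0207
```

Request:
jog_arm(
  slide=[
    [30,0,0],
    [30,0,0],
    [0,0,0],
    [0,0,0],
  ],
  turn=[
    [0,0,0],
    [0,0,0],
    [0,0,0],
    [0,0,0],
  ],
  grip=[0,0,0,0],
)

```text
clock: 54.85
tcp_pos: [0.6004, -0.0948, 0.0532]
tcp_rot: [2.117, 0.211, -2.118]
contact_force: [0.1, 0.6, 0.1]
opening: 0.0006
```

```bash
python3 - <<'E'
from h import *
o,p,M,h=now(); print(injig(p),p,h,o['contact_force'],o['opening'])
im,d,c=wlook('w19'); x,y,z=jxy(c)
go((*jig(-96,-67.5),50))
# finger backs
t=(c*1000-p)@M; m=(abs(t[...,2])<20)&(t[...,0]>-40)&(t[...,0]<1)&(abs(t[...,1])<25); print(m.sum(), np.percentile(t[m],[1,99],axis=0).round(1) if m.sum() else 0)
E
```

```text
[-95.25280208 -94.91211721] [600.3889065  -94.801873    53.15076789] -78.651546303698 [0.10768045 0.62816569 0.05451494] 0.0005957624804271645
at [601.2 -95.   53.9] head -78.7 tilt 0.05 open 0.6 t 54.9
  ('turn', np.float64(0.0), 'slide x,y,z', np.float64(3.9), np.float64(-27.8), np.float64(1.5), 'q6~', 72)
574 [[-39.5  -9.8 -18.2]
 [ -0.9   8.4 -15.8]]
```

Request:
jog_arm(
  slide=[
    [0,-8,0],
    [0,-8,0],
    [0,-6,0],
    [0,-3,0],
    [0,0,0],
    [0,0,0],
  ],
  turn=[
    [0,0,0],
    [0,0,0],
    [0,0,0],
    [0,0,0],
    [0,0,0],
    [0,0,0],
  ],
  grip=[0,0,0,0,0,0],
)

```text
clock: 55.5
tcp_pos: [0.596, -0.0704, 0.0527]
tcp_rot: [2.117, 0.211, -2.118]
contact_force: [-0.4, -0.8, 0.4]
opening: 0.0005
```

```bash
python3 - <<'E'
from h import *
o,p,M,h=now(); print(injig(p),p,h,o['contact_force'],o['opening'])
for n in ('top','scene'):
    im,d=manip.camera(n); c=cloud(n,d); print(n); stack(c); jigcheck(c) if n=='top' else 0
im,d,c=wlook('w20'); stack(c)
E
```

```text
[-94.74134844 -70.17456104] [596.02196178 -70.44744703  52.69242529] -78.65538635943373 [-0.43485488 -0.76027223  0.40532652] 0.0005189526888869791
top
-115 [-30.2  47.7] -105 [31.8 48.6] -95 [27.  48.9] -85 [19.4 49.1] -75 [17.1 47.1] -65 [17.3 42.1] -55 [17.7 40.3] -45 [ 8.  41.2] -35 [ 2.7 46.6] -25 [-50.2  46.9] -15 [-52.7  47.2] -5 [-57.7  46.1] 
y 0 x [-39.4   6.3] y 20 x [-88.8   0.6] y 45 x [-115.     3.4] 
 x -170 edges [55.5 78.1]
 x -130 edges [-81.  78.]
 x -80 edges [46.8 78.1]
 x -40 edges [45.7 77.8]
 y 0 cheek x [-36.1 -31.4  37.2]
 y 50 cheek x [-39.5 -34.3  37.1]
scene
-115 [-44.6  52.4] -105 [-57.4  53.2] -95 [-57.2  53.7] -85 [-71.5  53.5] -75 [-67.5  52.9] -65 [-61.8  46.9] -55 [-61.8  47.2] -45 [-59.5  47.7] -35 [-56.4  53. ] -25 [-56.5  51.9] -15 [-55.7  51.1] -5 [-55.7  52.5] 
y -45 x [-115.    -1.1] y -20 x [-112.3    0.2] y 0 x [-115.2    4.6] y 20 x [-114.5    1.6] y 45 x [-118.2   -1.2] 
-115 [-19.1  40. ] -105 [-19.4  39.7] -85 [-21.6  39.3] -75 [-74.4  40.3] -65 [-64.2  42.5] -55 [-64.1  42.4] -45 [-63.9  42.5] -35 [-62.7  47.6] -25 [-59.2  47.4] -15 [-59.   47.4] -5 [-58.9  47.4] 
y -45 x [-72.2   0.6] y -20 x [-112.8    0.3] y 0 x [-113.5    0.4] y 20 x [-1.138e+02 -1.000e-01] y 45 x [-1.119e+02  1.000e-01]
```

Request:
jog_arm(
  slide=[
    [0,-1.5,0],
    [0,-1.2,0],
    [0,-0.5,0],
    [0,0,0],
    [0,0,0],
  ],
  turn=[
    [0,0,0],
    [0,0,0],
    [0,0,0],
    [0,0,0],
    [0,0,0],
  ],
  grip=[0,0,0,0,0],
)

```text
clock: 56.15
tcp_pos: [0.5954, -0.0675, 0.0527]
tcp_rot: [2.117, 0.21, -2.118]
contact_force: [-0.9, 0.1, -0.9]
opening: 0.0004
```

Request:
jog_arm(
  slide=[
    [0,8,0],
    [0,10,-10],
    [0,0,-28],
    [0,0,0],
    [0,-8,0],
    [0,-6,0],
    [0,-3,0],
    [0,-1,0],
    [0,0,0],
    [0,0,0],
  ],
  turn=[
    [0,0,0],
    [0,0,0],
    [0,0,0],
    [0,0,0],
    [0,0,0],
    [0,0,0],
    [0,0,0],
    [0,0,0],
    [0,0,0],
    [0,0,0],
  ],
  grip=[0,0,0,0,0,0,0,0,0,0],
)

```text
clock: 57.15
tcp_pos: [0.6326, -0.06, 0.0528]
tcp_rot: [2.117, 0.21, -2.118]
contact_force: [-0.7, -0.7, -0.2]
opening: 0.0008
```

```bash
python3 - <<'E'
from h import *
o,p,M,h=now(); print(injig(p),p,h,o['contact_force'],o['opening'])
im,d=manip.camera('top'); c=cloud('top',d); stack(c)
E
```

```text
[-56.82115791 -67.13638128] [632.60263884 -60.00592167  52.75881099] -78.66855389333327 [-0.70625294 -0.65124678 -0.20510508] 0.0007533341801177922
-85 [-47.2 -29.2] -75 [-25.8  50.6] -65 [41.6 50.9] -55 [39.3 51.2] -45 [32.1 51.5] -35 [24.4 47.2] -25 [20.4 47. ] -15 [19.9 47.2] -5 [18.  46.1] 
y 20 x [-37.6   1.6] y 45 x [-77.7   1.7]
```

Request:
jog_arm(
  slide=[
    [0,-0.6,0],
    [0,-0.6,0],
    [0,0,0],
    [0,0,0],
    [0,10,0],
    [0,8,-10],
    [0,0,-28],
    [0,0,0],
    [0,0,0],
  ],
  turn=[
    [0,0,0],
    [0,0,0],
    [0,0,0],
    [0,0,0],
    [0,0,0],
    [0,0,0],
    [0,0,0],
    [0,0,0],
    [0,0,0],
  ],
  grip=[0,0,0,0,0,0,0,0,0],
)

```text
clock: 58.1
tcp_pos: [0.6735, -0.0695, 0.0524]
tcp_rot: [2.117, 0.21, -2.118]
contact_force: [0.0, -0.3, 0.0]
opening: 0.0005
```

Request:
jog_arm(
  slide=[
    [0,-8,0],
    [0,-6,0],
    [0,-3,0],
    [0,-1,0],
    [0,0,0],
    [0,0,0],
  ],
  turn=[
    [0,0,0],
    [0,0,0],
    [0,0,0],
    [0,0,0],
    [0,0,0],
    [0,0,0],
  ],
  grip=[0,0,0,0,0,0],
)

```text
clock: 58.7
tcp_pos: [0.6698, -0.0514, 0.0528]
tcp_rot: [2.118, 0.21, -2.117]
contact_force: [1.7, 0.5, 0.3]
opening: 0.0008
```

```bash
python3 - <<'E'
from h import *
o,p,M,h=now(); print(injig(p),p,h,o['contact_force'],o['opening'])
im,d=manip.camera('top'); c=cloud('top',d); stack(c)
im,d=manip.camera('scene'); c=cloud('scene',d); stack(c)
E
```

```text
[-18.60763601 -66.01870094] [669.84886845 -51.38960893  52.80940602] -78.66879866139756 [1.72605514 0.53706103 0.34351636] 0.0008273005494516514
-5 [42.5 52.7] 
y 45 x [-18.8  -0.1] 
-115 [-46.8  56.5] -105 [-39.2  55.5] -95 [-37.9  56.8] -85 [-40.1  57.8] -75 [-35.7  58.1] -65 [-36.7  58.2] -55 [-41.7  57.7] -45 [-31.4  57.9] -35 [-34.6  57.9] -25 [-54.6  59.2] -15 [-55.1  59.9] -5 [-73.7  56.8] 
y -45 x [-117.8   -0.7] y -20 x [-116.9    6. ] y 0 x [-115.1    7.3] y 20 x [-117.2    1.6] y 45 x [-114.9    3.9]
```

Request:
jog_arm(
  slide=[
    [0,10,0],
    [0,8,10],
    [0,0,35],
    [0,0,32],
    [0,0,0],
    [0,-8,0],
    [0,-6,0],
    [0,-3,0],
    [0,-0.8,0],
    [0,0,0],
  ],
  turn=[
    [0,0,0],
    [0,0,0],
    [0,0,0],
    [0,0,0],
    [0,0,0],
    [0,0,0],
    [0,0,0],
    [0,0,0],
    [0,0,0],
    [0,0,0],
  ],
  grip=[0,0,0,0,0,0,0,0,0,0],
)

```text
clock: 59.8
tcp_pos: [0.5947, -0.0664, 0.0527]
tcp_rot: [2.117, 0.211, -2.117]
contact_force: [0.6, 0.5, 0.2]
opening: 0.0003
```

Request:
jog_arm(
  slide=[
    [0,0,0],
    [0,15,0],
    [-30,0,0],
    [-35,0,0],
    [0,-25,20],
    [0,-28,20],
    [0,-28,18],
    [0,0,0],
    [0,0,0],
  ],
  turn=[
    [0,0,0],
    [0,0,0],
    [0,0,0],
    [0,0,0],
    [0,0,0],
    [0,0,0],
    [0,0,0],
    [0,0,0],
    [0,0,0],
  ],
  grip=[0,0,0,0,50,50,50,50,50],
)

```text
clock: 60.7
tcp_pos: [0.5248, -0.0138, 0.118]
tcp_rot: [2.118, 0.21, -2.116]
contact_force: [0.7, 0.1, 0.3]
opening: 0.0378
```

```bash
python3 - <<'E'
from h import *
o,p,M,h=now(); print(injig(p),p,h,o['contact_force'],o['opening'])
im,d,c=wlook('w21'); stack(c); jigcheck(c)
go((*jig(-150,0),62))
E
```

```text
[-153.41089804   -0.57941249] [524.80334385 -13.75962461 118.02582175] -78.6438808478889 [0.68297304 0.14659693 0.32946343] 0.037835019890725984
-115 [-52.8  53.9] -105 [-52.7  53.6] -95 [-52.3  53.8] -85 [-52.7  53.6] -75 [-53.   53.5] -65 [-53.   53.3] -55 [-53.   53.4] -45 [-53.   53.4] -35 [-52.3  53.8] -25 [-52.3  54. ] -15 [-52.5  53.8] -5 [-52.2  54. ] 
y -45 x [-113.7    0.3] y -20 x [-113.9   -1.4] y 0 x [-114.    -1.8] y 20 x [-113.9   -1.4] y 45 x [-1.137e+02  1.000e-01] 
 x -210 edges [-31.5  31.8]
 x -170 edges [-79.7  78.8]
 x -130 edges [-79.7  79.1]
 x -80 edges [-80.3  79.8]
 x -40 edges [-80.4  79.8]
 y -50 cheek x [-37.6 -30.6   7.1]
 y 0 cheek x [-39.  -38.1  -1. ]
 y 50 cheek x [-37.8 -31.6   7.2]
 slot 40 y(-130) 41.8 slope -0.0116 yr [-6.3  6. ]
 slot -40 y(-130) -42.1 slope 0.0212 yr [-6.5  6.4]
at [525.4 -14.1 118. ] head -78.7 tilt 0.07 open 41.7 t 60.75
  ('turn', np.float64(0.0), 'slide x,y,z', np.float64(56.0), np.float64(-1.1), np.float64(-2.9), 'q6~', 77)
```

The stack is now square, tight and centred to about 1 mm. Fetching stud 2.

Request:
jog_arm(
  slide=[
    [-35,0,0],
    [-30,0,0],
    [0,0,0],
    [0,0,0],
    [0,0,0],
    [0,0,0],
    [0,0,0],
    [0,0,0],
    [0,0,0],
    [0,0,0],
  ],
  turn=[
    [0,0,0],
    [-8.4,0,0],
    [-8.4,0,0],
    [-8.4,0,0],
    [-8.4,0,0],
    [-8.4,0,0],
    [-8.4,0,0],
    [-8.4,0,0],
    [-8.4,0,0],
    [-8.1,0,0],
  ],
  grip=[60,60,60,60,60,60,60,60,60,60],
)

```text
clock: 61.75
tcp_pos: [0.5255, -0.0145, 0.1827]
tcp_rot: [1.249, 1.183, -1.248]
contact_force: [-0.4, 0.2, -0.2]
opening: 0.0602
```

```bash
python3 - <<'E'
from h import *
go((452.5,241.5,183),-3.4)
E
```

```text
at [525.5 -14.5 182.7] head -3.1 tilt 0.04 open 60.2 t 61.75
  ('turn', np.float64(0.3), 'slide x,y,z', np.float64(-0.3), np.float64(-88.1), np.float64(-251.2), 'q6~', 31)
  ('turn', np.float64(-179.7), 'slide x,y,z', np.float64(-0.3), np.float64(88.1), np.float64(251.2), 'q6~', -149)
```

Request:
jog_arm(
  slide=[
    [0,-10,-30],
    [0,-12,-34],
    [0,-12,-34],
    [0,-12,-34],
    [0,-12,-34],
    [0,-12,-34],
    [0,-12,-34],
    [0,-6.1,-17.2],
    [0,0,0],
    [0,0,0],
  ],
  turn=[
    [0.1,0,0],
    [0,0,0],
    [0,0,0],
    [0,0,0],
    [0,0,0],
    [0,0,0],
    [0,0,0],
    [0,0,0],
    [0,0,0],
    [0,0,0],
  ],
  grip=[60,60,60,60,60,60,60,60,60,60],
)

```text
clock: 62.75
tcp_pos: [0.4526, 0.2423, 0.1827]
tcp_rot: [1.254, 1.18, -1.253]
contact_force: [-0.1, -0.2, -0.7]
opening: 0.0599
```

Request:
jog_arm(
  slide=[
    [0,0,0],
    [0,0,0],
  ],
  turn=[
    [0,0,0],
    [0,0,0],
  ],
  grip=[60,60],
)

```text
clock: 62.95
tcp_pos: [0.4523, 0.2418, 0.1827]
tcp_rot: [1.255, 1.179, -1.255]
contact_force: [-0.5, 0.7, -0.1]
opening: 0.0603
```

```bash
python3 - <<'E'
from h import *
im,d,c=wlook('w22'); print(rect(c,(.42,.48,.17,.3),.130,.145))
go((452.6,241.5,113),-3.4)
E
```

```text
{'c': array([452.4, 242.4]), 's': array([35.3, 11.5]), 'a': 86.8, 'mean': array([452.6, 243.5, 137.6]), 'zmed': np.float64(137.8), 'n': 696}
at [452.2 241.9 182.7] head -3.5 tilt 0.01 open 60.0 t 63.0
  ('turn', np.float64(-0.1), 'slide x,y,z', np.float64(69.7), np.float64(0.5), np.float64(0.3), 'q6~', 31)
  ('turn', np.float64(179.9), 'slide x,y,z', np.float64(69.7), np.float64(-0.5), np.float64(-0.3), 'q6~', 211)
```

Request:
jog_arm(
  slide=[
    [30,0.3,0],
    [25,0,0],
    [11.5,0,0],
    [3,0,0],
    [0,0,0],
    [0,0,0],
    [0,0,0],
    [0,0,0],
    [0,0,0],
    [0,0,0],
  ],
  turn=[
    [0,0,0],
    [0,0,0],
    [0,0,0],
    [0,0,0],
    [0,0,0],
    [0,0,0],
    [0,0,0],
    [0,0,0],
    [0,0,0],
    [0,0,0],
  ],
  grip=[60,60,60,60,60,5,5,5,5,5],
)

```text
clock: 64.0
tcp_pos: [0.4521, 0.2427, 0.1134]
tcp_rot: [1.254, 1.18, -1.253]
contact_force: [0.4, -0.6, 0.2]
opening: 0.0231
```

Request:
jog_arm(
  slide=[
    [0,0,0],
    [0,0,0],
    [0,0,0],
    [-5,0,0],
    [-15,0,0],
    [-25,0,0],
    [-35,0,0],
    [0,0,0],
    [0,0,0],
  ],
  turn=[
    [0,0,0],
    [0,0,0],
    [0,0,0],
    [0,0,0],
    [0,0,0],
    [0,0,0],
    [0,0,0],
    [0,0,0],
    [0,0,0],
  ],
  grip=[5,5,5,5,5,5,5,5,5],
)

```text
clock: 64.9
tcp_pos: [0.4522, 0.2428, 0.1938]
tcp_rot: [1.255, 1.179, -1.252]
contact_force: [-0.7, -0.6, -2.1]
opening: 0.0118
```

```bash
python3 - <<'E'
from h import *
im,d,c=wlook('w23'); o,p,M,h=now()
t=(c*1000-p)@M
for x0 in (35,45,55,65,75):
    m=(abs(t[...,1])<25)&(abs(t[...,2])<40)&(abs(t[...,0]-x0)<5); q=t[m];print(x0,'post',np.percentile(q[:,1],[2,98]).round(1),np.percentile(q[:,2],[2]).round(1))
go((*jig(-150,40),162),JY+90)
E
```

```text
35 post [-8.6 10.3] [-11.6]
45 post [-10.3  10.9] [-11.9]
55 post [-10.1  11.6] [-11.8]
65 post [-10.6  11.7] [-11.7]
75 post [-9.1 10.6] [-11.3]
at [451.7 242.5 193. ] head -3.5 tilt 0.01 open 11.9 t 64.95
  ('turn', np.float64(-104.8), 'slide x,y,z', np.float64(31.0), np.float64(-225.1), np.float64(24.7), 'q6~', -98)
  ('turn', np.float64(75.2), 'slide x,y,z', np.float64(31.0), np.float64(225.1), np.float64(-24.7), 'q6~', 82)
```

Request:
jog_arm(
  slide=[
    [0,0,0],
    [0,0,0],
    [0,0,0],
    [0,0,0],
    [0,0,0],
    [0,0,0],
    [0,0,0],
    [0,0,0],
    [0,0,0],
    [0,0,0],
  ],
  turn=[
    [-8.5,0,0],
    [-8.5,0,0],
    [-8.5,0,0],
    [-8.5,0,0],
    [-8.5,0,0],
    [-8.5,0,0],
    [-8.5,0,0],
    [-8.5,0,0],
    [-8.5,0,0],
    [-8.5,0,0],
  ],
  grip=[5,5,5,5,5,5,5,5,5,5],
)

```text
clock: 65.95
tcp_pos: [0.4513, 0.2424, 0.1919]
tcp_rot: [0.111, 1.57, -0.112]
contact_force: [0.5, 0.3, -1.3]
opening: 0.0115
```

Request:
jog_arm(
  slide=[
    [0,0,0],
    [0,0,0],
    [0,0,0],
    [0,-30,3],
    [0,-36,4],
    [0,-36,4],
    [0,-36,4],
    [0,-36,4],
    [0,-36,4],
    [0,-15,1.7],
  ],
  turn=[
    [-8.5,0,0],
    [-8.5,0,0],
    [-2.8,0,0],
    [0,0,0],
    [0,0,0],
    [0,0,0],
    [0,0,0],
    [0,0,0],
    [0,0,0],
    [0,0,0],
  ],
  grip=[5,5,5,5,5,5,5,5,5,5],
)

```text
clock: 66.95
tcp_pos: [0.5205, 0.0243, 0.192]
tcp_rot: [-0.154, 1.567, 0.154]
contact_force: [-1.5, 1.0, -1.3]
opening: 0.0122
```

Request:
jog_arm(
  slide=[
    [20,0,0],
    [11,0,0],
    [0,0,0],
    [0,0,0],
    [0,0,0],
  ],
  turn=[
    [0,0,0],
    [0,0,0],
    [0,0,0],
    [0,0,0],
    [0,0,0],
  ],
  grip=[5,5,5,5,5],
)

```text
clock: 67.45
tcp_pos: [0.5206, 0.0274, 0.1627]
tcp_rot: [-0.156, 1.565, 0.156]
contact_force: [0.0, 0.1, -1.1]
opening: 0.0119
```

```bash
python3 - <<'E'
from h import *
im,d,c=wlook('w24'); o,p,M,h=now(); print(injig(p),p,h)
x,y,z=jxy(c); t=(c*1000-p)@M; jigcheck(c)
for x0 in (-240,-220,-200,-180,-170):
    k=(abs(x-x0)<6)&(z<20)&(z>2); q=y[k&(abs(y-40)<12)]
    if len(q)>8: print(x0,np.percentile(q,[2,50,98]).round(1),len(q),end=' | ')
m=(abs(t[...,1])<25)&(abs(t[...,2])<40)&(t[...,0]>20)&(t[...,0]<85); q=t[m];print('post',np.percentile(q[:,1],[2,98]).round(1),np.percentile(q[:,2],[2]).round(1))
E
```

```text
[-149.41174155   40.4816139 ] [520.64340538  27.28542446 162.78014335] 101.36579294715315
 x -210 edges [-79.   79.5]
 x -170 edges [-79.3  79.5]
 x -130 edges [-79.9  79.3]
 slot 40 y(-130) 38.5 slope -0.0174 yr [-6.8  7. ]
 slot -40 y(-130) -44.0 slope -0.0068 yr [-6.   5.9]
-240 [33.  40.5 47. ] 153 | -220 [33.  39.5 47. ] 153 | -200 [32.9 40.  47.1] 154 | -180 [32.8 39.4 46. ] 138 | -170 [32.8 39.4 46. ] 131 | post [-9.9 11.3] [-10.5]
```

Request:
jog_arm(
  slide=[
    [15,-0.7,0],
    [13,0,0],
    [5,0,0],
    [4,0,0],
    [4,0,0],
    [4,0,0],
    [0,0,0],
    [0,0,0],
  ],
  turn=[
    [0,0,0],
    [0,0,0],
    [0,0,0],
    [0,0,0],
    [0,0,0],
    [0,0,0],
    [0,0,0],
    [0,0,0],
  ],
  grip=[5,5,5,5,5,5,5,5],
)

```text
clock: 68.3
tcp_pos: [0.5206, 0.0262, 0.1173]
tcp_rot: [-0.155, 1.565, 0.155]
contact_force: [1.0, 0.0, -1.5]
opening: 0.0118
```

Request:
jog_arm(
  slide=[
    [4,0,0],
    [3,0,0],
    [1,0,0],
    [0,0,0],
    [0,0,0],
  ],
  turn=[
    [0,0,0],
    [0,0,0],
    [0,0,0],
    [0,0,0],
    [0,0,0],
  ],
  grip=[5,5,5,5,5],
)

```text
clock: 68.8
tcp_pos: [0.5205, 0.0262, 0.1092]
tcp_rot: [-0.155, 1.565, 0.155]
contact_force: [-1.0, -0.2, 1.1]
opening: 0.0119
```

```bash
python3 - <<'E'
from h import *
o,p,M,h=now(); print(injig(p),p,h,o['contact_force'],o['moment'])
E
```

```text
[-149.79740532   39.47489015] [520.463409    26.22248958 109.20373162] 101.32811416552329 [-1.0491437  -0.23679507  1.13390848] [ 0.19307886  0.14132461 -0.03499774]
```

Request:
jog_arm(
  slide=[
    [-0.3,0,0],
    [0,0,0],
    [0,0,0],
    [0,0,0],
    [0,0,0],
    [0,0,0],
    [0,0,0],
    [0,0,0],
    [0,0,0],
    [0,0,0],
  ],
  turn=[
    [8,0,0],
    [8,0,0],
    [8,0,0],
    [8,0,0],
    [8,0,0],
    [8,0,0],
    [8,0,0],
    [8,0,0],
    [8,0,0],
    [8,0,0],
  ],
  grip=[5,5,5,5,5,5,5,5,5,5],
)

```text
clock: 69.8
tcp_pos: [0.5205, 0.0262, 0.1094]
tcp_rot: [0.935, 1.361, -0.935]
contact_force: [-0.1, -1.0, -1.1]
opening: 0.0118
```

Request:
jog_arm(
  slide=[
    [0,0,0],
    [0,0,0],
    [0,5,0],
    [0,7,0],
    [0,5,0],
    [0,2,0],
    [0,0,0],
    [0,0,0],
  ],
  turn=[
    [8,0,0],
    [2,0,0],
    [0,0,0],
    [0,0,0],
    [0,0,0],
    [0,0,0],
    [0,0,0],
    [0,0,0],
  ],
  grip=[5,5,5,5,5,5,5,5],
)

```text
clock: 70.6
tcp_pos: [0.539, 0.03, 0.1094]
tcp_rot: [1.062, 1.297, -1.062]
contact_force: [-0.4, -0.9, -1.3]
opening: 0.0115
```

```bash
python3 - <<'E'
from h import *
o,p,M,h=now(); print(injig(p),p,h,o['contact_force'],o['moment'])
E
```

```text
[-130.88743505   39.52350553] [538.99399486  29.99167072 109.41386177] 11.348626872958338 [-0.40489427 -0.92913869 -1.32976063] [ 0.03924131 -0.12460685 -0.01829763]
```

Request:
jog_arm(
  slide=[
    [0,0,0],
    [0,0,0],
    [0,0,0],
    [-30,0,0],
    [-35,0,0],
    [0,-20,25],
    [0,-25,27],
    [0,-25,27],
    [0,0,0],
    [0,0,0],
  ],
  turn=[
    [0,0,0],
    [0,0,0],
    [0,0,0],
    [0,0,0],
    [0,0,0],
    [0,0,0],
    [0,0,0],
    [0,0,0],
    [0,0,0],
    [0,0,0],
  ],
  grip=[25,40,40,40,50,50,50,50,50,50],
)

```text
clock: 71.6
tcp_pos: [0.486, -0.0618, 0.1747]
tcp_rot: [1.064, 1.295, -1.063]
contact_force: [-0.2, 1.2, 0.5]
opening: 0.0499
```

```bash
python3 - <<'E'
from h import *
im,d,c=wlook('w25'); x,y,z=jxy(c)
k=(z>128)&(z<142)&(abs(x+200)<30)&(abs(y+40)<40); print(k.sum(), cv2.minAreaRect(np.stack([x[k],y[k]],-1).astype(np.float32)) if k.sum()>5 else 0)
go((*jig(-201.2,-40),110),JY)
E
```

```text
722 ((-201.53616333007812, -39.511993408203125), (36.60942459106445, 11.503711700439453), 89.98887634277344)
at [486.3 -61.2 174.7] head 11.3 tilt 0.03 open 50.0 t 71.65
  ('turn', np.float64(-0.1), 'slide x,y,z', np.float64(64.7), np.float64(-0.7), np.float64(0.5), 'q6~', -19)
  ('turn', np.float64(179.9), 'slide x,y,z', np.float64(64.7), np.float64(0.7), np.float64(-0.5), 'q6~', 161)
```

Request:
jog_arm(
  slide=[
    [30,-0.7,0],
    [20,0,0],
    [11,0,0],
    [3.5,0,0],
    [0,0,0],
    [0,0,0],
    [0,0,0],
    [0,0,0],
    [0,0,0],
    [0,0,0],
  ],
  turn=[
    [0,0,0],
    [0,0,0],
    [0,0,0],
    [0,0,0],
    [0,0,0],
    [0,0,0],
    [0,0,0],
    [0,0,0],
    [0,0,0],
    [0,0,0],
  ],
  grip=[50,50,50,50,5,5,5,5,5,5],
)

```text
clock: 72.65
tcp_pos: [0.4855, -0.0615, 0.1103]
tcp_rot: [1.062, 1.296, -1.062]
contact_force: [-0.4, 0.8, 5.5]
opening: 0.0118
```

Request:
jog_arm(
  slide=[
    [0,0,0],
    [0,4,0],
    [0,10,0],
    [0,12,0],
    [0,12,0],
    [0,12,0],
    [0,12,0],
    [0,6,0],
    [0,2,0],
    [0,0,0],
  ],
  turn=[
    [0,0,0],
    [0,0,0],
    [0,0,0],
    [0,0,0],
    [0,0,0],
    [0,0,0],
    [0,0,0],
    [0,0,0],
    [0,0,0],
    [0,0,0],
  ],
  grip=[5,5,5,5,5,5,5,5,5,5],
)

```text
clock: 73.65
tcp_pos: [0.5543, -0.0476, 0.1101]
tcp_rot: [1.062, 1.296, -1.062]
contact_force: [-1.6, 0.2, 4.1]
opening: 0.0119
```

```bash
python3 - <<'E'
from h import *
o,p,M,h=now(); print(injig(p),p,h,o['contact_force'],o['moment'])
E
```

```text
[-131.17308768  -39.57188369] [554.28004499 -47.61308986 110.08600908] 11.344342173352706 [-1.6312051   0.22795748  4.08964528] [-0.05473386  0.23186273 -0.02630981]
```

Request:
jog_arm(
  slide=[
    [0,0,0],
    [0,0,0],
    [0,0,0],
    [-30,0,0],
    [-30,0,0],
    [-15,-14,0],
    [0,-15,-20],
    [0,-15,-20],
    [0,0,0],
    [0,0,0],
  ],
  turn=[
    [0,0,0],
    [0,0,0],
    [0,0,0],
    [0,0,0],
    [0,0,0],
    [8.5,0,0],
    [0,0,0],
    [0,0,0],
    [8.5,0,0],
    [8.5,0,0],
  ],
  grip=[25,40,40,40,50,50,50,66,66,66],
)

```text
clock: 74.65
tcp_pos: [0.5079, -0.0114, 0.1852]
tcp_rot: [1.393, 1.079, -1.392]
contact_force: [0.9, 0.1, 0.0]
opening: 0.066
```

Request:
jog_arm(
  slide=[
    [0,0,0],
    [0,0,0],
    [0,0,0],
    [0,0,0],
    [0,0,0],
    [0,0,0],
    [0,0,0],
    [0,0,0],
    [0,0,0],
    [0,0,0],
  ],
  turn=[
    [8.5,0,0],
    [8.5,0,0],
    [8.5,0,0],
    [8.5,0,0],
    [8.5,0,0],
    [8.5,0,0],
    [8.5,0,0],
    [5,0,0],
    [0,0,0],
    [0,0,0],
  ],
  grip=[66,66,66,66,66,66,66,66,66,66],
)

```text
clock: 75.65
tcp_pos: [0.5083, -0.0119, 0.185]
tcp_rot: [2.116, 0.213, -2.116]
contact_force: [-0.2, -0.5, 1.5]
opening: 0.0659
```

```bash
python3 - <<'E'
from h import *
im,d,c=wlook('w26'); stack(c); x,y,z=jxy(c)
for s in(40,-40):
    k=(z>128)&(z<142)&(abs(x+130)<30)&(abs(y-s)<30); print(k.sum(), cv2.minAreaRect(np.stack([x[k],y[k]],-1).astype(np.float32)) if k.sum()>5 else 0)
go((*jig(-172,0),66),JY-90)
E
```

```text
-125 [-33.3  31.8] -115 [-52.7  53.7] -105 [-52.7  53.7] -95 [-52.7  53.8] -85 [-52.3  53.7] -75 [-53.   53.7] -65 [-53.1  53.5] -55 [-53.3  53.8] -45 [-52.7  53.1] -35 [-52.5  54.2] -25 [-52.3  54.2] -15 [-52.7  54.5] -5 [-52.2  53.8] 
y -45 x [-113.5    0.2] y -20 x [-114.     0.7] y 0 x [-114.2    0. ] y 20 x [-114.1    0.3] y 45 x [-1.139e+02  1.000e-01] 
715 ((-130.3754425048828, 38.536155700683594), (35.4108772277832, 12.329974174499512), 88.9654541015625)
699 ((-131.05899047851562, -39.41712188720703), (36.24147415161133, 12.1991605758667), 88.94234466552734)
at [508.3 -11.9 185. ] head -78.5 tilt 0.0 open 66.0 t 75.7
  ('turn', np.float64(0.1), 'slide x,y,z', np.float64(119.0), np.float64(4.5), np.float64(2.8), 'q6~', 77)
  ('turn', np.float64(-179.9), 'slide x,y,z', np.float64(119.0), np.float64(-4.5), np.float64(-2.8), 'q6~', -103)
```

Request:
jog_arm(
  slide=[
    [0,4.5,2.8],
    [35,0,0],
    [40,0,0],
    [30,0,0],
    [14,0,0],
    [0,0,-6],
    [0,0,-5],
    [0,0,-3],
    [0,0,0],
    [0,0,0],
  ],
  turn=[
    [0.1,0,0],
    [0,0,0],
    [0,0,0],
    [0,0,0],
    [0,0,0],
    [0,0,0],
    [0,0,0],
    [0,0,0],
    [0,0,0],
    [0,0,0],
  ],
  grip=[66,66,66,66,66,66,66,66,66,66],
)

```text
clock: 76.7
tcp_pos: [0.5206, -0.0142, 0.0667]
tcp_rot: [2.119, 0.208, -2.117]
contact_force: [-0.8, 0.1, 0.6]
opening: 0.0659
```

Request:
jog_arm(
  slide=[
    [0,0,-1],
    [0,0,-1],
    [0,0,0],
    [0,0,0],
  ],
  turn=[
    [0,0,0],
    [0,0,0],
    [0,0,0],
    [0,0,0],
  ],
  grip=[66,66,66,66],
)

```text
clock: 77.1
tcp_pos: [0.5218, -0.0138, 0.066]
tcp_rot: [2.118, 0.208, -2.119]
contact_force: [-4.8, -1.5, 4.6]
opening: 0.0665
```

```bash
python3 - <<'E'
from h import *
o,p,M,h=now(); print(injig(p),p,h,o['contact_force'],o['moment'])
E
```

```text
[-1.56393032e+02 -1.42495295e-02] [521.76830588 -13.79240369  66.03755393] -78.77165988235488 [-4.81163085 -1.53854785  4.61781247] [-0.2771201   0.77139263 -0.09994514]
```

Request:
jog_arm(
  slide=[
    [0,0,-0.7],
    [0,0,-0.7],
    [0,0,0],
    [0,0,0],
  ],
  turn=[
    [0,0,0],
    [0,0,0],
    [0,0,0],
    [0,0,0],
  ],
  grip=[66,66,66,66],
)

```text
clock: 77.5
tcp_pos: [0.5221, -0.0135, 0.0659]
tcp_rot: [2.116, 0.209, -2.121]
contact_force: [-10.0, -3.0, 9.2]
opening: 0.066
```

Request:
jog_arm(
  slide=[
    [0,0,-0.7],
    [0,0,-0.7],
    [0,0,0],
    [0,0,0],
  ],
  turn=[
    [0,0,0],
    [0,0,0],
    [0,0,0],
    [0,0,0],
  ],
  grip=[66,66,66,66],
)

```text
clock: 77.9
tcp_pos: [0.5224, -0.0133, 0.0658]
tcp_rot: [2.114, 0.209, -2.123]
contact_force: [-16.0, -4.7, 14.7]
opening: 0.0658
```

```bash
python3 - <<'E'
from h import *
o,p,M,h=now(); print(injig(p),p,h,o['contact_force'],o['moment'])
im,d,c=wlook('w27'); stack(c); x,y,z=jxy(c); save('w27',im)
for s in(40,-40):
    k=(z>128)&(z<142)&(abs(x+130)<30)&(abs(y-s)<30); print(k.sum(), cv2.minAreaRect(np.stack([x[k],y[k]],-1).astype(np.float32)) if k.sum()>5 else 0)
E
```

```text
[-155.70424803    0.34154882] [522.37359738 -13.30800972  65.82437407] -78.76591165485732 [-16.01711914  -4.70093944  14.68670076] [-0.95833301  2.76322306 -0.19967556]
-125 [-28.2  28.5] -115 [-52.6  54.1] -105 [-52.2  53.5] -95 [-52.3  53.7] -85 [-52.4  53.5] -75 [-52.7  53.4] -65 [-52.8  53.3] -55 [-52.8  53.3] -45 [-52.6  53.3] -35 [-52.5  53.8] -25 [-52.4  54. ] 
y -45 x [-113.1  -23.3] y -20 x [-113.1  -25.6] y 0 x [-113.2  -26.2] y 20 x [-113.1  -25.5] y 45 x [-113.2  -23.1] 
2636 ((-131.4901580810547, 33.39357376098633), (47.23011016845703, 32.39594268798828), 26.86155128479004)
2594 ((-129.14129638671875, -33.16141891479492), (32.813072204589844, 46.26370620727539), 58.94483184814453)
```

Request:
jog_arm(
  slide=[
    [0,0,2],
    [0,0,10],
    [0,0,8],
    [-35,0,0],
    [-40,0,0],
    [-35,0,0],
    [0,0,-20],
    [0,0,0],
    [0,0,0],
  ],
  turn=[
    [0,0,0],
    [0,0,0],
    [0,0,0],
    [0,0,0],
    [0,0,0],
    [0,0,0],
    [0,0,0],
    [0,0,0],
    [0,0,0],
  ],
  grip=[66,66,66,66,66,66,66,66,66],
)

```text
clock: 78.85
tcp_pos: [0.5244, -0.0132, 0.1757]
tcp_rot: [2.118, 0.209, -2.119]
contact_force: [0.0, -0.3, -0.6]
opening: 0.0659
```

```bash
python3 - <<'E'
from h import *
o,p,M,h=now(); print(injig(p),p,h)
im,d,c=wlook('w28'); stack(c); x,y,z=jxy(c); save('w28',im[60:280,120:400].repeat(2,0).repeat(2,1))
for s in(40,-40):
    k=(z>130)&(z<142)&(abs(x+130)<30)&(abs(y-s)<30); print(k.sum(), cv2.minAreaRect(np.stack([x[k],y[k]],-1).astype(np.float32)) if k.sum()>5 else 0, np.median(z[k]))
    for lo,hi in((40,70),(70,100)):
        k=(z>lo)&(z<hi)&(x<-116)&(x>-150)&(abs(y-s)<14); print('post',lo,k.sum(),np.percentile(x[k],[2,98]).round(1) if k.sum()>5 else 0)
E
```

```text
[-1.53683242e+02  2.87406950e-02] [524.41663996 -13.21696277 175.65749091] -78.76041757960287
-125 [-30.6  30.4] -115 [-53.3  54.4] -105 [-52.8  53.4] -95 [-52.6  54. ] -85 [-52.4  53.9] -75 [-52.5  53.7] -65 [-53.3  53.7] -55 [-52.6  53.5] -45 [-53.2  53.5] -35 [-52.5  54.3] -25 [-52.3  54.6] -15 [-52.   53.8] -5 [-52.4  54. ] 
y -45 x [-113.8    0.8] y -20 x [-113.2    0.4] y 0 x [-113.3    1.2] y 20 x [-113.2    0.5] y 45 x [-115.5    0.9] 
743 ((-128.4805145263672, 38.459625244140625), (34.99577331542969, 12.125677108764648), 89.59162139892578) 133.76761361791682
post 40 87 [-130.1 -116.3]
post 70 121 [-126.  -116.5]
739 ((-127.2010498046875, -39.38273620605469), (11.954607963562012, 35.43928527832031), 0.14809156954288483) 133.85669579700655
post 40 88 [-131.7 -116.9]
post 70 91 [-125.3 -116.7]
```

View pics/w28.png

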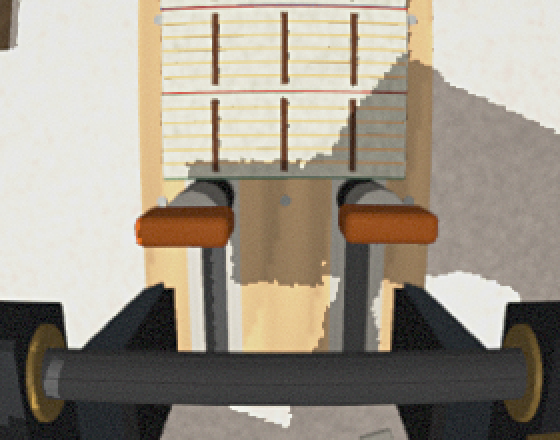

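Wrist crop: both wings lie across their slots at (185,226) and (388,222). The left one stands about 2–3 mm off the block and the right about 1 mm, because the low push made them bind. I'll close these gaps by gripping each wing.

Request:
jog_arm(
  slide=[
    [0,0,0],
    [0,0,0],
    [0,0,0],
    [0,0,0],
    [0,0,0],
    [0,0,0],
    [0,0,0],
    [0,0,0],
    [0,0,0],
    [0,0,0],
  ],
  turn=[
    [-8.5,0,0],
    [-8.5,0,0],
    [-8.5,0,0],
    [-8.5,0,0],
    [-8.5,0,0],
    [-8.5,0,0],
    [-8.5,0,0],
    [-8.5,0,0],
    [-8.5,0,0],
    [-8.5,0,0],
  ],
  grip=[50,50,50,50,50,50,50,50,50,50],
)

```text
clock: 79.9
tcp_pos: [0.5238, -0.0133, 0.1753]
tcp_rot: [1.124, 1.263, -1.125]
contact_force: [-0.4, 0.6, 0.4]
opening: 0.0501
```

Request:
jog_arm(
  slide=[
    [0,0,0],
    [0,13,-20],
    [0,12.2,-19.4],
    [0,0,0],
    [30,0,0],
    [22,0,0],
    [10,0,0],
    [3.5,0,0],
    [0,0,0],
    [0,0,0],
  ],
  turn=[
    [-5.1,0,0],
    [0,0,0],
    [0,0,0],
    [0,0,0],
    [0,0,0],
    [0,0,0],
    [0,0,0],
    [0,0,0],
    [0,0,0],
    [0,0,0],
  ],
  grip=[50,50,50,50,50,50,50,50,50,50],
)

```text
clock: 80.9
tcp_pos: [0.5423, 0.0302, 0.1113]
tcp_rot: [1.063, 1.295, -1.062]
contact_force: [0.7, -0.3, 1.1]
opening: 0.0501
```

```bash
python3 - <<'E'
from h import *
o,p,M,h=now(); print(injig(p),p,h,o['contact_force'])
E
```

```text
[-127.61336916   39.03773888] [542.29963055  30.15974618 111.29013213] 11.322838065713178 [ 0.70538801 -0.28538309  1.0565343 ]
```

Request:
jog_arm(
  slide=[
    [1,-1,0],
    [0,0,0],
    [0,0,0],
    [0,0,0],
    [0,0,0],
    [0,0,0],
    [0,0,0],
    [0,0.5,0],
    [0,0.5,0],
    [0,0,0],
  ],
  turn=[
    [0,0,0],
    [0,0,0],
    [0,0,0],
    [0,0,0],
    [0,0,0],
    [0,0,0],
    [0,0,0],
    [0,0,0],
    [0,0,0],
    [0,0,0],
  ],
  grip=[50,5,5,5,5,5,5,5,5,5],
)

```text
clock: 81.9
tcp_pos: [0.5415, 0.0303, 0.1095]
tcp_rot: [1.062, 1.297, -1.063]
contact_force: [-3.5, -0.5, 4.3]
opening: 0.0119
```

Request:
jog_arm(
  slide=[
    [0,0.5,0],
    [0,0.5,0],
    [0,0,0],
    [0,0,0],
  ],
  turn=[
    [0,0,0],
    [0,0,0],
    [0,0,0],
    [0,0,0],
  ],
  grip=[5,5,5,5],
)

```text
clock: 82.3
tcp_pos: [0.5426, 0.0305, 0.1095]
tcp_rot: [1.062, 1.297, -1.063]
contact_force: [-4.2, -0.7, 5.2]
opening: 0.0119
```

```bash
python3 - <<'E'
from h import *
o,p,M,h=now(); print(injig(p),p,h,o['contact_force'],o['moment'])
E
```

```text
[-127.20711531   39.34187538] [542.6380848   30.53788627 109.49194108] 11.329293237947828 [-4.1567991  -0.7153416   5.18796325] [-0.17732239  0.92360629 -0.04126876]
```

Request:
jog_arm(
  slide=[
    [-0.4,0.4,0],
    [0,0.4,0],
    [0,0,0],
    [0,0,0],
  ],
  turn=[
    [0,0,0],
    [0,0,0],
    [0,0,0],
    [0,0,0],
  ],
  grip=[5,5,5,5],
)

```text
clock: 82.7
tcp_pos: [0.5439, 0.0307, 0.1099]
tcp_rot: [1.063, 1.296, -1.062]
contact_force: [0.6, 0.8, -1.1]
opening: 0.0119
```

Request:
jog_arm(
  slide=[
    [0,0.4,0],
    [0,0,0],
    [0,0,0],
  ],
  turn=[
    [0,0,0],
    [0,0,0],
    [0,0,0],
  ],
  grip=[5,5,5],
)

```text
clock: 83.0
tcp_pos: [0.544, 0.0307, 0.1099]
tcp_rot: [1.062, 1.296, -1.062]
contact_force: [-0.8, -0.0, -0.8]
opening: 0.0117
```

Request:
jog_arm(
  slide=[
    [0,0.4,0],
    [0,0,0],
    [0,0,0],
  ],
  turn=[
    [0,0,0],
    [0,0,0],
    [0,0,0],
  ],
  grip=[5,5,5],
)

```text
clock: 83.3
tcp_pos: [0.5443, 0.0309, 0.1099]
tcp_rot: [1.062, 1.296, -1.062]
contact_force: [-2.5, -0.1, -1.3]
opening: 0.0118
```

```bash
python3 - <<'E'
from h import *
o,p,M,h=now(); print(injig(p),p,h,o['contact_force'],o['moment'])
E
```

```text
[-125.51826216   39.3625917 ] [544.28983253  30.89056681 109.91262041] 11.327959707069576 [-2.54026381 -0.07396699 -1.28664689] [ 0.0774007   0.32050743 -0.05613876]
```

Request:
jog_arm(
  slide=[
    [0,0.4,0],
    [0,0,0],
    [0,0,0],
  ],
  turn=[
    [0,0,0],
    [0,0,0],
    [0,0,0],
  ],
  grip=[5,5,5],
)

```text
clock: 83.6
tcp_pos: [0.5445, 0.031, 0.1099]
tcp_rot: [1.062, 1.297, -1.063]
contact_force: [-4.7, 0.1, 0.7]
opening: 0.012
```

Request:
jog_arm(
  slide=[
    [0,0,0],
    [0,0,0],
    [0,0,0],
    [-25,0,0],
    [-25,0,0],
    [0,-1,39],
    [0,-1,39],
    [0,0,0],
    [0,0,0],
    [0,0,0],
  ],
  turn=[
    [0,0,0],
    [0,0,0],
    [0,0,0],
    [0,0,0],
    [0,0,0],
    [0,0,0],
    [0,0,0],
    [0,0,0],
    [0,0,0],
    [0,0,0],
  ],
  grip=[25,40,40,40,50,50,50,50,50,50],
)

```text
clock: 84.6
tcp_pos: [0.558, -0.0454, 0.1598]
tcp_rot: [1.062, 1.297, -1.062]
contact_force: [-0.3, -0.3, -0.7]
opening: 0.0502
```

```bash
python3 - <<'E'
from h import *
o,p,M,h=now(); print(injig(p),p,h)
im,d,c=wlook('w29'); x,y,z=jxy(c)
for s in(40,-40):
    k=(z>130)&(z<142)&(abs(x+130)<30)&(abs(y-s)<24); print(k.sum(), cv2.minAreaRect(np.stack([x[k],y[k]],-1).astype(np.float32)) if k.sum()>5 else 0)
im,d=manip.camera('top');c=cloud('top',d);stack(c)
E
```

```text
[-127.07683913  -38.16988129] [558.02026778 -45.43235685 159.81543019] 11.335020212224833
990 ((-125.85775756835938, 38.71052932739258), (12.03117847442627, 35.606990814208984), 0.05688239261507988)
719 ((-130.915771484375, -37.29859161376953), (11.607319831848145, 32.16714859008789), 0.016594981774687767)
-15 [44.2 53. ] -5 [42.5 52.7] 
y 45 x [-29.2  -0.4]
```

Request:
jog_arm(
  slide=[
    [20,-2.5,1.3],
    [18,0,0],
    [9,0,0],
    [2.5,0,0],
    [0,0,0],
    [0,0,0],
    [0,0,0],
    [0,0,0],
    [0,0,0],
    [0,0,0],
  ],
  turn=[
    [0,0,0],
    [0,0,0],
    [0,0,0],
    [0,0,0],
    [0,0,0],
    [0,0,0],
    [0,0,0],
    [0,0,0],
    [0,0,0],
    [0,0,0],
  ],
  grip=[50,50,50,50,5,5,5,5,5,5],
)

```text
clock: 85.7
tcp_pos: [0.5562, -0.0477, 0.1107]
tcp_rot: [1.063, 1.296, -1.062]
contact_force: [0.8, -0.5, 3.3]
opening: 0.0121
```

Request:
jog_arm(
  slide=[
    [0,0,0],
    [0,0.7,0],
    [0,0.7,0],
    [0,0,0],
    [0,0,0],
  ],
  turn=[
    [0,0,0],
    [0,0,0],
    [0,0,0],
    [0,0,0],
    [0,0,0],
  ],
  grip=[5,5,5,5,5],
)

```text
clock: 86.2
tcp_pos: [0.5569, -0.0476, 0.1106]
tcp_rot: [1.062, 1.297, -1.063]
contact_force: [-4.0, -1.0, 8.7]
opening: 0.0119
```

```bash
python3 - <<'E'
from h import *
o,p,M,h=now(); print(injig(p),p,h,o['contact_force'],o['moment'],o['opening'])
E
```

```text
[-128.6245919   -40.02656386] [556.86818246 -47.55732939 110.61925856] 11.338033855323548 [-4.04980388 -1.04608139  8.73880831] [-0.36418905  0.89538341 -0.01505015] 0.01191973625434867
```

Request:
jog_arm(
  slide=[
    [-0.8,0,0],
    [0,0.6,0],
    [0,0.6,0],
    [0,0,0],
    [0,0,0],
  ],
  turn=[
    [0,0,0],
    [0,0,0],
    [0,0,0],
    [0,0,0],
    [0,0,0],
  ],
  grip=[5,5,5,5,5],
)

```text
clock: 86.7
tcp_pos: [0.5585, -0.0472, 0.1111]
tcp_rot: [1.062, 1.296, -1.062]
contact_force: [0.7, -0.0, -1.9]
opening: 0.0116
```

Request:
jog_arm(
  slide=[
    [0,0.5,0],
    [0,0.3,0],
    [0,0,0],
    [0,0,0],
  ],
  turn=[
    [0,0,0],
    [0,0,0],
    [0,0,0],
    [0,0,0],
  ],
  grip=[5,5,5,5],
)

```text
clock: 87.1
tcp_pos: [0.5593, -0.047, 0.1112]
tcp_rot: [1.062, 1.296, -1.062]
contact_force: [0.8, -0.5, -1.7]
opening: 0.0118
```

```bash
python3 - <<'E'
from h import *
o,p,M,h=now(); print(injig(p),p,h,o['contact_force'],o['moment'],o['opening'])
E
```

```text
[-126.10694601  -40.0043587 ] [559.33222147 -47.0400812  111.21038161] 11.328489358329794 [ 0.78807232 -0.51849553 -1.65172054] [ 0.023508   -0.08674516 -0.0002504 ] 0.011765750311099962
```

Request:
jog_arm(
  slide=[
    [0,0.4,0],
    [0,0,0],
    [0,0,0],
  ],
  turn=[
    [0,0,0],
    [0,0,0],
    [0,0,0],
  ],
  grip=[5,5,5],
)

```text
clock: 87.4
tcp_pos: [0.5596, -0.047, 0.1112]
tcp_rot: [1.062, 1.296, -1.062]
contact_force: [-0.6, -1.3, -1.9]
opening: 0.0119
```

Request:
jog_arm(
  slide=[
    [0,0.4,0],
    [0,0,0],
    [0,0,0],
  ],
  turn=[
    [0,0,0],
    [0,0,0],
    [0,0,0],
  ],
  grip=[5,5,5],
)

```text
clock: 87.7
tcp_pos: [0.5599, -0.0469, 0.1112]
tcp_rot: [1.062, 1.297, -1.063]
contact_force: [-2.5, -2.1, -0.3]
opening: 0.0122
```

```bash
python3 - <<'E'
from h import *
o,p,M,h=now(); print(injig(p),p,h,o['contact_force'],o['moment'],o['opening'])
E
```

```text
[-125.49929368  -40.00236998] [559.92759873 -46.91854429 111.17927654] 11.329831631144652 [-2.51747944 -2.13134307 -0.29548946] [-0.2604294   0.33305521  0.04211959] 0.012155733501803915
```

Request:
jog_arm(
  slide=[
    [0,0.3,0],
    [0,0,0],
    [0,0,0],
    [0,0,0],
    [0,0,0],
    [-25,0,0],
    [-30,0,0],
    [-20,-15,0],
    [0,-20,-40],
    [0,0,0],
  ],
  turn=[
    [0,0,0],
    [0,0,0],
    [0,0,0],
    [0,0,0],
    [0,0,0],
    [0,0,0],
    [0,0,0],
    [0,0,0],
    [0,0,0],
    [0,0,0],
  ],
  grip=[5,5,25,40,40,40,50,60,70,70],
)

```text
clock: 88.7
tcp_pos: [0.5155, -0.012, 0.1868]
tcp_rot: [1.062, 1.298, -1.062]
contact_force: [0.1, -0.3, -0.4]
opening: 0.0683
```

```bash
python3 - <<'E'
from h import *
im,d=manip.camera('top');c=cloud('top',d);stack(c); x,y,z=jxy(c)
for s in(40,-40):
    k=(z>130)&(z<142)&(abs(x+130)<30)&(abs(y-s)<24); print(k.sum(), cv2.minAreaRect(np.stack([x[k],y[k]],-1).astype(np.float32)) if k.sum()>5 else 0)
print('cap',rect(c,(.42,.54,.29,.41),.095,.12),'book',rect(c,(.71,.82,-.24,-.12),.07,.09))
go((478,345.8,150),-3.4)
E
```

```text
-15 [-53.4 -29.1] -5 [-53.9  -6.7] 
y -45 x [-18.4   3.1] y -20 x [-8.1  5.1] 
0 0
0 0
cap {'c': array([477.5, 343.6]), 's': array([40.5, 40.6]), 'a': 45.6, 'mean': array([477.5, 343.5, 101.6]), 'zmed': np.float64(101.6), 'n': 216} book {'c': array([ 769.4, -200.5]), 's': array([55.9, 41. ]), 'a': 28.6, 'mean': array([ 768.6, -200.1,   75.3]), 'zmed': np.float64(75.3), 'n': 300}
at [517.  -13.2 186.7] head 11.4 tilt 0.02 open 69.8 t 88.75
  ('turn', np.float64(14.8), 'slide x,y,z', np.float64(36.7), np.float64(-60.3), np.float64(-356.0), 'q6~', 39)
  ('turn', np.float64(-165.2), 'slide x,y,z', np.float64(36.7), np.float64(60.3), np.float64(356.0), 'q6~', -141)
```

Request:
jog_arm(
  slide=[
    [0,0,0],
    [0,0,0],
    [0,-5,-33],
    [0,-6,-38],
    [0,-6,-38],
    [0,-6,-38],
    [0,-6,-38],
    [0,-6,-38],
    [0,-6,-38],
    [0,-6,-38],
  ],
  turn=[
    [7.4,0,0],
    [7.4,0,0],
    [0,0,0],
    [0,0,0],
    [0,0,0],
    [0,0,0],
    [0,0,0],
    [0,0,0],
    [0,0,0],
    [0,0,0],
  ],
  grip=[70,70,70,70,70,70,70,70,70,70],
)

```text
clock: 89.75
tcp_pos: [0.4898, 0.2884, 0.1861]
tcp_rot: [1.254, 1.18, -1.253]
contact_force: [0.5, -0.8, -0.1]
opening: 0.0699
```

Request:
jog_arm(
  slide=[
    [0,-13.3,-55],
  ],
  turn=[
    [0,0,0],
  ],
  grip=[70],
)

```text
out of range: a shift must lie within [-50, 50]
```

Request:
jog_arm(
  slide=[
    [0,-6.6,-28],
    [0,-6.6,-28.5],
    [0,0,0],
    [0,0,0],
    [0,0,0],
  ],
  turn=[
    [0,0,0],
    [0,0,0],
    [0,0,0],
    [0,0,0],
    [0,0,0],
  ],
  grip=[70,70,70,70,70],
)

```text
clock: 90.25
tcp_pos: [0.4801, 0.3433, 0.1861]
tcp_rot: [1.254, 1.18, -1.254]
contact_force: [0.8, -0.1, 0.1]
opening: 0.07
```

```bash
python3 - <<'E'
from h import *
im,d=manip.camera('top');c=cloud('top',d);stack(c); x,y,z=jxy(c); jigcheck(c)
for s in(40,-40):
    k=(z>130)&(z<142)&(abs(x+130)<30)&(abs(y-s)<24); print(k.sum(), cv2.minAreaRect(np.stack([x[k],y[k]],-1).astype(np.float32)) if k.sum()>5 else 0)
cv2.imwrite('pics/t5.png',cv2.resize(im[120:250,220:330],(508,600),interpolation=cv2.INTER_CUBIC)[:,:,::-1])
go((477.8,344.6,86),-3.4)
im,d,c=wlook('w30'); print('cap wrist',rect(c,(.42,.54,.29,.41),.095,.12))
E
```

```text
-115 [-54.   52.1] -105 [-54.1  51.4] -95 [-54.   51.7] -85 [-53.2  52. ] -75 [-53.9  51.2] -65 [-54.7  51.6] -55 [-54.5  50.9] -45 [-54.5  51.8] -35 [-53.6  52.1] -25 [-53.4  52.4] -15 [-52.9  52.7] -5 [-53.3  51.9] 
y -45 x [-113.6   -0. ] y -20 x [-114.6   -0.5] y 0 x [-1.144e+02  1.000e-01] y 20 x [-114.4   -0.5] y 45 x [-137.4   -0.7] 
 x -210 edges [-81.2  77.7]
 x -170 edges [-80.9  77.4]
 x -130 edges [-81.   77.7]
 x -80 edges [-81.4  77.9]
 x -40 edges [-81.7  77.9]
 y -50 cheek x [-39.5 -35.6  36.1]
 y 0 cheek x [-38.2 -34.2  36.9]
 y 50 cheek x [-36.4 -26.3  37. ]
 slot 40 y(-130) 38.2 slope -0.0027 yr [-6.6  6.6]
 slot -40 y(-130) -42.6 slope 0.0024 yr [-6.4  6.4]
65 ((-126.66876220703125, 37.051048278808594), (34.242427825927734, 11.709502220153809), 89.55256652832031)
63 ((-126.86895751953125, -40.905601501464844), (11.556903839111328, 35.24748229980469), 1.6355443000793457)
at [480.1 343.1 186.1] head -3.5 tilt 0.01 open 70.1 t 90.3
  ('turn', np.float64(-0.1), 'slide x,y,z', np.float64(100.1), np.float64(-2.3), np.float64(-1.3), 'q6~', 39)
  ('turn', np.float64(179.9), 'slide x,y,z', np.float64(100.1), np.float64(2.3), np.float64(1.3), 'q6~', 219)
cap wrist {'c': array([477.8, 346.9]), 's': array([42.3, 41.5]), 'a': 9.3, 'mean': array([478. , 347.5, 102. ]), 'zmed': np.float64(102.1), 'n': 1720}
```

View pics/t5.png

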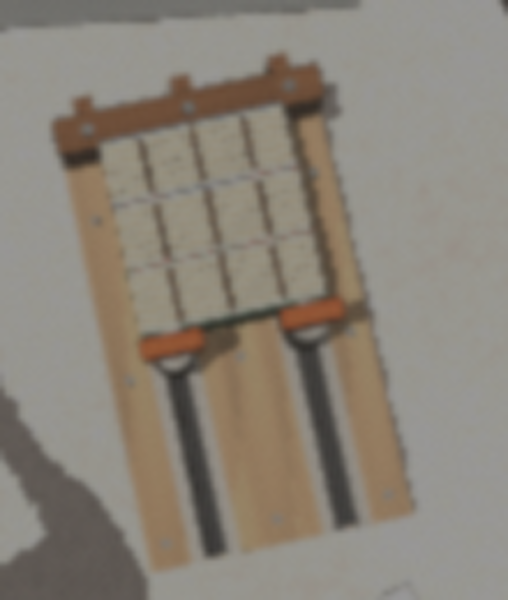

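Top crop: the three blocks are square at the cheek and both studs are against the last block with wings across the slots, so the stack is clamped. Now the cap.

Request:
jog_arm(
  slide=[
    [35,-2.2,-2],
    [35,0,0],
    [20,0,0],
    [9,0,0],
    [0,0,0],
    [0,0,0],
    [0,0,0],
    [0,0,0],
    [0,0,0],
    [0,0,0],
  ],
  turn=[
    [0,0,0],
    [0,0,0],
    [0,0,0],
    [0,0,0],
    [0,0,0],
    [0,0,0],
    [0,0,0],
    [0,0,0],
    [0,0,0],
    [0,0,0],
  ],
  grip=[70,70,70,70,70,38,38,38,38,38],
)

```text
clock: 91.35
tcp_pos: [0.4779, 0.3463, 0.0879]
tcp_rot: [1.254, 1.18, -1.253]
contact_force: [-0.4, -0.4, 7.0]
opening: 0.0414
```

Request:
jog_arm(
  slide=[
    [0,0,0],
    [-3,0,0],
    [-7,0,0],
    [-12,0,0],
    [-20,0,0],
    [-28,0,0],
    [-20,0,0],
    [0,0,0],
    [0,0,0],
    [0,0,0],
  ],
  turn=[
    [0,0,0],
    [0,0,0],
    [0,0,0],
    [0,0,0],
    [0,0,0],
    [0,0,0],
    [0,0,0],
    [0,0,0],
    [0,0,0],
    [0,0,0],
  ],
  grip=[38,38,38,38,38,38,38,38,38,38],
)

```text
clock: 92.35
tcp_pos: [0.4771, 0.3459, 0.1767]
tcp_rot: [1.253, 1.18, -1.255]
contact_force: [-1.0, -1.3, 0.2]
opening: 0.0414
```

```bash
python3 - <<'E'
from h import *
im,d,c=wlook('w31'); o,p,M,h=now(); print(p,o['opening'],o['contact_force'])
print('pot neck',rect(c,(.42,.54,.29,.41),.088,.105))
# recess edge by caddy-top circle: from top camera & wrist
def rec(c,n):
    m=(c[...,2]<.018)&(c[...,2]>.006)&(np.hypot(c[...,0]-.636,c[...,1]-.216)<.035)
    print(n,'floor',(c[m].mean(0)*1000).round(1),np.percentile(c[m],[2,98],axis=0).round(3).tolist(),m.sum())
rec(c,'wrist'); t=np.load('top.npz'); rec(cloud('top',t['d']),'top'); z=np.load('w11.npz'); rec(wcloud(z['d'],z['p'],z['M']),'w11')
for n in('top','scene'): rec(cloud(n,manip.camera(n)[1]),n)
for r in manip.spot_point('top','cap_rest')[:2]: print(r)
E
```

```text
[477.10647571 345.8405252  176.46394233] 0.04120569162363264 [ 0.42590476  0.62745258 -0.63266103]
pot neck {'c': array([478.6, 354.1]), 's': array([16. , 30.6]), 'a': 85.1, 'mean': array([478.8, 355.1,  96.8]), 'zmed': np.float64(97.3), 'n': 444}<stdin>:7: RuntimeWarning: Mean of empty slice.
  ret = um.true_divide(
Traceback (most recent call last):
IndexError: index -1 is out of bounds for axis 0 with size 0
```

```bash
python3 - <<'E'
from h import *
def rec(c,n):
    m=(c[...,2]<.0165)&(c[...,2]>.006)&(np.hypot(c[...,0]-.636,c[...,1]-.216)<.033)
    if m.sum()>20: print(n,'floor',(c[m].mean(0)*1000).round(1),np.percentile(c[m],[2,98],axis=0).round(4)[:,:2].tolist(),cv2.minEnclosingCircle((c[m][:,:2]*1000).astype(np.float32)),m.sum())
t=np.load('top.npz'); rec(cloud('top',t['d']),'top')
for w in('w11','w15','w22'): z=np.load(w+'.npz'); rec(wcloud(z['d'],z['p'],z['M']),w)
im,d=manip.camera('top'); rec(cloud('top',d),'topnow')
for r in manip.spot_point('top','cap_rest')[:2]: x,y=np.round(r['xy']).astype(int);print(r['p'],cloud('top',d)[y,x])
go((636,216,100),-3.4)
E
```

```text
top floor [635.2 216.4  12.7] [[0.6128, 0.1935], [0.6585, 0.2384]] ((635.129638671875, 215.81915283203125), 25.475290298461914) 246
w11 floor [636.  215.9  12.6] [[0.6131, 0.1931], [0.6594, 0.2386]] ((636.470947265625, 214.99046325683594), 26.17694664001465) 1283
w15 floor [637.1 215.4  12.7] [[0.6149, 0.1925], [0.6593, 0.238]] ((636.1861572265625, 215.6421661376953), 26.144451141357422) 1013
w22 floor [637.1 215.4  12.6] [[0.6147, 0.1923], [0.6593, 0.2381]] ((637.2135620117188, 215.19886779785156), 26.01934242248535) 1014
topnow floor [635.2 216.4  12.5] [[0.6125, 0.193], [0.6582, 0.2385]] ((635.122314453125, 216.1605987548828), 25.63306427001953) 250
0.75 [0.64428343 0.22389808 0.01331182]
at [477.2 345.9 176.5] head -3.5 tilt 0.08 open 41.3 t 92.5
  ('turn', np.float64(-0.1), 'slide x,y,z', np.float64(76.5), np.float64(166.2), np.float64(120.3), 'q6~', 22)
  ('turn', np.float64(179.9), 'slide x,y,z', np.float64(76.5), np.float64(-166.2), np.float64(-120.3), 'q6~', 202)
```

Request:
jog_arm(
  slide=[
    [0,25,18],
    [0,34,25],
    [0,34,25],
    [0,34,25],
    [0,30,21],
    [0,9.2,6.3],
    [0,0,0],
    [0,0,0],
    [0,0,0],
  ],
  turn=[
    [0,0,0],
    [0,0,0],
    [0,0,0],
    [0,0,0],
    [0,0,0],
    [0,0,0],
    [0,0,0],
    [0,0,0],
    [0,0,0],
  ],
  grip=[38,38,38,38,38,38,38,38,38],
)

```text
clock: 93.4
tcp_pos: [0.635, 0.2171, 0.1771]
tcp_rot: [1.252, 1.181, -1.253]
contact_force: [-1.1, -0.2, -0.5]
opening: 0.0415
```

Request:
jog_arm(
  slide=[
    [35,0,0],
    [40,0,0],
    [40,0,0],
    [20,0,0],
    [7,0,0],
    [0,0,0],
    [0,0,0],
  ],
  turn=[
    [0,0,0],
    [0,0,0],
    [0,0,0],
    [0,0,0],
    [0,0,0],
    [0,0,0],
    [0,0,0],
  ],
  grip=[38,38,38,38,38,38,38],
)

```text
clock: 94.1
tcp_pos: [0.6368, 0.2167, 0.0367]
tcp_rot: [1.255, 1.179, -1.252]
contact_force: [0.2, 0.4, -0.2]
opening: 0.0414
```

```bash
python3 - <<'E'
from h import *
o,p,M,h=now(); print(p,h,o['contact_force'],o['opening'])
im,d=manip.camera('scene'); save('s5',cv2.resize(im[200:300,220:360],(700,500),interpolation=cv2.INTER_CUBIC))
E
```

```text
[636.78627836 216.65261612  36.67474561] -3.438865376025614 [ 0.18335023  0.38008414 -0.2284082 ] 0.041409135446197225
```

View pics/s5.png

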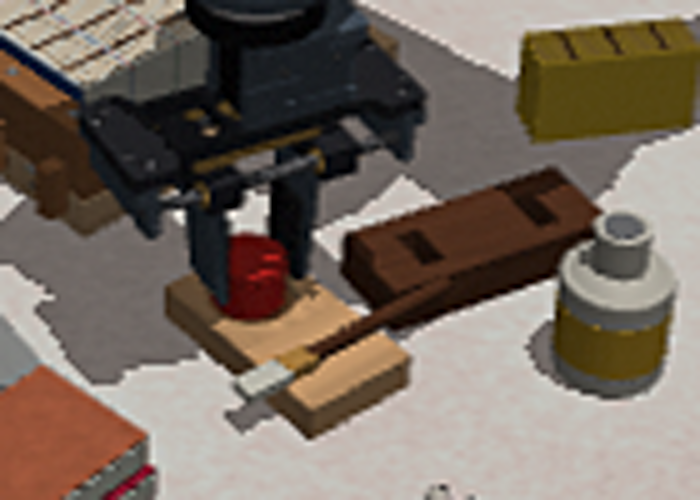

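Scene crop: the cap is held upright over the recess at (255,290), with the pot upright and open. Lowering it the last bit.

Request:
jog_arm(
  slide=[
    [5,-0.6,0.6],
    [3,0,0],
    [1.5,0,0],
    [0,0,0],
    [0,0,0],
  ],
  turn=[
    [0,0,0],
    [0,0,0],
    [0,0,0],
    [0,0,0],
    [0,0,0],
  ],
  grip=[38,38,38,38,38],
)

```text
clock: 94.65
tcp_pos: [0.6359, 0.2155, 0.0276]
tcp_rot: [1.255, 1.179, -1.252]
contact_force: [-8.1, -1.7, 25.8]
opening: 0.0409
```

Request:
jog_arm(
  slide=[
    [0,0,0],
    [0,0,0],
    [0,0,0],
    [-15,0,0],
    [-35,0,0],
    [-40,0,0],
    [-40,0,0],
    [-40,0,0],
    [0,0,0],
    [0,0,0],
  ],
  turn=[
    [0,0,0],
    [0,0,0],
    [0,0,0],
    [0,0,0],
    [0,0,0],
    [0,0,0],
    [0,0,0],
    [0,0,0],
    [0,0,0],
    [0,0,0],
  ],
  grip=[48,56,60,60,60,60,60,60,60,60],
)

```text
clock: 95.65
tcp_pos: [0.636, 0.2156, 0.1975]
tcp_rot: [1.255, 1.179, -1.251]
contact_force: [0.0, 0.3, -0.7]
opening: 0.0601
```

Request:
jog_arm(
  slide=[
    [0,-25,-30],
    [0,-25,-30],
    [0,-25,-30],
    [0,-20,-20],
    [0,0,0],
    [0,0,0],
  ],
  turn=[
    [0,0,0],
    [0,0,0],
    [0,0,0],
    [0,0,0],
    [0,0,0],
    [0,0,0],
  ],
  grip=[60,60,60,60,60,60],
)

```text
clock: 96.25
tcp_pos: [0.5468, 0.331, 0.1949]
tcp_rot: [1.251, 1.181, -1.254]
contact_force: [-0.2, -0.6, 0.8]
opening: 0.0601
```

```bash
python3 - <<'E'
from h import *
im,d=manip.camera('top');c=cloud('top',d);stack(c); x,y,z=jxy(c)
for s in(40,-40):
    k=(z>130)&(z<142)&(abs(x+130)<30)&(abs(y-s)<24); print(k.sum(), cv2.minAreaRect(np.stack([x[k],y[k]],-1).astype(np.float32)) if k.sum()>5 else 0)
print('cap',rect(c,(.59,.68,.17,.26),.033,.06)); print('pot',rect(c,(.42,.54,.29,.41),.088,.12)); print('book',rect(c,(.71,.82,-.24,-.12),.07,.09)); print('frog',rect(c,(.6,.7,.38,.48),.03,.06))
print('yellow',rect(c,(.28,.42,.08,.22),.053,.07),now()[1],now()[0]['clock'])
E
```

```text
-115 [-54.   52.1] -105 [-54.   51.4] -95 [-54.   51.7] -85 [-53.3  52.6] -75 [-53.7  51.3] -65 [-54.9  51.6] -55 [-54.   50.9] -45 [-54.3  51.8] -35 [-54.   52.1] -25 [-53.4  52.4] -15 [-53.1  52.7] -5 [-52.3  52. ] 
y -45 x [-1.139e+02 -1.000e-01] y -20 x [-114.3    3.9] y 0 x [-114.6   -0.2] y 20 x [-113.8   -1.3] y 45 x [-137.6   -0.7] 
65 ((-126.66313171386719, 37.62773895263672), (11.546939849853516, 34.333255767822266), 0.13027295470237732)
68 ((-127.06412506103516, -40.785911560058594), (11.811741828918457, 35.04018783569336), 0.2414207011461258)
cap {'c': array([635.7, 212.7]), 's': array([40.4, 40.4]), 'a': 21.6, 'mean': array([634.6, 212.9,  41.6]), 'zmed': np.float64(41.7), 'n': 186}
pot {'c': array([477.1, 344.1]), 's': array([31.2, 28.4]), 'a': 88.8, 'mean': array([477.2, 343.8,  96.9]), 'zmed': np.float64(97.3), 'n': 128}
book {'c': array([ 769. , -200.3]), 's': array([55.2, 39.7]), 'a': 28.7, 'mean': array([ 768.5, -200.4,   75.5]), 'zmed': np.float64(75.5), 'n': 301}
frog {'c': array([652.7, 432.1]), 's': array([27. ,  6.1]), 'a': 81.2, 'mean': array([652.3, 430.2,  49.1]), 'zmed': np.float64(49.2), 'n': 25}
yellow {'c': array([329.1, 154.9]), 's': array([ 39. , 108.2]), 'a': 70.2, 'mean': array([330.1, 154.6,  60.1]), 'zmed': np.float64(60.1), 'n': 599} [547.34933639 330.49430579 195.06454733] 96.3
```

All checks hold: cap top at 42 mm (so it rests on the recess floor), pot neck at 97 mm, stack and studs unchanged. Handing in.

```bash
python3 -c "
from bench import manip
print(manip.hand_in())"
```

```text
the job is handed in; nothing more can be done
None
```

The jig is ready and I handed the job in at about 96 s of the 210 s allowed; no verdict is reported.

**What I did:**
- **Blocks:** All three blocks (blue, red and green) stand spine up in one stack, pushed against the cheek.
- **Studs:** One stud is locked in each slot, wing across it and up against the last block.
- **Cap:** Once the blocks were clamped, I lifted the cap off the pot and set it open end down in the caddy recess.

**What went wrong and was mended:**
- **Stack knocked askew:** Turning the first stud while it pressed on the stack twisted the blocks about 6–8° and moved them sideways. I slid that stud back, squared and centred each block again, and locked both studs clear of the blocks before bringing them up.
- **Studs binding:** Pushing both studs forward together at a low height made them stick 1–3 mm short, so I closed the gaps by gripping each wing, up to light contact.
- **Refused calls:** Two move calls were refused as out of range. After one of them the arm made an unintended slide high over the jig; nothing was touched.

**Last checks before handing in:**
- **Stack:** The block faces run from about 0 to 114 mm from the cheek, with the ends aligned within about 1 mm. The stack is about 1 mm off the board's centre.
- **Studs:** The axes are 126.7 and 127.1 mm from the cheek by the top camera, where exact contact would be 126. That is within its error, and I felt light contact at both.
- **Cap and pot:** The cap top is at 42 mm, as it should be on the recess floor. Lowering it showed a brief force of about 26 N. The pot neck is at 97 mm, upright and in place.
- **Left alone:** The book stands where it was at the start. The frog is upright at its full height and was never approached. The yellow look-alike was not touched.

The cameras disagreed with each other by 1–2 mm throughout. I set the jig's position from the wrist view and where the stud sat in its slot.

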